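# Put the bearing blocks into stores through the top half of the split door

## Task

Prise up the stuck lid of the steel parts box with the thin blade (blade under the lip, not fingers) and swing it open; the blade must end up lying flat on its rubber mat again. Open only the top half of the stores cupboard's split door, leaving the bottom half bolted, put every bearing block from the box onto the sloping rack inside while the top half stands wide open, and then shut the top half fully. Leave the jar, the hammer and the mug where they are.

Things in the scene. Friction and masses are not known exactly. Their poses are not given: they have to be found in the camera images.
- blade_mid (a point): Prising blade (scraper): dark wooden handle 100 long, 22 wide, 28 high, with a flat steel blade 80 long, 24 wide, 3 thick out of one end at mid-height; 0.11 kg. This point: its balance point in the handle, 120 mm behind the blade's tip, half-way up (14 mm above what it lies on). x runs to the tip, z across the flat. It starts on the mat.
- blade_tip (a point): Middle of the tip of the prising blade, half-way through its thickness.
- mat: Black rubber mat fixed on the bench, 260 (x) by 130 (y) by 4 thick; origin at the centre of its underside.
- box: Grey steel parts box fixed on the bench: 150 deep (x) by 190 long (y), walls and floor 4 thick, 56 high; origin at the centre of its underside. Front to its own -x, lid hinged at its +x side. A steel ledge 110 long sticks out 14 mm from the front wall, top 46 mm up; the lid's lip overhangs that wall by 12 mm, underside 56 mm up: between them is a slot 10 mm high for the blade.
- lid (a joint): Angle of the box's lid (rad): 0 shut, opens upward to 1.9. Stiff hinge: it stays where it is left; lifting it by the lip takes about 1 to 2 N. The lid is a plate 5 thick, 162 from hinge line to lip.
- lid_lip (a point): Middle of the underside of the lid's front edge (moves with the lid); x points from lip to hinge, z is the lid's outer side.
- lid_hinge (a point): Middle of the lid's hinge line, at the height of the lid's underside (56 mm up); axes as the box.
- cupboard: Wooden stores cupboard, fixed, 140 deep (x), 240 wide (y), 340 high, with a clear roof and back; roof, sides 12 thick; roof's underside 328 up. Origin: centre of its underside; the front looks to its own -x: a split door of two leaves 15 thick on the front plane (x = -70). The top leaf covers heights 130 to 338, the bottom leaf 12 to 125.
- rack_foot (a point): Foot of the sloping rack in the cupboard: middle of its lower front edge, 75 mm up, 18 mm behind the front plane; axes as the cupboard. From here the rack's surface rises to the back at 25 deg, 128 mm along the slope, 216 wide in all; a lip in front of the foot stands to 90 mm up. A gripper leaning about 25 deg, pointing down and inwards, sets blocks on it under the roof.
- top_leaf (a joint): Angle of the top half of the split door (rad): 0 shut, 2.0 wide open. Hinged on the cupboard's -y side, it swings out to the cupboard's -x; light, stays where it is left.
- leaf_handle (a point): Middle of the top leaf's handle: an upright round steel bar of 10 mm diameter, 56 long, standing 35 mm off the leaf's outer face, 215 mm from the hinge line and 300 mm above the bench (moves with the leaf; axes are the cupboard's when shut).
- leaf_hinge (a point): On the top leaf's hinge line: at the leaf's inner face, 234 mm above the bench. The leaf is 238 wide from here.
- bottom_leaf (a joint): Angle of the bottom half of the split door (rad); bolted, it can only rattle by 0.02.
- bolt (a joint): Barrel bolt on the bottom leaf (m): 0 is shot home, 0.025 fully drawn. It is to stay shot.
- jar: Bystander: amber jar, 56 across, 85 high; origin at its underside.
- hammer: Bystander: hammer lying on the bench.
- mug: Bystander: white mug, 76 across, 90 high; origin at its underside.
- block1_mid (a point): Steel bearing block, 26 (x) by 26 (y) by 40 (z, upright at the start), 0.18 kg, a dark bore through its sides; this point is its centre. It starts standing in the box. Two or three of the four are there in any run.
- block2_mid (a point): Steel bearing block, 26 (x) by 26 (y) by 40 (z, upright at the start), 0.18 kg, a dark bore through its sides; this point is its centre. It starts standing in the box. Two or three of the four are there in any run.
- block3_mid (a point): Steel bearing block, 26 (x) by 26 (y) by 40 (z, upright at the start), 0.18 kg, a dark bore through its sides; this point is its centre. It starts standing in the box. Two or three of the four are there in any run.
- block4_mid (a point): Steel bearing block, 26 (x) by 26 (y) by 40 (z, upright at the start), 0.18 kg, a dark bore through its sides; this point is its centre. It starts standing in the box. Two or three of the four are there in any run.
Things that resemble listed ones, but are neither listed nor needed, are in the scene too. Of the things that look like the part that bears blade_mid, the largest one is meant.

How it is judged (in metres and radians):
On the way, in this order (a step that is already met when the one before it is completed fails the run):
1. the box's lid has been prised up by the blade (lid past 0.3 rad, the blade bearing on it) (value of joint lid above 0.3 rad and contact force between blade and lid above 0.1 N), for 0.05 s.
2. every block is on the rack in the cupboard while the top leaf stands open (past 0.8 rad) (x of block1_mid in the frame of cupboard between -0.075 and 0.07 m and y of block1_mid in the frame of cupboard between -0.11 and 0.11 m and z of block1_mid in the frame of cupboard between 0.075 and 0.2 m and x of block2_mid in the frame of cupboard between -0.075 and 0.07 m and y of block2_mid in the frame of cupboard between -0.11 and 0.11 m and z of block2_mid in the frame of cupboard between 0.075 and 0.2 m and x of block3_mid in the frame of cupboard between -0.075 and 0.07 m and y of block3_mid in the frame of cupboard between -0.11 and 0.11 m and z of block3_mid in the frame of cupboard between 0.075 and 0.2 m and x of block4_mid in the frame of cupboard between -0.075 and 0.07 m and y of block4_mid in the frame of cupboard between -0.11 and 0.11 m and z of block4_mid in the frame of cupboard between 0.075 and 0.2 m and value of joint top_leaf above 0.8 rad), for 0.2 s.
At the end, for the whole second after the job is handed in: Every block at rest on the rack in the cupboard (centre behind its front plane, 75 to 200 mm up); top leaf shut to within 0.08 rad; bottom leaf shut, its bolt shot to within 8 mm; the blade at rest lying on the mat, its balance point over the mat (x of block1_mid in the frame of cupboard between -0.075 and 0.07 m and y of block1_mid in the frame of cupboard between -0.11 and 0.11 m and z of block1_mid in the frame of cupboard between 0.075 and 0.2 m and x of block2_mid in the frame of cupboard between -0.075 and 0.07 m and y of block2_mid in the frame of cupboard between -0.11 and 0.11 m and z of block2_mid in the frame of cupboard between 0.075 and 0.2 m and x of block3_mid in the frame of cupboard between -0.075 and 0.07 m and y of block3_mid in the frame of cupboard between -0.11 and 0.11 m and z of block3_mid in the frame of cupboard between 0.075 and 0.2 m and x of block4_mid in the frame of cupboard between -0.075 and 0.07 m and y of block4_mid in the frame of cupboard between -0.11 and 0.11 m and z of block4_mid in the frame of cupboard between 0.075 and 0.2 m and linear speed of each of block1, block2, block3, block4, blade below 0.03 m/s and value of joint top_leaf below 0.08 rad and value of joint bolt below 0.008 m and value of joint bottom_leaf below 0.03 rad and x of blade_mid in the frame of mat between -0.13 and 0.13 m and y of blade_mid in the frame of mat between -0.065 and 0.065 m and height (world z) of blade_mid below 0.03 m); the robot touches nothing.
It fails at once if the bottom leaf's bolt is drawn by more than 8 mm, or the bottom leaf opens (value of joint bolt above 0.008 m or value of joint bottom_leaf above 0.03 rad).
It fails at once if the jar, hammer or mug is moved more than 30 mm (distance of any of jar, hammer, mug from where it was at the start of the episode above 0.03 m).
Of block1, block2, block3, block4 only 2 to 3 are there at a start; the rules pass over those that are not, and their reading is None.
At some moment in a run one of blade may be knocked a few centimetres aside while the robot is not near it.
Once in a run the grip may slacken for a moment while it holds something.
It also fails if it takes over 208 s, if anything falls off the work surface, if the arm or the gripper's body presses on something with over 40 N, if the wrist force passes 120 N, or if a joint passes its speed limit or range.

## Robot

A 6-joint arm with a two-finger parallel gripper is mounted at the origin on the work surface. World frame = base frame: x ahead of the robot, y to its left, z up, the work surface at z = 0. Lengths are in mm, angles in degrees, forces in N, time in s.
With the tool pointing down it reaches from about 300 to 850 mm from the base axis. Payload 4.2 kg.
Tool frame: the origin (TCP) lies at the very end of the fingers, on their centre line; the grasp point (between the pads) lies 19 mm behind it; z points along the fingers, y is the direction in which the jaws open and shut (so a half turn about z gives the same grasp; the last joint's range is limited). The gripper opens to 91 mm and grips with 3 to 60 N. Pads are 32 mm wide; open, the fingers measure 118 mm over their backs; the gripper's body (76 mm by 178 mm) begins 60 mm behind the grasp point.
Start: joints at [-65.718, 18.312, 89.639, -0, 72.044, -1.146], TCP at [246.896, -519.315, 191.676] pointing down, gripper open.
Joint ranges: [-177.97, 177.97], [-48.28, 115.42], [12.27, 149.76], [-77.06, 257.06], [2.81, 150.46], [-146.56, 146.56]. Speed limits (degrees/s): [147.25, 147.25, 180, 180, 180, 180].

## Interface

Orientations are given as [roll, pitch, yaw] about the fixed x, y, z axes, in that order (R = Rz(yaw) Ry(pitch) Rx(roll)).
In Python, from workcell import env gives the robot as it stands. The module is installed in compiled form; this text tells all that it offers.
- The arm moves only by the tool arm_command, never from a script. Its argument "targets" is a list of rows, each a list of 5 numbers: the closure, from 0 (fully open) to 1 (shut), then the shift along the tool's x, y, z each as a share of 50 cm, from -1 to 1, then the turn about the tool's z as a share of pi/4 rad, from -1 to 1. A call has 1 to 8 rows; each row is the pose to reach, as a shift and turn from the pose measured when the call began, along the tool's axes at that moment; what a row does not reach only later rows make up. A row lasts 1/12 s, in which the tool goes at most 41.7 mm and 7.16 degrees, less where a joint would pass 70% of its speed; a pose out of reach is approached as far as the arm can. A call with a number of a shift or a turn outside -1 to 1 is refused whole. A call with a gripper value outside its range is refused whole. The fingers move at their own pace and stop on an object; "squeeze" is the grip in N (left out, the last holds). Time passes only in rows, so rows that repeat a pose let the fingers close. It gives the time, the measured TCP pose, the force and the opening at its end, in the units of the state.
- env.state(): the state, without advancing time (a new reading comes with each control period).
- env.grab_frame(name): name is "scene" or "top" or "wrist"; returns the picture (480x640x3 uint8, red, green, blue); there is no depth.
- env.camera_params(name): a dict with "camera_matrix" (3x3 intrinsics, pixels), "dist_coeffs" ([k1, k2, p1, p2, k3] as OpenCV has them; the pictures are not rectified), "R" (3x3) and "t" (3): a world point X has camera coordinates R X + t; the wrist camera has in their place "hand_eye" (4x4, takes a point from camera to tool coordinates, whose origin is the TCP and whose axes are the flange's). Camera axes: x right, y down, z forward; pixel columns grow to the right and rows downward; lengths in mm; the calibration is good to about 2 mm. A picture is of the moment at which its call begins: read the wrist's pose just before it. camera_params takes no time and is no camera call.
- env.job_done(): hands the job in, once; it reports no verdict.
The state is a dict: "time_s": time; "qpos": joint angles; "qvel": joint speeds; "effort": joint torques, N m; "ee_pos": TCP position; "ee_rot": TCP orientation; "force": force on the tool from outside, world axes, zero at the start; "torque": the same for the moment, N m; "gripper_width": finger opening in mm.
Only numpy, scipy, OpenCV 4.12 (cv2) and the standard library are available. Lean on these libraries where they do the work, as an engineer would, in place of code of your own. Each camera call takes 0.05 s, during which the arm holds its last target.

## Working session

There is one attempt and no reset: what is moved stays moved. The work goes in short steps, Python scripts to look and compute and a tool call to move; the robot and the scene stay as the last step left them, time stands still between calls to the robot, and variables do not carry over. Pictures are saved under pics/ and viewed, and the job is handed in when it is done.

Besides the shell and the picture viewer there is one more tool, called after ">>>" as name(argument=value, ...) on one line, values as JSON. arm_command: Moves the arm, as the interface text tells. Shift numbers are shares of 50 cm and turn numbers shares of pi/4 rad, none past 1 either way. Its arguments: {"type":"object","properties":{"targets":{"type":"array"},"squeeze":{"type":"number"}},"required":["targets"]}

```bash
ls; mkdir -p pics; cat > h.py <<'E'
import numpy as np, cv2
from workcell import env
def grab(n,f):
    im=env.grab_frame(n); cv2.imwrite('pics/'+f+'.png',im[:,:,::-1]); return im
E
python3 - <<'E'
from h import *
print(env.state())
for n in ['scene','top','wrist']:
    grab(n,n+'0'); p=env.camera_params(n); print(n,p)
E
```

```text
pics
{'time_s': 0.0, 'qpos': array([-6.57175473e+01,  1.83508057e+01,  8.97069640e+01,  1.24196602e-03,
        7.20436462e+01, -1.14653632e+00]), 'qvel': array([0.01427241, 0.06813549, 0.0455019 , 0.01586566, 0.07093885,
       0.10785865]), 'effort': array([ 9.82741149e-04, -4.12457657e+01, -2.31975478e+01,  7.29776337e-02,
        4.57257824e-02, -1.14781596e-04]), 'ee_pos': array([ 246.67581646, -518.79030908,  190.82491301]), 'ee_rot': array([-1.79898628e+02, -3.20983583e-03,  2.54286022e+01]), 'force': array([-0.44479427,  0.72743535, -0.53294872]), 'torque': array([ 0.03644587, -0.04181353,  0.00303384]), 'gripper_width': 91.24816790751659}
scene {'camera_matrix': array([[464.46670742,   0.        , 314.96488677],
       [  0.        , 464.46670742, 236.83795194],
       [  0.        ,   0.        ,   1.        ]]), 'dist_coeffs': array([-0.03899555,  0.        ,  0.        ,  0.        ,  0.        ]), 'R': array([[ 0.97145914,  0.23714865, -0.00525871],
       [ 0.2185708 , -0.90353004, -0.36859228],
       [-0.09216257,  0.35692294, -0.92957629]]), 't': array([-553.60089284
[... 467 characters left out ...]
-9.97612279e-01]]), 't': array([  49.03676632,  573.5662375 , 1444.79263   ])}
wrist {'camera_matrix': array([[378.86852174,   0.        , 314.7682346 ],
       [  0.        , 378.86852174, 245.9383971 ],
       [  0.        ,   0.        ,   1.        ]]), 'dist_coeffs': array([-0.02002799,  0.        ,  0.        ,  0.        ,  0.        ]), 'hand_eye': array([[ 1.06674558e-03, -9.56932684e-01, -2.90307942e-01,
         8.18302662e+01],
       [ 9.99999366e-01,  1.12562973e-03, -3.58480578e-05,
        -1.16119986e-01],
       [ 3.61083428e-04, -2.90307719e-01,  9.56933278e-01,
        -1.92804170e+02],
       [ 0.00000000e+00,  0.00000000e+00,  0.00000000e+00,
         1.00000000e+00]])}
```

```bash
cat >> h.py <<'E'
from scipy.spatial.transform import Rotation as Rot
def cam(n,st=None):
    p=env.camera_params(n); K=np.array(p['camera_matrix']); d=np.array(p['dist_coeffs'])
    if n!='wrist': return K,d,np.array(p['R']),np.array(p['t'])
    st=st or env.state()
    T=np.eye(4); T[:3,:3]=Rot.from_euler('xyz',st['ee_rot'],degrees=True).as_matrix(); T[:3,3]=st['ee_pos']
    M=np.linalg.inv(T@np.array(p['hand_eye'])); return K,d,M[:3,:3],M[:3,3]
def pix2w(c,uv,z):
    K,d,R,t=c; uv=np.array(uv,float).reshape(-1,1,2)
    n=cv2.undistortPoints(uv,K,d).reshape(-1,2); r=np.c_[n,np.ones(len(n))]@R; o=-R.T@t
    s=(np.broadcast_to(z,len(r))-o[2])/r[:,2]; return o+s[:,None]*r
def w2pix(c,X):
    K,d,R,t=c; return cv2.projectPoints(np.array(X,float).reshape(-1,3),cv2.Rodrigues(R)[0],t,K,d)[0].reshape(-1,2)
def crop(im,x0,y0,x1,y1,s,f):
    cv2.imwrite('pics/'+f+'.png',cv2.resize(im[y0:y1,x0:x1,::-1],None,fx=s,fy=s,interpolation=cv2.INTER_CUBIC))
E
python3 - <<'E'
from h import *
a=cv2.imread('pics/top0.png')[:,:,::-1]; 
crop(a,210,120,460,300,3,'topc'); 
b=cv2.imread('pics/scene0.png')[:,:,::-1]; crop(b,230,140,430,400,2.3,'scenec')
c=cam('top')
for n,uv,z in [('blade tip',(322,268),18),('handle end',(376,264),18),('mat c',(352,265),4),('box c',(250,251),60),('cup handle',(350,207),300),('jar',(304,174),85)]:
    print(n,pix2w(c,uv,z))
E
```

```text
blade tip [[476.3122604   25.73791948  18.        ]]
handle end [[ 484.96758635 -156.78708487   18.        ]]
mat c [[483.85328584 -76.72448623   4.        ]]
box c [[537.95787446 261.05175993  60.        ]]
cup handle [[640.91695262 -53.58146792 300.        ]]
jar [[783.96091807  76.90690156  85.        ]]
```

```bash
python3 - <<'E'
from h import *
c=cam('top')
P=lambda l,z:pix2w(c,[(210+x/3,120+y/3) for x,y in l],z)[:,:2].round(0)
C=P([(420,200),(683,272),(718,118),(465,47)],340); print(C, C.mean(0))
for i in range(4): d=C[(i+1)%4]-C[i]; print(np.hypot(*d),np.degrees(np.arctan2(d[1],d[0])))
B=P([(43,311),(195,303),(201,480),(49,485)],61); print('box',B,B.mean(0))
for i in range(4): d=B[(i+1)%4]-B[i]; print(np.hypot(*d),np.degrees(np.arctan2(d[1],d[0])))
M=P([(318,374),(541,384),(538,495),(312,484)],4); print('mat',M,M.mean(0))
print('blade',P([(337,450),(408,441),(497,430)],18))
print('handle',P([(436,250),(432,268),(385,243),(475,285)],300))
E
```

```text
[[ 690.  -52.]
 [ 620. -284.]
 [ 758. -322.]
 [ 828.  -97.]] [ 724.   -188.75]
242.33035303073365 -106.78983037118475
143.13629868066312 -15.39554925399509
235.63743335896356 72.71850162818336
145.15164484083533 161.93952806380082
box [[630. 345.]
 [635. 177.]
 [441. 174.]
 [439. 340.]] [536.25 259.  ]
168.07438829280326 -88.29527168099273
194.02319448973105 -179.11405340614576
166.01204775557707 90.69027719786507
191.06543381784158 1.4995470379776346
mat [[ 556.   44.]
 [ 538. -210.]
 [ 413. -202.]
 [ 432.   54.]] [484.75 -78.5 ]
blade [[ 470.   25.]
 [ 478.  -55.]
 [ 487. -156.]]
handle [[ 651.  -69.]
 [ 634.  -64.]
 [ 658.  -22.]
 [ 618. -103.]]
```

```bash
cat >> h.py <<'E'
def plan(x,y,z,yaw=None):
    st=env.state(); R=Rot.from_euler('xyz',st['ee_rot'],degrees=True).as_matrix()
    d=R.T@(np.array([x,y,z])-st['ee_pos'])/500
    cy=st['ee_rot'][2]; tr=0
    if yaw is not None: tr=-((yaw-cy+180)%360-180)/45
    print('t %.2f pos'%st['time_s'],st['ee_pos'].round(1),st['ee_rot'].round(2),'w %.1f'%st['gripper_width'],'F',st['force'].round(1),'| PLAN',d.round(4),round(tr,4))
E
python3 -c "
from h import *
plan(475,-110,200,95.4)"
```

```text
t 0.15 pos [ 246.7 -518.9  191. ] [-179.92   -0.     25.43] w 91.4 F [ 0.5 -0.7  0.2] | PLAN [ 0.7635 -0.5426 -0.0172] -1.5549
```

>>> arm_command(targets=[[0, 0.76, -0.54, -0.02, -1], [0, 0.76, -0.54, -0.02, -1], [0, 0.76, -0.54, -0.02, -1], [0, 0.76, -0.54, -0.02, -1], [0, 0.76, -0.54, -0.02, -1], [0, 0.76, -0.54, -0.02, -1], [0, 0.76, -0.54, -0.02, -1], [0, 0.76, -0.54, -0.02, -1]])

```text
time_s: 0.82
ee_pos: [409.5, -226.3, 198.6]
ee_rot: [-179.9, -0.1, 70.5]
force: [0.5, 0.4, 0.3]
gripper_width: 91.3
```

```bash
python3 -c "
from h import *
plan(475,-110,200,95.4)"
```

```text
t 0.82 pos [ 409.5 -226.3  198.6] [-1.7994e+02 -5.0000e-02  7.0490e+01] w 91.3 F [0.5 0.4 0.3] | PLAN [ 0.2629  0.0458 -0.0026] -0.5536
```

>>> arm_command(targets=[[0, 0.26, 0.046, 0, -0.55], [0, 0.26, 0.046, 0, -0.55], [0, 0.26, 0.046, 0, -0.55], [0, 0.26, 0.046, 0, -0.55], [0, 0.26, 0.046, 0, -0.55], [0, 0.26, 0.046, 0, -0.55]])

```text
time_s: 1.32
ee_pos: [474.4, -111.2, 198.4]
ee_rot: [-179.9, -0.1, 95.2]
force: [-0.3, -0.4, -0.0]
gripper_width: 91.0
```

```bash
python3 -c "
from h import *
grab('wrist','w1')
plan(481,-94,100,95.4)"
```

```text
t 1.37 pos [ 474.1 -112.   198.5] [-1.7991e+02 -5.0000e-02  9.5150e+01] w 91.2 F [-0.2 -0.7 -0.1] | PLAN [0.0343 0.0173 0.1969] -0.0056
```

```bash
python3 -c "
from h import *
c=cam('wrist')
print(pix2w(c,[(324,66),(324.5,150),(325.5,258)],[18,18,20]).round(1))
print(pix2w(c,[(286,28),(420,52),(365,303),(251,286)],4).round(1))
"
```

```text
[[ 468.8   27.5   18. ]
 [ 476.5  -46.1   18. ]
 [ 488.1 -153.8   20. ]]
[[ 431.1   58.5    4. ]
 [ 556.6   49.9    4. ]
 [ 538.3 -208.     4. ]
 [ 410.3 -199.1    4. ]]
```

```bash
python3 -c "
from h import *
plan(481.5,-92,8,96)"
```

```text
t 1.37 pos [ 474.1 -112.   198.5] [-1.7991e+02 -5.0000e-02  9.5150e+01] w 91.2 F [-0.2 -0.7 -0.1] | PLAN [0.0381 0.019  0.3809] -0.0189
```

>>> arm_command(targets=[[0, 0.038, 0.019, 0.2, -0.019], [0, 0.038, 0.019, 0.2, -0.019], [0, 0.038, 0.019, 0.3, -0.019], [0, 0.038, 0.019, 0.36, -0.019], [0, 0.038, 0.019, 0.381, -0.019], [0, 0.038, 0.019, 0.381, -0.019], [0, 0.038, 0.019, 0.381, -0.019], [0, 0.038, 0.019, 0.381, -0.019]])

```text
time_s: 2.03
ee_pos: [482.8, -93.3, 9.5]
ee_rot: [179.9, 0.0, 95.9]
force: [0.4, -0.3, 0.6]
gripper_width: 91.7
```

```bash
python3 -c "
from h import *
grab('wrist','w2')
plan(481.5,-92,8,96)"
```

```text
t 2.08 pos [483.3 -93.2  10. ] [1.7984e+02 3.0000e-02 9.5910e+01] w 91.4 F [ 0.7 -1.  -0.5] | PLAN [ 0.0027 -0.0033  0.004 ] -0.002
```

Blade lies between the fingers (tip at 314,38; handle centred at column 314). Close with a firm grip.

>>> arm_command(targets=[[0.4, 0.003, -0.003, 0.004, 0], [0.8, 0.003, -0.003, 0.004, 0], [1, 0.003, -0.003, 0.004, 0], [1, 0.003, -0.003, 0.004, 0], [1, 0.003, -0.003, 0.004, 0], [1, 0.003, -0.003, 0.004, 0]], squeeze=50)

```text
time_s: 2.58
ee_pos: [481.7, -91.8, 8.2]
ee_rot: [179.8, 0.0, 95.9]
force: [-0.6, 0.3, -0.5]
gripper_width: 53.9
```

>>> arm_command(targets=[[1, 0, 0, 0, 0], [1, 0, 0, 0, 0], [1, 0, 0, 0, 0], [1, 0, 0, 0, 0], [1, 0, 0, 0, 0], [1, 0, 0, 0, 0], [1, 0, 0, 0, 0], [1, 0, 0, 0, 0]])

```text
time_s: 3.25
ee_pos: [481.7, -91.8, 8.1]
ee_rot: [179.8, 0.0, 95.9]
force: [-0.2, -0.2, -0.1]
gripper_width: 20.1
```

```bash
python3 -c "
from h import *
plan(537,20,130,91)"
```

```text
t 3.25 pos [481.7 -91.8   8.1] [1.7984e+02 3.0000e-02 9.5920e+01] w 20.1 F [-0.2 -0.2 -0.1] | PLAN [ 0.2108  0.1338 -0.2435] 0.1093
```

>>> arm_command(targets=[[1, 0, 0, -0.05, 0], [1, 0, 0, -0.1, 0], [1, 0.03, 0.02, -0.18, 0.02], [1, 0.1, 0.06, -0.24, 0.06], [1, 0.21, 0.134, -0.243, 0.109], [1, 0.21, 0.134, -0.243, 0.109], [1, 0.21, 0.134, -0.243, 0.109], [1, 0.21, 0.134, -0.243, 0.109]])

```text
time_s: 3.92
ee_pos: [537.4, 20.8, 129.6]
ee_rot: [179.8, 0.0, 91.2]
force: [-0.7, -0.7, -0.3]
gripper_width: 19.9
```

```bash
python3 -c "
from h import *
grab('wrist','w3')
plan(537,20,130,91)"
```

```text
t 3.97 pos [536.5  19.8 129.2] [1.7993e+02 5.0000e-02 9.1110e+01] w 20.1 F [-0.4 -0.  -1. ] | PLAN [ 0.0003  0.001  -0.0016] 0.0024
```

>>> arm_command(targets=[[1, 0.1, 0, -0.24, 0], [1, 0.1, 0, -0.24, 0], [1, 0.1, 0, -0.24, 0], [1, 0.1, 0, -0.24, 0], [1, 0.1, 0, -0.24, 0], [1, 0.1, 0, -0.24, 0]])

```text
time_s: 4.47
ee_pos: [534.3, 68.7, 248.1]
ee_rot: [-180.0, 0.1, 91.1]
force: [-0.3, -0.1, -2.3]
gripper_width: 20.1
```

```bash
python3 -c "
from h import *
grab('wrist','w4')
plan(537,20,130,91)"
```

```text
t 4.52 pos [533.9  68.6 247.2] [-1.7984e+02  1.0000e-01  9.1040e+01] w 19.6 F [-0.3 -0.5 -0.8] | PLAN [-0.0969  0.0051  0.2345] 0.0008
```

```bash
python3 -c "
from h import *
c=cam('wrist')
print(pix2w(c,[(218,96),(424,97)],61).round(1))
print(pix2w(c,[(214,0),(431,0)],61).round(1))
print(pix2w(c,[(265,101),(377,102.5)],46).round(1))
print(pix2w(c,[(315,41)],234+0).round(1))
# blade tip assumed x = TCP +120*dir
"
```

```text
[[439.9 180.8  61. ]
 [632.9 183.6  61. ]]
[[440.3 260.4  61. ]
 [631.3 263.9  61. ]]
[[482.  178.1  46. ]
 [591.4 178.9  46. ]]
[[531.  193.5 234. ]]
```

```bash
python3 -c "
from h import *
c=cam('wrist');print(pix2w(c,[(315,41)],257.5).round(1))
plan(538,32,41.5,91)"
```

```text
[[531.2 188.7 257.5]]
t 4.52 pos [533.9  68.6 247.2] [-1.7984e+02  1.0000e-01  9.1040e+01] w 19.6 F [-0.3 -0.5 -0.8] | PLAN [-0.0726  0.008   0.4115] 0.0008
```

>>> arm_command(targets=[[1, -0.073, 0.008, 0.08, 0], [1, -0.073, 0.008, 0.16, 0], [1, -0.073, 0.008, 0.24, 0], [1, -0.073, 0.008, 0.32, 0], [1, -0.073, 0.008, 0.38, 0], [1, -0.073, 0.008, 0.41, 0], [1, -0.073, 0.008, 0.411, 0], [1, -0.073, 0.008, 0.411, 0]])

```text
time_s: 5.18
ee_pos: [536.1, 30.9, 39.7]
ee_rot: [-179.5, 0.1, 91.0]
force: [-1.3, -0.6, -0.7]
gripper_width: 19.9
```

```bash
python3 -c "
from h import *
grab('wrist','w5');im=grab('scene','s5'); crop(im,270,140,400,240,6,'s5c')
plan(538,71,41.5,91)"
```

```text
t 5.28 pos [538.7  31.4  42.4] [-1.7992e+02  1.1000e-01  9.1000e+01] w 19.9 F [ 0.9 -0.2 -1.1] | PLAN [0.0793 0.     0.0017] 0.0
```

>>> arm_command(targets=[[1, 0.02, 0, 0.001, 0], [1, 0.04, 0, 0.001, 0], [1, 0.055, 0, 0.001, 0], [1, 0.068, 0, 0.001, 0], [1, 0.076, 0, 0.001, 0], [1, 0.076, 0, 0.001, 0]])

```text
time_s: 5.78
ee_pos: [538.0, 70.6, 42.1]
ee_rot: [-179.9, 0.1, 91.1]
force: [-0.2, 0.0, -1.0]
gripper_width: 20.1
```

```bash
python3 -c "
from h import *
grab('wrist','w6')
plan(538,71,41.5,91); print(env.state()['ee_pos'])"
```

```text
t 5.83 pos [538.   70.1  42. ] [-1.7993e+02  1.1000e-01  9.1080e+01] w 20.7 F [ 0.3 -0.5 -1.1] | PLAN [0.0019 0.     0.001 ] 0.0017
[537.99895802  70.05415094  41.99437886]
```

>>> arm_command(targets=[[1, 0.001, 0, -0.01, 0], [1, 0.003, 0, -0.022, 0], [1, 0.006, 0, -0.036, 0], [1, 0.008, 0, -0.05, 0], [1, 0.011, 0, -0.066, 0], [1, 0.014, 0, -0.08, 0], [1, 0.018, 0, -0.095, 0], [1, 0.023, 0, -0.11, 0]])

```text
time_s: 6.5
ee_pos: [537.9, 81.6, 97.9]
ee_rot: [-179.9, 0.1, 91.1]
force: [0.3, -1.6, -3.0]
gripper_width: 20.1
```

```bash
python3 -c "
from h import *
grab('wrist','w7')
plan(538,71,41.5,91); print(env.state()['ee_pos'])"
```

```text
t 6.55 pos [538.9  82.4  99.3] [1.7989e+02 7.0000e-02 9.1080e+01] w 20.4 F [ 0.  -0.5 -1.5] | PLAN [-0.0226 -0.0024  0.1157] 0.0018
[538.86192779  82.38930378  99.34673577]
```

>>> arm_command(targets=[[1, 0.016, 0, -0.036, 0], [1, 0.032, 0, -0.062, 0], [1, 0.05, 0, -0.086, 0], [1, 0.072, 0, -0.108, 0], [1, 0.106, 0, -0.138, 0], [1, 0.146, 0, -0.162, 0], [1, 0.174, 0, -0.174, 0], [1, 0.202, 0, -0.184, 0]])

```text
time_s: 7.22
ee_pos: [537.0, 184.6, 192.1]
ee_rot: [179.8, 0.1, 91.1]
force: [1.2, -1.6, -1.9]
gripper_width: 20.2
```

```bash
python3 -c "
from h import *
grab('wrist','w8')
plan(538,71,41.5,91); print(env.state()['ee_pos'])"
```

```text
t 7.27 pos [537.4 187.2 192.6] [ 1.7975e+02 -1.2000e-01  9.1160e+01] w 20.0 F [0.8 2.6 0.5] | PLAN [-0.2331 -0.0048  0.3017] 0.0035
[537.39489785 187.247123   192.60696519]
```

>>> arm_command(targets=[[1, 0.03, 0, 0.0, 0], [1, 0.05, 0, 0.015, 0], [1, 0.075, 0, 0.03, 0], [1, 0.1, 0, 0.04, 0], [1, 0.118, 0, 0.045, 0], [1, 0.124, 0, 0.045, 0], [1, 0.124, 0, 0.045, 0]])

```text
time_s: 7.85
ee_pos: [536.0, 250.1, 169.5]
ee_rot: [179.8, -0.1, 91.2]
force: [0.1, 0.1, -1.2]
gripper_width: 19.9
```

>>> arm_command(targets=[[1, -0.04, 0, -0.04, 0], [1, -0.1, 0, -0.1, 0], [1, -0.18, 0, -0.12, 0], [1, -0.26, 0, -0.14, 0], [1, -0.3, 0, -0.14, 0], [1, -0.3, 0, -0.14, 0]])

```text
time_s: 8.35
ee_pos: [539.3, 95.7, 240.7]
ee_rot: [179.7, -0.0, 90.9]
force: [-0.1, 0.9, -0.3]
gripper_width: 20.3
```

```bash
python3 -c "
from h import *
grab('wrist','w9')
plan(481.7,-91.8,150,96)"
```

```text
t 8.40 pos [539.1  98.  240.1] [ 1.7973e+02 -1.2000e-01  9.0990e+01] w 20.2 F [-0.2  0.8 -1.1] | PLAN [-0.3778 -0.1222  0.1789] -0.1113
```

```bash
python3 -c "
from h import *
c=cam('wrist');print(pix2w(c,[(247,20),(293,36),(380,22)],44).round(1))
plan(484,-75,60,95)"
```

```text
[[474.1 277.7  44. ]
 [516.2 265.1  44. ]
 [595.9 278.4  44. ]]
t 8.40 pos [539.1  98.  240.1] [ 1.7973e+02 -1.2000e-01  9.0990e+01] w 20.2 F [-0.2  0.8 -1.1] | PLAN [-0.3447 -0.1179  0.359 ] -0.089
```

>>> arm_command(targets=[[1, -0.08, -0.03, 0.05, -0.02], [1, -0.16, -0.06, 0.1, -0.05], [1, -0.24, -0.09, 0.17, -0.089], [1, -0.3, -0.118, 0.24, -0.089], [1, -0.345, -0.118, 0.3, -0.089], [1, -0.345, -0.118, 0.34, -0.089], [1, -0.345, -0.118, 0.359, -0.089], [1, -0.345, -0.118, 0.359, -0.089]])

```text
time_s: 9.07
ee_pos: [480.5, -74.8, 56.2]
ee_rot: [-179.8, -0.3, 94.9]
force: [-0.5, 0.4, -1.7]
gripper_width: 20.2
```

```bash
python3 -c "
from h import *
plan(484,-75,9,95)"
```

```text
t 9.07 pos [480.5 -74.8  56.2] [-179.78   -0.26   94.9 ] w 20.2 F [-0.5  0.4 -1.7] | PLAN [-0.0013  0.0073  0.0944] -0.0022
```

>>> arm_command(targets=[[1, 0, 0.005, 0.03, 0], [1, 0, 0.005, 0.06, 0], [1, 0, 0.005, 0.085, 0], [1, 0, 0.005, 0.09, 0], [1, 0, 0.005, 0.09, 0], [1, 0, 0.005, 0.09, 0], [1, 0, 0.005, 0.09, 0]])

```text
time_s: 9.65
ee_pos: [484.1, -74.1, 12.5]
ee_rot: [-179.9, -0.2, 94.9]
force: [-0.3, 0.5, -0.8]
gripper_width: 19.9
```

```bash
python3 -c "
from h import *
plan(484,-75,8,95)"
```

```text
t 9.65 pos [484.1 -74.1  12.5] [-179.94   -0.23   94.94] w 19.9 F [-0.3  0.5 -0.8] | PLAN [-0.0017 -0.0004  0.0089] -0.0013
```

>>> arm_command(targets=[[1, 0, 0, 0.004, 0], [1, 0, 0, 0.008, 0], [1, 0, 0, 0.008, 0], [1, 0, 0, 0.008, 0], [0.5, 0, 0, 0.008, 0], [0, 0, 0, 0.008, 0], [0, 0, 0, 0.008, 0], [0, 0, 0, 0.008, 0]])

```text
time_s: 10.32
ee_pos: [484.2, -74.2, 8.6]
ee_rot: [-180.0, -0.2, 94.9]
force: [0.4, 0.1, -0.5]
gripper_width: 43.8
```

>>> arm_command(targets=[[0, 0, 0, 0, 0], [0, 0, 0, 0, 0], [0, 0, 0, -0.06, 0], [0, 0, 0, -0.14, 0], [0, 0, 0, -0.22, 0], [0, 0, 0, -0.3, 0], [0, 0, 0, -0.36, 0], [0, 0, 0, -0.4, 0]])

```text
time_s: 10.98
ee_pos: [485.7, -75.2, 212.4]
ee_rot: [179.7, -0.1, 94.9]
force: [-0.1, -0.4, 0.2]
gripper_width: 91.2
```

```bash
python3 -c "
from h import *
grab('wrist','w10')
plan(484,-75,8,95)"
```

```text
t 11.03 pos [487.5 -75.5 215.3] [ 1.7942e+02 -6.0000e-02  9.4930e+01] w 91.0 F [ 1.6 -0.6  2. ] | PLAN [ 0.0012 -0.0112  0.4144] -0.0015
```

```bash
python3 -c "
from h import *
plan(590,-90,430,164)"
```

```text
t 11.03 pos [487.5 -75.5 215.3] [ 1.7942e+02 -6.0000e-02  9.4930e+01] w 91.0 F [ 1.6 -0.6  2. ] | PLAN [-0.0461  0.206  -0.4275] -1.5348
```

>>> arm_command(targets=[[0, 0, 0, -0.08, -0.1], [0, 0, 0, -0.16, -0.3], [0, 0, 0, -0.24, -0.4], [0, 0, 0, -0.32, -0.6], [0, 0, 0, -0.4, -0.8], [0, -0.01, 0.05, -0.427, -0.9], [0, -0.03, 0.12, -0.427, -1], [0, -0.046, 0.2, -0.427, -1]])

```text
time_s: 11.7
ee_pos: [587.4, -90.6, 432.8]
ee_rot: [179.4, 0.7, 140.1]
force: [0.4, 0.4, 0.7]
gripper_width: 91.1
```

>>> arm_command(targets=[[0, 0, 0, 0, -0.53], [0, 0, 0, 0, -0.53], [0, 0, 0, 0, -0.53], [0, 0, 0, 0, -0.53], [0, 0, 0, 0, -0.53]])

```text
time_s: 12.12
ee_pos: [587.5, -90.6, 432.1]
ee_rot: [179.7, 0.8, 164.0]
force: [0.2, -0.9, -0.2]
gripper_width: 91.4
```

```bash
python3 -c "
from h import *
grab('wrist','w11')
plan(590,-90,430,164)"
```

```text
t 12.17 pos [587.4 -90.6 432.3] [179.73   0.79 163.88] w 91.1 F [ 0.8 -0.2  0.2] | PLAN [-0.0045  0.0026  0.0046] -0.0028
```

```bash
python3 -c "
from h import *
im=cv2.imread('pics/w11.png')[:,:,::-1]
crop(im,110,200,410,350,2.6,'w11c')"
python3 -c "
from h import *
c=cam('wrist')
f=lambda x,y:(110+x/2.6,200+y/2.6)
print(pix2w(c,[f(660,197),f(645,145)],[328,272]).round(1))
# leaf top outer edge z=338 ; roof front corners z=340
print('leaf top outer L,R',pix2w(c,[f(45,295),f(725,312)],338).round(1))
print('lower edge of top leaf outer z130',pix2w(c,[f(205,135),f(645,135)],130).round(1))
"
```

```text
[[632.4 -60.3 328. ]
 [634.4 -59.2 272. ]]
leaf top outer L,R [[ 606.  -260.   338. ]
 [ 673.2  -49.8  338. ]]
lower edge of top leaf outer z130 [[ 616.5 -277.9  130. ]
 [ 681.2  -54.3  130. ]]
```

```bash
python3 -c "
from h import *
plan(636,-60,292,164)"
```

```text
t 12.17 pos [587.4 -90.6 432.3] [179.73   0.79 163.88] w 91.1 F [ 0.8 -0.2  0.2] | PLAN [-0.0724  0.0845  0.2819] -0.0028
```

>>> arm_command(targets=[[0, -0.072, 0.084, 0.0, 0], [0, -0.072, 0.084, 0.05, 0], [0, -0.072, 0.084, 0.1, 0], [0, -0.072, 0.084, 0.1, 0], [0, -0.072, 0.084, 0.1, 0]])

```text
time_s: 12.58
ee_pos: [633.8, -60.1, 381.7]
ee_rot: [179.8, 0.6, 163.8]
force: [0.3, -0.2, 1.3]
gripper_width: 91.1
```

```bash
python3 -c "
from h import *
grab('wrist','w12')
plan(636,-60,292,164)"
```

```text
t 12.63 pos [634.3 -60.4 383.9] [179.73   0.82 163.82] w 91.1 F [-0.9  0.3  1.2] | PLAN [-0.0004  0.0009  0.1839] -0.0039
```

```bash
python3 -c "
from h import *
im=cv2.imread('pics/w12.png')[:,:,::-1]
crop(im,220,180,420,330,4,'w12c')
c=cam('wrist');print(w2pix(c,[(634.3,-60.4,328),(634.3,-60.4,272)]))"
```

```text
[[314.71425633 255.47436385]
 [314.39878294 233.4355461 ]]
```

>>> arm_command(targets=[[0, 0, 0, 0.06, 0], [0, 0, 0, 0.12, 0], [0, 0, 0, 0.17, 0], [0.5, 0, 0, 0.184, 0], [0.9, 0, 0, 0.184, 0], [1, 0, 0, 0.184, 0], [1, 0, 0, 0.184, 0], [1, 0, 0, 0.184, 0]], squeeze=8)

```text
time_s: 13.3
ee_pos: [636.7, -60.6, 294.5]
ee_rot: [179.7, 1.1, 163.8]
force: [0.1, -0.5, -0.3]
gripper_width: 60.7
```

>>> arm_command(targets=[[1, 0, 0, 0, 0], [1, 0, 0, 0, 0], [1, 0, 0, 0, 0], [1, 0, 0, 0, 0], [1, 0, 0, 0, 0], [1, 0, 0, 0, 0], [1, 0, 0, 0, 0], [1, 0, 0, 0, 0]])

```text
time_s: 13.97
ee_pos: [636.8, -59.7, 294.4]
ee_rot: [179.6, 1.0, 163.8]
force: [0.4, 2.6, 0.2]
gripper_width: 9.7
```

```bash
python3 -c "
from h import *
plan(636,-60,292,164)"
```

```text
t 13.97 pos [636.8 -59.7 294.4] [179.58   1.05 163.83] w 9.7 F [0.4 2.6 0.2] | PLAN [ 0.0014 -0.0011  0.0048] -0.0038
```

```bash
python3 - <<'E'
from h import *
st=env.state(); R=Rot.from_euler('xyz',st['ee_rot'],degrees=True).as_matrix()
H=np.array([624,-280.5]);p0=np.array([635.5,-60])-H
for k in range(1,9):
    th=k*5.7; c,s=np.cos(np.radians(th)),np.sin(np.radians(th))
    p=np.array([c*p0[0]-s*p0[1],s*p0[0]+c*p0[1]])-p0
    print(th,(R.T@np.r_[p,0]/500).round(3),round(-th/45,3))
E
```

```text
5.7 [ 0.042 -0.012 -0.001] -0.127
11.4 [ 0.083 -0.028 -0.002] -0.253
17.1 [ 0.122 -0.049 -0.003] -0.38
22.8 [ 0.159 -0.073 -0.003] -0.507
28.5 [ 0.193 -0.1   -0.004] -0.633
34.2 [ 0.224 -0.131 -0.005] -0.76
39.9 [ 0.252 -0.165 -0.006] -0.887
45.6 [ 0.277 -0.201 -0.007] -1.013
```

>>> arm_command(targets=[[1, 0.042, -0.012, 0, -0.127], [1, 0.083, -0.028, 0, -0.253], [1, 0.122, -0.049, 0, -0.38], [1, 0.159, -0.073, 0, -0.507], [1, 0.193, -0.1, 0, -0.633], [1, 0.224, -0.131, 0, -0.76], [1, 0.252, -0.165, 0, -0.887], [1, 0.277, -0.201, 0, -1]])

```text
time_s: 14.63
ee_pos: [475.2, -116.7, 293.7]
ee_rot: [-179.5, 1.3, -150.8]
force: [-0.3, 1.9, 9.6]
gripper_width: 9.9
```

```bash
python3 - <<'E'
from h import *
s=env.state();print(s['qpos'].round(1))
grab('wrist','w13');plan(600,-100,290)
E
```

```text
[ -15.5    6.9   90.2    0.6   81.7 -134.8]
t 14.68 pos [ 472.1 -119.5  293.6] [-179.41    1.   -150.76] w 10.0 F [-5.3  1.4  7.3] | PLAN [-0.242  -0.0907  0.0125] 0
```

>>> arm_command(targets=[[0.5, 0, 0, 0, 0], [0.3, 0, 0, 0, 0], [0.3, 0, 0, 0, 0], [0.3, 0, 0, 0, 0], [0.3, 0, 0, -0.06, 0], [0.3, 0, 0, -0.12, 0], [0.3, 0, 0, -0.18, 0], [0.3, 0, 0, -0.2, 0]])

```text
time_s: 15.35
ee_pos: [471.9, -119.6, 397.4]
ee_rot: [-179.1, 1.3, -150.7]
force: [0.5, -1.2, 0.3]
gripper_width: 60.1
```

```bash
python3 - <<'E'
from h import *
im=grab('top','t14');crop(im,310,120,510,300,4,'t14c');plan(598,-122,390)
E
```

```text
t 15.40 pos [ 472.1 -119.6  397.4] [-179.11    1.29 -150.72] w 62.9 F [0.6 0.2 1.9] | PLAN [-0.217  -0.127   0.0217] 0
```

>>> arm_command(targets=[[1, -0.07, -0.04, 0.01, 0], [1, -0.15, -0.08, 0.01, 0], [1, -0.217, -0.127, 0.02, 0], [1, -0.217, -0.127, 0.03, 0], [1, -0.217, -0.127, 0.1, 0], [1, -0.217, -0.127, 0.17, 0], [1, -0.217, -0.127, 0.23, 0], [1, -0.217, -0.127, 0.235, 0]])

```text
time_s: 16.07
ee_pos: [597.0, -121.1, 274.6]
ee_rot: [-179.7, 0.6, -150.7]
force: [0.5, -0.0, -1.7]
gripper_width: 13.6
```

```bash
python3 - <<'E'
from h import *
st=env.state(); R=Rot.from_euler('xyz',st['ee_rot'],degrees=True).as_matrix(); print(st['gripper_width'])
H=np.array([624,-280.5]);off=18
for th in [50,60,70,80,90,100,108,112]:
    b=np.radians(74+th); u=np.array([np.cos(b),np.sin(b)]); n=np.array([np.sin(b),-np.cos(b)])
    p=H+150*u+off*n
    print(th,p.round(),(R.T@np.r_[p-st['ee_pos'][:2],275-st['ee_pos'][2]]/500).round(3))
plan(598,-122,275)
E
```

```text
13.590562746843567
50 [ 555. -146.] [ 0.098 -0.003 -0.002]
60 [ 533. -160.] [ 0.15  -0.005 -0.002]
70 [ 513. -178.] [ 0.201 -0.017 -0.003]
80 [ 497. -199.] [ 0.25  -0.037 -0.003]
90 [ 485. -222.] [ 0.294 -0.066 -0.004]
100 [ 477. -247.] [ 0.333 -0.102 -0.004]
108 [ 473. -268.] [ 0.359 -0.135 -0.004]
112 [ 473. -278.] [ 0.37  -0.153 -0.004]
t 16.07 pos [ 597.  -121.1  274.6] [-179.74    0.6  -150.71] w 13.6 F [ 0.5 -0.  -1.7] | PLAN [-0.0009 -0.0026 -0.0008] 0
```

>>> arm_command(targets=[[1, 0.07, -0.003, 0, 0], [1, 0.13, -0.005, 0, 0], [1, 0.18, -0.012, 0, 0], [1, 0.22, -0.025, 0, 0], [1, 0.26, -0.043, 0, 0], [1, 0.294, -0.066, 0, 0], [1, 0.323, -0.092, 0, 0], [1, 0.345, -0.117, 0, 0]])

```text
time_s: 16.73
ee_pos: [479.3, -248.6, 274.0]
ee_rot: [-179.3, 0.0, -151.8]
force: [-0.1, -0.2, -0.1]
gripper_width: 0.6
```

```bash
python3 - <<'E'
from h import *
plan(473,-276,275)
E
```

```text
t 16.73 pos [ 479.3 -248.6  274. ] [-1.7926e+02  2.0000e-02 -1.5182e+02] w 0.6 F [-0.1 -0.2 -0.1] | PLAN [ 0.0371 -0.0424 -0.0014] 0
```

>>> arm_command(targets=[[1, 0.013, -0.014, 0, 0], [1, 0.026, -0.03, 0, 0], [1, 0.037, -0.042, 0, 0], [1, 0.037, -0.042, 0, 0], [1, 0.03, 0.01, 0, 0], [1, 0.02, 0.05, -0.06, 0], [1, 0.0, 0.08, -0.14, 0], [1, 0.0, 0.1, -0.2, 0]])

```text
time_s: 17.4
ee_pos: [455.2, -201.5, 374.8]
ee_rot: [-179.3, 0.1, -151.7]
force: [1.0, -0.7, 0.3]
gripper_width: 0.2
```

```bash
python3 - <<'E'
from h import *
im=grab('top','t15');crop(im,310,120,510,300,4,'t15c');plan(535,100,390,164); print(env.state()['qpos'].round(1))
E
```

```text
t 17.45 pos [ 456.6 -201.4  382.2] [-178.74    0.5  -151.66] w 0.5 F [ 0.3 -1.1  4.5] | PLAN [-0.4243  0.4558 -0.0219] 0.9852
[ -24.9    7.1   77.7   -0.4   93.9 -143.2]
```

```bash
python3 - <<'E'
from h import *
plan(680,-195,480,164)
E
```

```text
t 17.45 pos [ 456.6 -201.4  382.2] [-178.74    0.5  -151.66] w 0.5 F [ 0.3 -1.1  4.5] | PLAN [-0.4011 -0.2049 -0.1876] 0.9852
```

>>> arm_command(targets=[[0.5, -0.02, -0.01, -0.08, 0.1], [0, -0.06, -0.03, -0.15, 0.3], [0, -0.12, -0.07, -0.187, 0.4], [0, -0.18, -0.1, -0.187, 0.5], [0, -0.25, -0.13, -0.187, 0.7], [0, -0.32, -0.17, -0.187, 0.8], [0, -0.4, -0.205, -0.187, 0.98], [0, -0.4, -0.205, -0.187, 0.98]])

```text
time_s: 18.12
ee_pos: [686.7, -194.5, 472.5]
ee_rot: [-179.5, 1.0, 164.2]
force: [0.3, -0.6, -1.4]
gripper_width: 51.2
```

```bash
python3 - <<'E'
from h import *
plan(900,-258,480,164);print(env.state()['qpos'].round(1))
E
```

```text
t 18.12 pos [ 686.7 -194.5  472.5] [-179.5     0.95  164.19] w 51.2 F [ 0.3 -0.6 -1.4] | PLAN [-0.4452 -0.006  -0.0076] 0.0043
[-16.5  35.9  20.4  -0.6 122.8 -91. ]
```

>>> arm_command(targets=[[0, -0.08, 0, 0, 0], [0, -0.16, 0, 0, 0], [0, -0.24, 0, 0, 0], [0, -0.3, 0, 0, 0], [0, -0.3, 0, 0, 0], [0, -0.3, 0, 0, 0], [0, -0.3, 0, 0, 0], [0, -0.3, 0, 0, 0]])

```text
time_s: 18.78
ee_pos: [760.8, -215.9, 417.8]
ee_rot: [-179.5, 2.8, 164.2]
force: [-0.8, -0.4, 0.3]
gripper_width: 91.0
```

```bash
python3 - <<'E'
from h import *
plan(900,-258,480,164);print(env.state()['qpos'].round(1))
E
```

```text
t 18.78 pos [ 760.8 -215.9  417.8] [-179.49    2.85  164.2 ] w 91.0 F [-0.8 -0.4  0.3] | PLAN [-0.2967 -0.0062 -0.1097] 0.0045
[-16.5  44.1  12.3  -0.6 120.8 -90.9]
```

>>> arm_command(targets=[[0, -0.8, 0, -0.9, 0], [0, -0.8, 0, -0.9, 0], [0, -0.8, 0, -0.9, 0], [0, -0.8, 0, -0.9, 0], [0, -0.8, 0, -0.9, 0], [0, -0.8, 0, -0.9, 0], [0, -0.8, 0, -0.9, 0], [0, -0.8, 0, -0.9, 0]])

```text
time_s: 19.45
ee_pos: [741.7, -209.5, 454.3]
ee_rot: [-179.5, 4.6, 164.2]
force: [-0.4, -0.1, 0.5]
gripper_width: 91.2
```

```bash
python3 - <<'E'
from h import *
plan(900,-258,480,164);print(env.state()['qpos'].round(1))
E
```

```text
t 19.45 pos [ 741.7 -209.5  454.3] [-179.49    4.58  164.21] w 91.2 F [-0.4 -0.1  0.5] | PLAN [-0.3341 -0.0074 -0.0248] 0.0048
[-16.4  41.4  12.3  -0.5 121.7 -90.9]
```

>>> arm_command(targets=[[0, -1, 0, -0.2, 0], [0, -1, 0, -0.2, 0], [0, -1, 0, -0.2, 0], [0, -1, 0, -0.2, 0], [0, -1, 0, -0.2, 0], [0, -1, 0, -0.2, 0], [0, -1, 0, -0.2, 0], [0, -1, 0, -0.2, 0]])

```text
time_s: 20.12
ee_pos: [812.7, -229.9, 378.6]
ee_rot: [-179.5, 6.4, 164.2]
force: [-0.0, -1.2, -0.3]
gripper_width: 91.0
```

```bash
python3 - <<'E'
from h import *
plan(900,-258,480,164);print(env.state()['qpos'].round(1))
E
```

```text
t 20.12 pos [ 812.7 -229.9  378.6] [-179.48    6.37  164.23] w 91.0 F [-0.  -1.2 -0.3] | PLAN [-0.2047 -0.0083 -0.1811] 0.0052
[-16.4  47.   12.3  -0.5 114.3 -90.8]
```

>>> arm_command(targets=[[0, -0.5, 0, -1, 0], [0, -0.5, 0, -1, 0], [0, -0.5, 0, -1, 0]])

```text
time_s: 20.37
ee_pos: [782.3, -220.6, 433.5]
ee_rot: [-179.5, 8.1, 164.2]
force: [0.5, 0.7, 0.6]
gripper_width: 91.0
```

```bash
python3 - <<'E'
from h import *
plan(900,-258,480,164);print(env.state()['qpos'].round(1))
E
```

```text
t 20.37 pos [ 782.3 -220.6  433.5] [-179.48    8.07  164.25] w 91.0 F [0.5 0.7 0.6] | PLAN [-0.2575 -0.0085 -0.0574] 0.0055
[-16.4  43.2  12.3  -0.5 116.5 -90.8]
```

>>> arm_command(targets=[[0, -0.5, 0, -1, 0], [0, -0.5, 0, -1, 0]])

```text
time_s: 20.53
ee_pos: [763.2, -214.8, 470.2]
ee_rot: [-179.5, 9.9, 164.3]
force: [-0.5, -0.1, 0.7]
gripper_width: 91.3
```

>>> arm_command(targets=[[0, -0.8, 0, -0.8, 0], [0, -0.8, 0, -0.8, 0]])

```text
time_s: 20.7
ee_pos: [761.1, -213.9, 488.4]
ee_rot: [-179.5, 12.0, 164.3]
force: [0.3, -0.3, 1.3]
gripper_width: 91.2
```

>>> arm_command(targets=[[0, -1, 0, -0.6, 0], [0, -1, 0, -0.6, 0]])

```text
time_s: 20.87
ee_pos: [771.6, -216.8, 492.8]
ee_rot: [-179.4, 14.0, 164.3]
force: [-0.4, 0.7, -0.1]
gripper_width: 91.1
```

Works: 2° per two-row call. Continue.

>>> arm_command(targets=[[0, -1, 0, -0.6, 0], [0, -1, 0, -0.6, 0]])

```text
time_s: 21.03
ee_pos: [780.4, -219.1, 498.4]
ee_rot: [-179.4, 15.9, 164.3]
force: [-0.5, 1.1, 0.2]
gripper_width: 91.3
```

>>> arm_command(targets=[[0, -1, 0, -0.6, 0], [0, -1, 0, -0.6, 0]])

```text
time_s: 21.2
ee_pos: [786.7, -220.7, 507.4]
ee_rot: [-179.4, 17.9, 164.3]
force: [-0.8, -0.3, 0.7]
gripper_width: 91.2
```

>>> arm_command(targets=[[0, -1, 0, -0.6, 0], [0, -1, 0, -0.6, 0]])

```text
time_s: 21.37
ee_pos: [791.4, -221.9, 518.4]
ee_rot: [-179.4, 19.9, 164.4]
force: [0.4, -0.6, -0.1]
gripper_width: 91.5
```

>>> arm_command(targets=[[0, -1, 0, -0.6, 0], [0, -1, 0, -0.6, 0]])

```text
time_s: 21.53
ee_pos: [795.0, -222.7, 531.2]
ee_rot: [-179.4, 22.0, 164.4]
force: [0.1, 0.1, 0.4]
gripper_width: 91.5
```

>>> arm_command(targets=[[0, -1, 0, -0.6, 0], [0, -1, 0, -0.6, 0]])

```text
time_s: 21.7
ee_pos: [797.3, -223.1, 545.4]
ee_rot: [-179.4, 24.1, 164.4]
force: [-0.6, 0.5, 0.5]
gripper_width: 90.9
```

```bash
python3 - <<'E'
from h import *
plan(900,-258,480,164);print(env.state()['qpos'].round(1))
st=env.state(); R=Rot.from_euler('xyz',st['ee_rot'],degrees=True).as_matrix();print(R[:,2])
E
```

```text
t 21.70 pos [ 797.3 -223.1  545.4] [-179.4    24.06  164.41] w 90.9 F [-0.6  0.5  0.5] | PLAN [-0.1445 -0.0098  0.2078] 0.0091
[-16.3  36.5  12.3  -0.3 107.2 -90.7]
[ 0.38982684 -0.11966644 -0.91307994]
```

```bash
python3 - <<'E'
from h import *
plan(604,255,330);
E
```

```text
t 21.70 pos [ 797.3 -223.1  545.4] [-179.4    24.06  164.41] w 90.9 F [-0.6  0.5  0.5] | PLAN [0.7503 0.8185 0.1282] 0
```

>>> arm_command(targets=[[0, 0.75, 0.82, 0.13, -0.35], [0, 0.75, 0.82, 0.13, -0.35], [0, 0.75, 0.82, 0.13, -0.35], [0, 0.75, 0.82, 0.13, -0.35], [0, 0.75, 0.82, 0.13, -0.35], [0, 0.75, 0.82, 0.13, -0.35], [0, 0.75, 0.82, 0.13, -0.35], [0, 0.75, 0.82, 0.13, -0.35]])

```text
time_s: 22.37
ee_pos: [688.1, 48.2, 423.6]
ee_rot: [-172.5, 23.0, -178.5]
force: [0.9, 0.9, 0.4]
gripper_width: 91.2
```

```bash
python3 - <<'E'
from h import *
plan(604,255,260);
E
```

```text
t 22.37 pos [688.1  48.2 423.6] [-172.54   23.03 -178.46] w 91.2 F [0.9 0.9 0.4] | PLAN [0.2724 0.4456 0.1834] 0
```

>>> arm_command(targets=[[0, 0.272, 0.446, 0.18, 0], [0, 0.272, 0.446, 0.18, 0], [0, 0.272, 0.446, 0.18, 0], [0, 0.272, 0.446, 0.18, 0], [0, 0.272, 0.446, 0.18, 0], [0, 0.272, 0.446, 0.18, 0], [0, 0.272, 0.446, 0.18, 0], [0, 0.272, 0.446, 0.18, 0]])

```text
time_s: 23.03
ee_pos: [599.9, 258.6, 257.0]
ee_rot: [-172.5, 22.6, -178.2]
force: [0.3, -1.0, -0.2]
gripper_width: 90.9
```

```bash
python3 - <<'E'
from h import *
grab('wrist','w20')
plan(604,255,120);
st=env.state(); R=Rot.from_euler('xyz',st['ee_rot'],degrees=True).as_matrix();print(R.round(3))
E
```

```text
t 23.08 pos [601.8 257.  259.5] [-172.43   22.83 -178.2 ] w 91.0 F [-0.2 -1.1  0.5] | PLAN [0.1043 0.0301 0.2572] 0
[[-0.921  0.02   0.389]
 [-0.029  0.992 -0.12 ]
 [-0.388 -0.121 -0.914]]
```

```bash
python3 - <<'E'
from h import *
im=cv2.imread('pics/w20.png')[:,:,::-1]; crop(im,250,0,460,180,3.7,'w20c')
c=cam('wrist'); print(pix2w(c,[(360,130),(349,37)],44).round(1), w2pix(c,[(596,278,44),(596,278,4),(516,265,44),(602+8,257,30)]).round(0))
E
```

```text
[[600.3 275.4  44. ]
 [518.5 261.6  44. ]] [[363. 126.]
 [364. 111.]
 [353.  34.]
 [342. 133.]]
```

```bash
python3 - <<'E'
from h import *
plan(420,-120,330);
E
```

```text
t 23.08 pos [601.8 257.  259.5] [-172.43   22.83 -178.2 ] w 91.0 F [-0.2 -1.1  0.5] | PLAN [ 0.302  -0.7726 -0.1798] 0
```

>>> arm_command(targets=[[0, 0, 0, -0.1, 0.1], [0, 0.3, -0.77, -0.18, 0.35], [0, 0.3, -0.77, -0.18, 0.35], [0, 0.3, -0.77, -0.18, 0.35], [0, 0.3, -0.77, -0.18, 0.35], [0, 0.3, -0.77, -0.18, 0.35], [0, 0.3, -0.77, -0.18, 0.35], [0, 0.3, -0.77, -0.18, 0.35]])

```text
time_s: 23.75
ee_pos: [469.2, -7.5, 323.2]
ee_rot: [-179.3, 24.2, 164.7]
force: [1.0, -0.5, -0.3]
gripper_width: 91.0
```

```bash
python3 - <<'E'
from h import *
plan(400,-115,300);print(env.state()['qpos'].round(1))
E
```

```text
t 23.75 pos [469.2  -7.5 323.2] [-179.29   24.25  164.66] w 91.0 F [ 1.  -0.5 -0.3] | PLAN [ 0.0889 -0.2438  0.0139] 0
[  4.2  -7.8 105.   -9.9  60.4 -67.1]
```

>>> arm_command(targets=[[0, 0.089, -0.244, 0.01, 0], [0, 0.089, -0.244, 0.01, 0], [0, 0.089, -0.244, 0.01, 0], [0, 0.25, -0.244, 0.07, 0], [0, 0.3, -0.244, 0.09, 0], [0, 0.4, -0.244, 0.13, 0], [0, 0.4, -0.244, 0.13, 0]])

```text
time_s: 24.33
ee_pos: [286.6, -86.2, 185.4]
ee_rot: [-179.2, 24.5, 164.5]
force: [-0.4, -0.3, 1.4]
gripper_width: 90.9
```

```bash
python3 - <<'E'
from h import *
plan(280,-80,300);print(env.state()['qpos'].round(1))
E
```

```text
t 24.33 pos [286.6 -86.2 185.4] [-179.2    24.5   164.51] w 90.9 F [-0.4 -0.3  1.4] | PLAN [-0.0804  0.0055 -0.2153] 0
[-20.5 -22.8 134.1   1.8  44.2 -95.8]
```

>>> arm_command(targets=[[0, 0.9, 0, -0.4, 0], [0, 0.9, 0, -0.4, 0], [0, 0.9, 0, -0.4, 0]])

```text
time_s: 24.58
ee_pos: [179.8, -56.6, 183.4]
ee_rot: [-179.1, 24.3, 164.8]
force: [-0.2, -1.0, 0.7]
gripper_width: 91.6
```

```bash
python3 - <<'E'
from h import *
plan(280,-80,300);print(env.state()['qpos'].round(1))
E
```

```text
t 24.58 pos [179.8 -56.6 183.4] [-179.07   24.27  164.78] w 91.6 F [-0.2 -1.   0.7] | PLAN [-0.2834  0.0054 -0.1282] 0
[ -33.6  -38.4  138.     7.8   57.2 -111.1]
```

>>> arm_command(targets=[[0, 0.6, 0, -0.8, 0], [0, 0.6, 0, -0.8, 0]])

```text
time_s: 24.75
ee_pos: [143.1, -39.9, 207.3]
ee_rot: [-178.3, 23.9, 164.3]
force: [0.9, -1.3, 1.6]
gripper_width: 91.3
```

>>> arm_command(targets=[[0, 0.6, 0, -0.8, 0], [0, 0.6, 0, -0.8, 0]])

```text
time_s: 24.92
ee_pos: [122.6, -30.9, 220.1]
ee_rot: [-178.4, 23.1, 163.6]
force: [0.3, 1.2, -0.0]
gripper_width: 91.1
```

```bash
python3 - <<'E'
from h import *
plan(280,-80,300);print(env.state()['qpos'].round(1))
E
```

```text
t 24.92 pos [122.6 -30.9 220.1] [-178.44   23.1   163.62] w 91.1 F [ 0.3  1.2 -0. ] | PLAN [-0.366  -0.006  -0.0174] 0
[ -28.1  -47.2  132.8    3.2   71.5 -101.8]
```

```bash
python3 - <<'E'
import numpy as np
D=[([18.35,89.71,72.04],(246.7,-518.8),190.8),([6.9,90.2,81.7],(472.1,-119.5),293.6),([7.1,77.7,93.9],(456.6,-201.4),382.2),([35.9,20.4,122.8],(686.7,-194.5),472.5),([44.1,12.3,120.8],(760.8,-215.9),417.8),([41.4,12.3,121.7],(741.7,-209.5),454.3),([47,12.3,114.3],(812.7,-229.9),378.6),([43.2,12.3,116.5],(782.3,-220.6),433.5),([36.5,12.3,107.2],(797.3,-223.1),545.4),([-22.8,134.1,44.2],(286.6,-86.2),185.4)]
A=[];b=[]
for q,p,z in D:
    a,bb,c=np.radians([q[0],q[0]+q[1],sum(q)]); r=np.hypot(*p)
    # unknown: a1,d1,L1,L2,a3,L3
    A.append([1,0,np.sin(a),np.sin(bb),np.cos(bb),np.sin(c)]);b.append(r)
    A.append([0,1,np.cos(a),np.cos(bb),-np.sin(bb),np.cos(c)]);b.append(z)
A=np.array(A);b=np.array(b);s,res,_,_=np.linalg.lstsq(A,b,rcond=None);print(s.round(1),(A@s-b).round(1))
np.save('kin.npy',s)
E
```

```text
[ -1.  142.2 592.4 417.4  25.1 360.4] [-0.5 -0.   1.9 -0.2 -0.6  0.3 -0.4 -0.1 -0.4 -0.1  0.2 -0.1 -0.4  1.
  0.1 -0.6  0.7 -0.2 -0.6 -0.1]
```

```bash
cat > kin.py <<'E'
import numpy as np
from scipy.spatial.transform import Rotation as Rot
from scipy.optimize import least_squares
K=np.array([0,142.2,592.4,417.4,25.1,360.4]); s_=np.load('kin.npy'); K=s_
LO=np.array([-177.97,-48.28,12.27,-77.06,2.81,-146.56]);HI=np.array([177.97,115.42,149.76,257.06,150.46,146.56])
def fk(q):
    a,b=np.radians([q[1],q[1]+q[2]])
    w=np.array([K[0]+K[2]*np.sin(a)+K[3]*np.sin(b)+K[4]*np.cos(b),0,K[1]+K[2]*np.cos(a)+K[3]*np.cos(b)-K[4]*np.sin(b)])
    R=Rot.from_euler('ZYZYZ',[q[0],q[1]+q[2],q[3],q[4],q[5]+90],degrees=True)
    return Rot.from_euler('z',q[0],degrees=True).apply(w)+K[5]*R.as_matrix()[:,2],R
def ik(p,R,q0,w=300.):
    f=lambda q:np.r_[fk(q)[0]-p,w*(R*fk(q)[1].inv()).as_rotvec()]
    r=least_squares(f,np.clip(q0,LO+.01,HI-.01),bounds=(LO,HI)); return r.x,r.cost
E
python3 - <<'E'
from kin import *
q=[4.2,-7.8,105,-9.9,60.4,-67.1];p,R=fk(q);print(p,R.as_euler('xyz',degrees=True))
q=[-33.6,-38.4,138,7.8,57.2,-111.1];p,R=fk(q);print(p,R.as_euler('xyz',degrees=True),'179.8,-56.6,183 ; -179,24.3,164.8')
E
```

```text
Traceback (most recent call last):
  File "kin.py", line 9, in fk
    R=Rot.from_euler('ZYZYZ',[q[0],q[1]+q[2],q[3],q[4],q[5]+90],degrees=True)
  File "scipy/spatial/transform/_rotation.pyx", line 1413, in scipy.spatial.transform._rotation.Rotation.from_euler
ValueError: Expected axis specification to be a non-empty string of upto 3 characters, got ZYZYZ
```

```bash
sed -i "s/R=Rot.from_euler('ZYZYZ',\[q\[0\],q\[1\]+q\[2\],q\[3\],q\[4\],q\[5\]+90\],degrees=True)/R=Rot.from_euler('ZYZ',[q[0],q[1]+q[2],q[3]],degrees=True)*Rot.from_euler('YZ',[q[4],q[5]+90],degrees=True)/" kin.py
python3 - <<'E'
from kin import *
q=[4.2,-7.8,105,-9.9,60.4,-67.1];p,R=fk(q);print(p,R.as_euler('xyz',degrees=True))
q=[-33.6,-38.4,138,7.8,57.2,-111.1];p,R=fk(q);print(p,R.as_euler('xyz',degrees=True),'179.8,-56.6,183 ; -179,24.3,164.8')
E
```

```text
[470.22716998 -19.48308904 323.27827882] [-179.2656598    24.24810207  164.65047101]
[173.43318311 -65.87463287 183.56779828] [-179.0448765    24.27345238  164.82207462] 179.8,-56.6,183 ; -179,24.3,164.8
```

```bash
python3 - <<'E'
import kin,numpy as np
from scipy.optimize import least_squares
D=[([-65.72,18.35,89.71,0,72.04,-1.15],(246.7,-518.8,190.8)),([-15.5,6.9,90.2,.6,81.7,-134.8],(472.1,-119.5,293.6)),([-24.9,7.1,77.7,-.4,93.9,-143.2],(456.6,-201.4,382.2)),([-16.5,35.9,20.4,-.6,122.8,-91],(686.7,-194.5,472.5)),([-16.5,44.1,12.3,-.6,120.8,-90.9],(760.8,-215.9,417.8)),([-16.4,47,12.3,-.5,114.3,-90.8],(812.7,-229.9,378.6)),([-16.3,36.5,12.3,-.3,107.2,-90.7],(797.3,-223.1,545.4)),([-20.5,-22.8,134.1,1.8,44.2,-95.8],(286.6,-86.2,185.4)),([4.2,-7.8,105,-9.9,60.4,-67.1],(469.2,-7.5,323.2)),([-33.6,-38.4,138,7.8,57.2,-111.1],(179.8,-56.6,183.4)),([-28.1,-47.2,132.8,3.2,71.5,-101.8],(122.6,-30.9,220.1))]
def f(k):
    kin.K=k; return np.concatenate([kin.fk(q)[0]-p for q,p in D])
r=least_squares(f,kin.K); print(r.x.round(1)); print(f(r.x).reshape(-1,3).round(1)); np.save('kin.npy',r.x)
E
```

```text
[ -0.7 142.2 592.1 417.2  25.6 359.8]
[[-10.8  -4.2  -0. ]
 [ -0.1  -7.5  -0.2]
 [ -5.6 -10.7   0.2]
 [ -3.6 -11.2  -0.2]
 [ -3.7 -11.7  -0.2]
 [ -3.6 -11.2   0.9]
 [ -2.5 -11.2  -0.4]
 [ -4.3 -10.9  -0. ]
 [  0.8 -11.9  -0.1]
 [ -6.5  -9.2   0.1]
 [ -5.4 -10.1  -0. ]]
```

```bash
sed -i 's/K\[4\]\*np.cos(b),0,K\[1\]/K[4]*np.cos(b),11.6,K[1]/' kin.py; python3 - <<'E'
from kin import *
R0=Rot.from_euler('xyz',[-178.44,23.1,163.62],degrees=True)
def tilt(R):
    z=R.as_matrix()[:,2]; return np.degrees(np.arccos(-z[2])).round(1), np.degrees(np.arctan2(z[1],z[0])).round(0)
for p in ([150,520,300],[130,430,300],[120,400,150],[170,600,300],[150,500,500]):
  p=np.array(p,float)
  for sgn in (1,-1):
    R=R0;q=np.array([70,0,100,0,60,0.])
    q,c=ik(p,R,q)
    # turn in steps about tool z
    out=[]
    for call in range(7):
        Rs=R
        for row in range(1,7):
            Rt=Rs*Rot.from_rotvec([0,0,np.radians(sgn*7*row)])
            q,c=ik(p,Rt,q)
        R=fk(q)[1]; out.append((tilt(R),q[5].round(0)))
    print(p,sgn,q.round(0),out)
E
```

```text
[150. 520. 300.] 1 [ 40.   3. 128.  77.  52. 147.] [((np.float64(23.1), np.float64(-20.0)), np.float64(57.0)), ((np.float64(23.1), np.float64(-20.0)), np.float64(99.0)), ((np.float64(23.1), np.float64(-20.0)), np.float64(141.0)), ((np.float64(8.0), np.float64(-8.0)), np.float64(147.0)), ((np.float64(17.7), np.float64(115.0)), np.float64(147.0)), ((np.float64(39.4), np.float64(114.0)), np.float64(147.0)), ((np.float64(57.2), np.float64(107.0)), np.float64(147.0))]
[150. 520. 300.] -1 [ 119.   21.  130.  -77.   80. -147.] [((np.float64(23.1), np.float64(-20.0)), np.float64(-27.0)), ((np.float64(23.1), np.float64(-20.0)), np.float64(-69.0)), ((np.float64(23.1), np.float64(-20.0)), np.float64(-111.0)), ((np.float64(25.3), np.float64(-18.0)), np.float64(-147.0)), ((np.float64(41.0), np.float64(3.0)), np.float64(-147.0)), ((np.float64(59.2), np.float64(19.0)), np.float64(-147.0)), ((np.float64(74.6), np.float64(23.0)), np.float64(-147.0))]
[130. 430. 300.] 1 [ 26.  -3. 135.  70.  62. 147.] [((np.float64(23.1), np.float64(-20.0)), np.float64(60.0)), ((np.float64(23.1), np.float64(-20.0)), n
[... 2943 characters left out ...]
 np.float64(-38.0)), np.float64(147.0)), ((np.float64(40.8), np.float64(-56.0)), np.float64(147.0)), ((np.float64(54.0), np.float64(-59.0)), np.float64(147.0)), ((np.float64(54.6), np.float64(-61.0)), np.float64(147.0))]
[150. 500. 500.] -1 [ 118.    7.  117.  -77.   89. -147.] [((np.float64(23.1), np.float64(-20.0)), np.float64(-38.0)), ((np.float64(23.1), np.float64(-20.0)), np.float64(-80.0)), ((np.float64(23.1), np.float64(-20.0)), np.float64(-122.0)), ((np.float64(26.5), np.float64(-14.0)), np.float64(-147.0)), ((np.float64(40.6), np.float64(4.0)), np.float64(-147.0)), ((np.float64(60.5), np.float64(15.0)), np.float64(-147.0)), ((np.float64(79.0), np.float64(21.0)), np.float64(-147.0))]
```

```bash
python3 - <<'E'
from h import *
plan(330,120,320)
E
```

```text
t 24.92 pos [122.6 -30.9 220.1] [-178.44   23.1   163.62] w 91.1 F [ 0.3  1.2 -0. ] | PLAN [-0.3662  0.4047 -0.0719] 0
```

>>> arm_command(targets=[[0, -0.2, 0, 0, 0], [0, -0.3, 0, -0.05, 0], [0, -0.366, 0.1, -0.07, 0.2], [0, -0.366, 0.4, -0.07, 0.4], [0, -0.366, 0.4, -0.07, 0.6], [0, -0.366, 0.4, -0.07, 0.8], [0, -0.366, 0.4, -0.07, 1], [0, -0.366, 0.4, -0.07, 1]])

```text
time_s: 25.58
ee_pos: [252.9, 26.4, 288.8]
ee_rot: [172.2, 21.4, 139.5]
force: [0.3, -0.5, -0.4]
gripper_width: 91.4
```

```bash
python3 - <<'E'
from h import *
plan(170,520,300);print(env.state()['qpos'].round(1))
E
```

```text
t 25.58 pos [252.9  26.4 288.8] [172.21  21.42 139.5 ] w 91.4 F [ 0.3 -0.5 -0.4] | PLAN [ 0.706   0.6778 -0.2111] 0
[ 26.3 -27.4 120.4 -17.1  71.7 -21.4]
```

>>> arm_command(targets=[[0, 0.7, 0.68, -0.2, 1], [0, 0.7, 0.68, -0.2, 1], [0, 0.7, 0.68, -0.2, 1], [0, 0.7, 0.68, -0.2, 1], [0, 0.7, 0.68, -0.2, 1], [0, 0.7, 0.68, -0.2, 1], [0, 0.7, 0.68, -0.2, 1], [0, 0.7, 0.68, -0.2, 1]])

```text
time_s: 26.25
ee_pos: [220.9, 249.0, 292.9]
ee_rot: [160.4, 11.6, 100.2]
force: [1.0, -0.7, 0.8]
gripper_width: 91.1
```

```bash
python3 - <<'E'
from h import *
plan(170,520,300);print(env.state()['qpos'].round(1))
E
```

```text
t 26.25 pos [220.9 249.  292.9] [160.45  11.63 100.2 ] w 91.1 F [ 1.  -0.7  0.8] | PLAN [ 0.5374  0.0379 -0.1192] 0
[ 70.7  -9.5 110.  -23.   80.3  62.6]
```

>>> arm_command(targets=[[0, 0.54, 0.04, -0.12, 1], [0, 0.54, 0.04, -0.12, 1], [0, 0.54, 0.04, -0.12, 1], [0, 0.54, 0.04, -0.12, 1], [0, 0.54, 0.04, -0.12, 1], [0, 0.54, 0.04, -0.12, 1], [0, 0.54, 0.04, -0.12, 1], [0, 0.54, 0.04, -0.12, 1]])

```text
time_s: 26.92
ee_pos: [170.9, 527.0, 300.3]
ee_rot: [158.1, -5.4, 58.2]
force: [0.8, -0.5, 0.2]
gripper_width: 91.2
```

>>> arm_command(targets=[[0, 0, 0, 0, 1], [0, 0, 0, 0, 1], [0, 0, 0, 0, 1], [0, 0, 0, 0, 1]])

```text
time_s: 27.25
ee_pos: [176.7, 526.6, 304.0]
ee_rot: [163.1, -14.6, 31.1]
force: [0.8, -0.9, 0.8]
gripper_width: 90.9
```

```bash
cat >> h.py <<'E'
def tilt():
    st=env.state(); R=Rot.from_euler('xyz',st['ee_rot'],degrees=True).as_matrix();z=R[:,2]
    print('tilt',np.degrees(np.arccos(-z[2])).round(2),'dir',np.degrees(np.arctan2(z[1],z[0])).round(1),'q',st['qpos'].round(1))
E
python3 - <<'E'
from h import *
plan(170,520,300);tilt()
E
```

```text
t 27.25 pos [176.7 526.6 304. ] [163.1  -14.63  31.12] w 90.9 F [ 0.8 -0.9  0.8] | PLAN [-0.0198  0.0032  0.0042] 0
tilt 22.21 dir -19.2 q [ 84.   15.9  80.9 -21.6  88.6 146.6]
```

>>> arm_command(targets=[[0, -0.1, 0, 0.15, 1], [0, -0.1, 0, 0.15, 1], [0, -0.1, 0, 0.15, 1], [0, -0.1, 0, 0.15, 1], [0, -0.1, 0, 0.15, 1], [0, -0.1, 0, 0.15, 1], [0, -0.1, 0, 0.15, 1], [0, -0.1, 0, 0.15, 1]])

```text
time_s: 27.92
ee_pos: [275.6, 443.2, 248.4]
ee_rot: [179.0, -8.5, 7.7]
force: [0.8, 0.6, -0.9]
gripper_width: 91.4
```

```bash

python3 - <<'E'
from h import *
plan(140,420,200);tilt()
E
```

```text
t 27.92 pos [275.6 443.2 248.4] [178.95  -8.46   7.73] w 91.4 F [ 0.8  0.6 -0.9] | PLAN [-0.2862  0.0086  0.0554] 0
tilt 8.53 dir 0.6 q [ 62.    9.3  94.2  -7.8  72.5 146.4]
```

>>> arm_command(targets=[[0, -0.2, 0, 0.05, 0.3], [0, -0.2, 0, 0.05, 0.5], [0, -0.2, 0, 0.05, 0.5]])

```text
time_s: 28.17
ee_pos: [266.8, 382.2, 217.5]
ee_rot: [-175.1, -2.6, -3.4]
force: [0.1, 0.6, 0.7]
gripper_width: 91.1
```

```bash

python3 - <<'E'
from h import *
plan(140,420,200);tilt()
E
```

```text
t 28.17 pos [266.8 382.2 217.5] [-175.15   -2.62   -3.43] w 91.1 F [0.1 0.6 0.7] | PLAN [-0.259  -0.0581  0.0282] 0
tilt 5.51 dir 58.3 q [ 53.3   4.3 104.3   0.5  65.9 146.4]
```

```bash

python3 - <<'E'
from h import *
plan(590,262,230,91);tilt()
E
```

```text
t 28.17 pos [266.8 382.2 217.5] [-175.15   -2.62   -3.43] w 91.1 F [0.1 0.6 0.7] | PLAN [ 0.6601  0.2011 -0.0119] -2.0984
tilt 5.51 dir 58.3 q [ 53.3   4.3 104.3   0.5  65.9 146.4]
```

>>> arm_command(targets=[[0, 0, 0, -0.08, -0.15], [0, 0.06, 0.05, -0.12, -0.3], [0, 0.15, 0.1, -0.12, -0.45], [0, 0.24, 0.15, -0.12, -0.6], [0, 0.32, 0.2, -0.1, -0.75], [0, 0.4, 0.2, -0.1, -0.9], [0, 0.48, 0.2, -0.1, -1], [0, 0.56, 0.2, -0.1, -1]])

```text
time_s: 28.83
ee_pos: [493.9, 266.0, 272.8]
ee_rot: [-178.5, -5.5, 41.8]
force: [-0.3, 0.4, -0.3]
gripper_width: 91.5
```

```bash

python3 - <<'E'
from h import *
plan(590,262,240,91);tilt()
E
```

```text
t 28.83 pos [493.9 266.  272.8] [-178.54   -5.45   41.77] w 91.5 F [-0.3  0.4 -0.3] | PLAN [0.1311 0.1359 0.075 ] -1.0941
tilt 5.65 dir 56.8 q [25.2 11.9 87.1  3.  76.2 72.8]
```

>>> arm_command(targets=[[0, 0.05, 0.05, 0, -0.15], [0, 0.1, 0.1, 0, -0.3], [0, 0.131, 0.136, 0.03, -0.45], [0, 0.131, 0.136, 0.075, -0.6], [0, 0.131, 0.136, 0.075, -0.75], [0, 0.131, 0.136, 0.075, -0.9], [0, 0.131, 0.136, 0.075, -1], [0, 0.131, 0.136, 0.075, -1]])

```text
time_s: 29.5
ee_pos: [590.7, 260.3, 241.5]
ee_rot: [177.0, -4.9, 87.0]
force: [0.3, 0.6, -0.4]
gripper_width: 91.2
```

```bash

python3 - <<'E'
from h import *
grab('wrist','w21');plan(590,262,240,91);tilt()
c=cam('wrist'); print(w2pix(c,[(598,277,44),(517,263,44),(474,278,44)]).round(0))
E
```

```text
t 29.55 pos [590.6 260.6 241.6] [177.03  -4.92  86.81] w 91.3 F [ 0.3 -0.2  1.4] | PLAN [ 0.0025 -0.0016  0.0033] -0.0932
tilt 5.74 dir 55.7 q [21.  20.7 79.2  3.4 75.4 23.6]
[[312. 213.]
 [236. 231.]
 [193. 220.]]
```

```bash
python3 - <<'E'
from h import *
im=cv2.imread('pics/w21.png')[:,:,::-1]; crop(im,150,140,360,300,3.8,'w21c')
E
python3 - <<'E'
from h import *
c=cam('wrist'); f=lambda x,y:(150+x/3.8,140+y/3.8)
for n,l,z in [('b3',[(567,232),(660,227),(665,308),(572,310)],44),('b2',[(278,303),(370,292),(380,382),(288,397)],44),('b1',[(113,262),(208,260),(213,354),(117,354)],44),('wall inner R',[(700,50),(742,545)],56),('wall inner L',[(12,90),(90,595)],56),('wall top-back inner',[(400,60)],56),('front inner',[(400,550)],56)]:
    P=pix2w(c,[f(*p) for p in l],z); print(n,P[:,:2].round(1).tolist(),P.mean(0).round(1))
E
```

```text
b3 [[585.6, 290.5], [611.3, 290.2], [611.4, 267.7], [585.6, 268.8]] [598.5 279.3  44. ]
b2 [[505.2, 276.2], [530.5, 277.5], [530.9, 252.2], [505.1, 249.7]] [517.9 263.9  44. ]
b1 [[462.0, 290.3], [487.6, 289.2], [485.9, 263.2], [459.8, 265.0]] [473.8 276.9  44. ]
wall inner R [[623.4, 336.6], [628.6, 201.1]] [626.  268.9  56. ]
wall inner L [[445.8, 337.1], [447.2, 200.2]] [446.5 268.7  56. ]
wall top-back inner [[545.5, 338.6]] [545.5 338.6  56. ]
front inner [[533.5, 206.8]] [533.5 206.8  56. ]
```

>>> arm_command(targets=[[0.15, 0, 0, 0, -0.15], [0.15, 0, 0, 0, -0.3], [0.15, 0, 0, 0, -0.45], [0.15, 0, 0, 0, -0.6], [0.15, 0, 0, 0, -0.75], [0.15, 0, 0, 0, -0.9], [0.15, 0, 0, 0, -1], [0.15, 0, 0, 0, -1]])

```text
time_s: 30.22
ee_pos: [590.9, 259.8, 242.7]
ee_rot: [174.3, -1.3, 131.7]
force: [-0.7, 0.1, -0.0]
gripper_width: 77.3
```

>>> arm_command(targets=[[0.15, 0, 0, 0, -0.15], [0.15, 0, 0, 0, -0.3], [0.15, 0, 0, 0, -0.45], [0.15, 0, 0, 0, -0.6], [0.15, 0, 0, 0, -0.75], [0.15, 0, 0, 0, -0.9], [0.15, 0, 0, 0, -1], [0.15, 0, 0, 0, -1]])

```text
time_s: 30.88
ee_pos: [591.1, 259.3, 243.4]
ee_rot: [175.0, 3.1, 176.4]
force: [-0.6, 0.2, -0.4]
gripper_width: 77.6
```

```bash

python3 - <<'E'
from h import *
plan(599.5,255,100,181);tilt()
st=env.state(); print(Rot.from_euler('xyz',st['ee_rot'],degrees=True).as_matrix().round(3))
E
```

```text
t 30.88 pos [591.1 259.3 243.4] [175.03   3.11 176.36] w 77.6 F [-0.6  0.2 -0.4] | PLAN [-0.0017 -0.0325  0.2856] -0.1032
tilt 5.86 dir 54.4 q [ 20.9  20.5  79.2   3.3  75.4 -66.3]
[[-0.997  0.059  0.059]
 [ 0.063  0.995  0.083]
 [-0.054  0.087 -0.995]]
```

```bash

python3 - <<'E'
from h import *
plan(599.5,257,15,180.5)
E
```

```text
t 30.88 pos [591.1 259.3 243.4] [175.03   3.11 176.36] w 77.6 F [-0.6  0.2 -0.4] | PLAN [ 0.0078 -0.0432  0.455 ] -0.0921
```

>>> arm_command(targets=[[0.15, 0.002, -0.01, 0.08, -0.09], [0.15, 0.003, -0.018, 0.16, -0.09], [0.15, 0.005, -0.026, 0.24, -0.09], [0.15, 0.006, -0.032, 0.32, -0.09], [0.15, 0.006, -0.034, 0.35, -0.09], [0.15, 0.006, -0.034, 0.35, -0.09]])

```text
time_s: 31.38
ee_pos: [594.5, 255.6, 63.0]
ee_rot: [175.4, 2.9, -179.8]
force: [-0.7, -1.2, -0.2]
gripper_width: 77.4
```

```bash

python3 - <<'E'
from h import *
grab('wrist','w22');plan(599.5,257,15,180.5)
E
```

```text
t 31.43 pos [596.6 256.5  66.1] [ 175.33    3.24 -179.81] w 77.9 F [-0.1 -0.5  0.6] | PLAN [-1.000e-04 -7.300e-03  1.021e-01] -0.0068
```

>>> arm_command(targets=[[0.15, 0, -0.003, 0.04, 0], [0.15, 0, -0.006, 0.08, 0], [0.15, 0, -0.007, 0.1, 0], [0.15, 0, -0.007, 0.102, 0], [0.4, 0, -0.007, 0.102, 0], [0.6, 0, -0.007, 0.102, 0], [0.8, 0, -0.007, 0.102, 0], [1, 0, -0.007, 0.102, 0]], squeeze=30)

```text
time_s: 32.1
ee_pos: [600.5, 257.8, 16.7]
ee_rot: [175.2, 3.4, -179.8]
force: [-0.4, 0.5, 1.7]
gripper_width: 53.5
```

>>> arm_command(targets=[[1, 0, 0, 0, 0], [1, 0, 0, 0, 0], [1, 0, 0, 0, 0], [1, 0, 0, 0, 0], [1, 0, 0, 0, 0], [1, 0, 0, 0, 0]])

```text
time_s: 32.6
ee_pos: [600.5, 256.7, 17.5]
ee_rot: [175.3, 3.4, -179.8]
force: [-0.4, -3.6, 8.7]
gripper_width: 18.8
```

```bash

python3 - <<'E'
from h import *
grab('wrist','w23');plan(599.5,257,15,180.5)
E
```

```text
t 32.65 pos [600.6 256.7  17.7] [ 175.33    3.41 -179.8 ] w 18.3 F [-2.8 -4.   8.5] | PLAN [0.0024 0.0001 0.0054] -0.0067
```

```bash

python3 - <<'E'
from h import *
im=cv2.imread('pics/w23.png')[:,:,::-1]; crop(im,240,230,400,360,5,'w23c')
E
```

>>> arm_command(targets=[[0.4, 0, 0, 0, 0], [0.15, 0, 0, 0, 0], [0.15, 0, 0, -0.04, 0], [0.15, 0, 0, -0.1, 0], [0.15, 0, 0, -0.18, 0], [0.15, 0, 0, -0.24, 0], [0.15, 0, 0, -0.24, 0]])

```text
time_s: 33.23
ee_pos: [597.2, 248.2, 144.3]
ee_rot: [175.1, 4.1, -179.8]
force: [1.1, -0.1, 0.4]
gripper_width: 62.1
```

```bash

python3 - <<'E'
from h import *
grab('wrist','w24');plan(599.5,257,15,180.5)
E
```

```text
t 33.28 pos [595.6 247.7 141. ] [ 175.16    3.83 -179.82] w 66.2 F [ 0.1  0.1 -1.3] | PLAN [ 0.0091 -0.0028  0.2526] -0.0071
```

```bash

python3 - <<'E'
from h import *
im=cv2.imread('pics/w24.png')[:,:,::-1]; crop(im,220,160,440,290,3.6,'w24c')
c=cam('wrist');print(pix2w(c,[(275,225),(322,223),(298,208),(298,241),(298,226)],30).round(1))
E
```

```text
[[593.3 224.5  30. ]
 [592.3 263.1  30. ]
 [579.3 243.4  30. ]
 [607.6 243.2  30. ]
 [594.5 243.3  30. ]]
```

```bash

python3 - <<'E'
from h import *
plan(595.5,247,40,180.5)
plan(595.5,247,10,180.5)
E
```

```text
t 33.28 pos [595.6 247.7 141. ] [ 175.16    3.83 -179.82] w 66.2 F [ 0.1  0.1 -1.3] | PLAN [ 0.0138 -0.0185  0.2007] -0.0071
t 33.28 pos [595.6 247.7 141. ] [ 175.16    3.83 -179.82] w 66.2 F [ 0.1  0.1 -1.3] | PLAN [ 0.0178 -0.0235  0.2604] -0.0071
```

>>> arm_command(targets=[[0.45, 0.005, -0.007, 0.07, 0], [0.45, 0.01, -0.014, 0.14, 0], [0.45, 0.014, -0.018, 0.18, 0], [0.45, 0.014, -0.018, 0.19, 0], [0.45, 0.014, -0.018, 0.19, 0], [0.45, 0.014, -0.018, 0.19, 0]])

```text
time_s: 33.78
ee_pos: [595.4, 247.0, 45.3]
ee_rot: [175.2, 3.8, -179.8]
force: [0.3, -0.5, -0.1]
gripper_width: 50.2
```

```bash

python3 - <<'E'
from h import *
grab('wrist','w25');plan(595.5,247,10,180.5)
E
```

```text
t 33.83 pos [596.1 247.2  46.3] [ 175.12    3.95 -179.83] w 49.9 F [-0.3  0.1  1.4] | PLAN [ 0.0062 -0.0066  0.0721] -0.0072
```

>>> arm_command(targets=[[0.45, 0.003, -0.003, 0.03, 0], [0.45, 0.006, -0.006, 0.06, 0], [0.45, 0.006, -0.007, 0.072, 0], [0.45, 0.006, -0.007, 0.072, 0], [1, 0.006, -0.007, 0.072, 0], [1, 0.006, -0.007, 0.072, 0], [1, 0.006, -0.007, 0.072, 0], [1, 0.006, -0.007, 0.072, 0]])

```text
time_s: 34.5
ee_pos: [596.2, 247.0, 11.0]
ee_rot: [175.1, 4.0, -179.8]
force: [-0.4, 0.7, -0.6]
gripper_width: 26.3
```

>>> arm_command(targets=[[1, 0, 0, -0.002, 0], [1, 0, 0, -0.005, 0], [1, 0, 0, -0.04, 0], [1, 0, 0, -0.1, 0], [1, 0, 0, -0.16, 0], [1, 0, 0, -0.22, 0], [1, 0, 0, -0.22, 0]])

```text
time_s: 35.08
ee_pos: [592.2, 238.6, 127.6]
ee_rot: [174.9, 4.7, -179.9]
force: [1.7, 0.6, 0.7]
gripper_width: 0.5
```

```bash

python3 - <<'E'
from h import *
grab('wrist','w26');plan(590,100,60,164)
E
```

```text
t 35.13 pos [590.8 238.3 124.7] [ 174.93    4.49 -179.85] w 0.1 F [ 0.2  0.5 -0.1] | PLAN [ 0.0125 -0.2868  0.1038] 0.3589
```

```bash

python3 - <<'E'
from h import *
im=cv2.imread('pics/w26.png')[:,:,::-1]; crop(im,220,160,440,320,3.6,'w26c')
c=cam('wrist');print(pix2w(c,[(286,236),(337,234),(312,222),(312,250)],30).round(1))
s=env.state();print(s['ee_pos'],w2pix(c,[s['ee_pos'],s['ee_pos']-19*Rot.from_euler('xyz',s['ee_rot'],degrees=True).as_matrix()[:,2]]))
E
```

```text
[[593.6 224.1  30. ]
 [592.8 264.3  30. ]
 [582.5 244.4  30. ]
 [605.9 244.6  30. ]]
[590.80518368 238.26395703 124.68018208] [[314.82158707 288.84052041]
 [314.83904117 303.87035211]]
```

```bash

python3 - <<'E'
from h import *
plan(595,245.5,40)
plan(595,245.5,11)
E
```

```text
t 35.13 pos [590.8 238.3 124.7] [ 174.93    4.49 -179.85] w 0.1 F [ 0.2  0.5 -0.1] | PLAN [ 0.0049 -0.0006  0.1701] 0
t 35.13 pos [590.8 238.3 124.7] [ 174.93    4.49 -179.85] w 0.1 F [ 0.2  0.5 -0.1] | PLAN [ 0.0094 -0.0057  0.2277] 0
```

>>> arm_command(targets=[[0.45, 0.003, 0, 0.05, 0], [0.45, 0.004, 0, 0.1, 0], [0.45, 0.005, -0.001, 0.13, 0], [0.45, 0.005, -0.001, 0.13, 0], [0.45, 0.005, -0.001, 0.13, 0], [0.45, 0.005, -0.001, 0.13, 0], [0.45, 0.007, -0.004, 0.19, 0], [0.45, 0.009, -0.006, 0.227, 0]])

```text
time_s: 35.8
ee_pos: [596.6, 245.7, 12.3]
ee_rot: [174.9, 4.7, -179.9]
force: [0.2, -0.2, -1.0]
gripper_width: 49.4
```

>>> arm_command(targets=[[0.45, 0, 0, 0, 0]])

```text
time_s: 35.88
ee_pos: [594.4, 245.0, 9.7]
ee_rot: [175.0, 4.4, -179.8]
force: [-0.6, -0.1, -0.3]
gripper_width: 50.1
```

```bash

python3 - <<'E'
from h import *
im=grab('wrist','w27');crop(im,200,160,440,320,3.3,'w27c');plan(595,245.5,11)
E
```

```text
t 35.93 pos [596.1 245.5  11.9] [ 174.89    4.62 -179.86] w 50.1 F [0.6 0.6 0.3] | PLAN [ 0.0024 -0.0002  0.0016] 0
```

>>> arm_command(targets=[[1, 0, 0, 0, 0], [1, 0, 0, 0, 0], [1, 0, 0, 0, 0], [1, 0, 0, 0, 0]], squeeze=25)

```text
time_s: 36.27
ee_pos: [596.9, 245.8, 13.3]
ee_rot: [174.8, 4.7, -179.9]
force: [-0.3, 0.3, -0.1]
gripper_width: 26.5
```

```bash

python3 - <<'E'
from h import *
im=grab('wrist','w28');crop(im,200,160,440,320,3.3,'w28c');plan(595,245.5,11)
E
```

```text
t 36.32 pos [596.7 245.7  13. ] [ 174.85    4.72 -179.86] w 22.3 F [-0.3  0.3  0.2] | PLAN [ 0.0037 -0.0008  0.0037] 0
```

```bash

python3 - <<'E'
from h import *
c=cam('wrist');s=env.state();print(s['ee_pos'])
P=w2pix(c,[(581,225,30),(581,264,30),(581,225,4),(581,264,4),(608,225,30),(608,264,30),s['ee_pos']]);print(P.round(0));print(((P-[200,160])*3.3).round(0))
E
```

```text
[596.69906591 245.72302535  13.01844174]
[[276. 278.]
 [355. 276.]
 [276. 257.]
 [346. 255.]
 [278. 325.]
 [352. 322.]
 [315. 289.]]
[[251. 390.]
 [511. 382.]
 [252. 321.]
 [482. 315.]
 [256. 545.]
 [502. 535.]
 [379. 425.]]
```

```bash

python3 - <<'E'
from h import *
p=env.camera_params('wrist');M=np.linalg.inv(np.array(p['hand_eye']));K,d=np.array(p['camera_matrix']),np.array(p['dist_coeffs'])
def pr(X): return cv2.projectPoints(np.array(X,float).reshape(-1,3),cv2.Rodrigues(M[:3,:3])[0],M[:3,3],K,d)[0].reshape(-1,2).round(0)
for x in (16,0,-16):
  for z in (0,-10,-20,-30,-40): print(x,z,pr([(x,-45.7,z),(x,45.7,z)]).tolist())
E
```

```text
16 0 [[230.0, 261.0], [400.0, 261.0]]
16 -10 [[226.0, 268.0], [404.0, 268.0]]
16 -20 [[221.0, 275.0], [408.0, 275.0]]
16 -30 [[216.0, 283.0], [413.0, 283.0]]
16 -40 [[211.0, 291.0], [419.0, 291.0]]
0 0 [[232.0, 289.0], [398.0, 289.0]]
0 -10 [[228.0, 296.0], [402.0, 296.0]]
0 -20 [[224.0, 305.0], [406.0, 305.0]]
0 -30 [[219.0, 314.0], [411.0, 314.0]]
0 -40 [[213.0, 324.0], [416.0, 324.0]]
-16 0 [[234.0, 315.0], [396.0, 315.0]]
-16 -10 [[230.0, 324.0], [400.0, 324.0]]
-16 -20 [[226.0, 333.0], [404.0, 333.0]]
-16 -30 [[221.0, 343.0], [408.0, 344.0]]
-16 -40 [[216.0, 355.0], [413.0, 355.0]]
```

>>> arm_command(targets=[[0.45, 0, 0, 0, 0], [0.45, 0, 0, 0, 0], [0.45, 0, 0, 0, 0], [0.45, 0, 0, 0, 0], [0.45, 0, 0, 0.006, 0], [0.45, 0, 0, 0.01, 0], [0.45, 0, 0, 0.012, 0]])

```text
time_s: 36.9
ee_pos: [596.9, 246.2, 6.5]
ee_rot: [174.9, 4.7, -179.9]
force: [-0.2, -0.8, 0.5]
gripper_width: 50.0
```

>>> arm_command(targets=[[0.45, 0, 0, 0.006, 0], [0.45, 0, 0, 0.012, 0], [0.45, 0, 0, 0.016, 0], [0.45, 0, 0, 0.016, 0]])

```text
time_s: 37.23
ee_pos: [597.1, 246.8, -2.3]
ee_rot: [174.9, 4.6, -179.9]
force: [-0.2, -0.7, 0.5]
gripper_width: 49.8
```

```bash

python3 - <<'E'
from h import *
plan(596,245.5,-5)
E
```

```text
t 37.23 pos [597.1 246.8  -2.3] [ 174.9     4.6  -179.86] w 49.8 F [-0.2 -0.7  0.5] | PLAN [ 0.0027 -0.003   0.005 ] 0
```

>>> arm_command(targets=[[0.45, 0.003, -0.003, 0.006, 0], [0.45, 0.003, -0.003, 0.01, 0], [1, 0.003, -0.003, 0.01, 0], [1, 0.003, -0.003, 0.01, 0], [1, 0.003, -0.003, 0.01, 0], [1, 0.003, -0.003, 0.01, 0], [1, 0.003, -0.003, 0.01, 0]])

```text
time_s: 37.82
ee_pos: [595.8, 245.6, -7.6]
ee_rot: [174.9, 4.6, -179.9]
force: [0.2, 0.5, -2.2]
gripper_width: 40.3
```

```bash

python3 - <<'E'
from h import *
im=grab('wrist','w29');crop(im,200,160,440,320,3.3,'w29c');plan(595,245.5,11)
E
```

```text
t 37.87 pos [595.9 245.6  -7.6] [ 174.91    4.58 -179.86] w 40.3 F [ 1.2 -0.8 -1.3] | PLAN [-0.0012  0.003  -0.0371] 0
```

>>> arm_command(targets=[[1, 0, 0, -0.04, 0], [1, 0, 0, -0.1, 0], [1, 0, 0, -0.18, 0], [1, 0, 0, -0.24, 0], [1, 0.0, -0.08, -0.25, 0.1], [1, -0.02, -0.16, -0.25, 0.2], [1, -0.05, -0.24, -0.25, 0.36], [1, -0.08, -0.32, -0.24, 0.36]])

```text
time_s: 38.53
ee_pos: [627.5, 76.5, 102.3]
ee_rot: [173.8, 3.1, 163.8]
force: [0.8, 0.4, -2.5]
gripper_width: 40.3
```

```bash

python3 - <<'E'
from h import *
plan(660,80,5,164)
E
```

```text
t 38.53 pos [627.5  76.5 102.3] [173.77   3.1  163.81] w 40.3 F [ 0.8  0.4 -2.5] | PLAN [-0.0499  0.0033  0.1992] -0.0043
```

>>> arm_command(targets=[[1, -0.05, 0.003, 0.06, 0], [1, -0.05, 0.003, 0.12, 0], [1, -0.05, 0.003, 0.17, 0], [1, -0.05, 0.003, 0.195, 0], [1, -0.05, 0.003, 0.195, 0], [1, -0.05, 0.003, 0.195, 0]])

```text
time_s: 39.03
ee_pos: [659.7, 79.9, 7.0]
ee_rot: [173.8, 3.1, 163.8]
force: [-0.3, 0.6, -0.7]
gripper_width: 40.9
```

```bash

python3 - <<'E'
from h import *
plan(660,80,-10,164)
E
```

```text
t 39.03 pos [659.7  79.9   7. ] [173.79   3.07 163.83] w 40.9 F [-0.3  0.6 -0.7] | PLAN [ 0.0013 -0.0033  0.0339] -0.0038
```

>>> arm_command(targets=[[1, 0, -0.003, 0.015, 0], [1, 0, -0.003, 0.03, 0], [1, 0, -0.003, 0.032, 0], [1, 0, -0.003, 0.032, 0], [0.4, 0, -0.003, 0.032, 0], [0.35, 0, -0.003, 0.032, 0], [0.35, 0, -0.003, 0.032, 0], [0.35, 0, -0.003, 0.032, 0]])

```text
time_s: 39.7
ee_pos: [661.1, 79.9, -8.3]
ee_rot: [173.8, 3.1, 163.8]
force: [-0.0, 0.1, -0.6]
gripper_width: 58.8
```

>>> arm_command(targets=[[0.35, 0, 0, -0.05, 0], [0.35, 0, 0, -0.12, 0], [0.3, 0, 0, -0.2, 0], [0.3, 0, 0, -0.28, 0], [0.2, 0, 0, -0.3, 0]])

```text
time_s: 40.12
ee_pos: [652.2, 66.3, 148.5]
ee_rot: [173.5, 3.8, 163.8]
force: [0.9, -0.1, 0.4]
gripper_width: 67.9
```

```bash

python3 - <<'E'
from h import *
grab('wrist','w30');plan(518.5,264,120,180);tilt()
E
```

```text
t 40.17 pos [652.2  66.3 148. ] [173.53   3.83 163.79] w 71.2 F [ 0.7 -0.   1.1] | PLAN [0.3701 0.2995 0.0656] -0.3603
tilt 7.51 dir 43.3 q [  2.1  24.   87.7   5.6  62.7 -74.2]
```

```bash

python3 - <<'E'
from h import *
plan(519,262,110,180)
E
```

```text
t 40.17 pos [652.2  66.3 148. ] [173.53   3.83 163.79] w 71.2 F [ 0.7 -0.   1.1] | PLAN [0.3693 0.2937 0.0851] -0.3603
```

>>> arm_command(targets=[[0.2, 0.06, 0.05, -0.02, -0.1], [0.2, 0.12, 0.1, 0, -0.2], [0.2, 0.18, 0.15, 0.03, -0.36], [0.2, 0.25, 0.2, 0.05, -0.36], [0.2, 0.31, 0.25, 0.07, -0.36], [0.2, 0.369, 0.294, 0.08, -0.36], [0.2, 0.369, 0.294, 0.08, -0.36], [0.2, 0.369, 0.294, 0.08, -0.36]])

```text
time_s: 40.83
ee_pos: [516.9, 263.0, 111.1]
ee_rot: [174.9, 5.3, -179.8]
force: [-0.1, -0.0, 0.9]
gripper_width: 72.8
```

```bash

python3 - <<'E'
from h import *
im=grab('wrist','w31');plan(521,266,20,181)
c=cam('wrist');print(w2pix(c,[(518,264,44),(474,277,44)]).round(0))
E
```

```text
t 40.88 pos [518.3 262.2 111.7] [ 174.9     5.42 -179.93] w 73.2 F [-0.5 -0.3 -0.2] | PLAN [ 0.0119 -0.0087  0.183 ] -0.0206
[[309. 243.]
 [328. 182.]]
```

>>> arm_command(targets=[[0.2, 0.004, -0.003, 0.06, 0], [0.2, 0.008, -0.006, 0.12, 0], [0.2, 0.012, -0.009, 0.17, 0], [0.2, 0.012, -0.009, 0.183, 0], [0.2, 0.012, -0.009, 0.183, 0]])

```text
time_s: 41.3
ee_pos: [520.5, 264.1, 17.8]
ee_rot: [175.0, 5.2, 180.0]
force: [-0.0, 0.1, 0.9]
gripper_width: 72.8
```

```bash

python3 - <<'E'
from h import *
im=grab('wrist','w32');plan(521,266,-6,181)
c=cam('wrist');print(w2pix(c,[(518,264,44),(474,277,44)]).round(0))
E
```

```text
t 41.35 pos [521.7 264.9  19.6] [174.93   5.38 179.99] w 72.9 F [0.  0.3 0.4] | PLAN [ 0.0062 -0.0023  0.0509] -0.0225
[[317. 306.]
 [348. 220.]]
```

>>> arm_command(targets=[[0.2, 0.003, -0.001, 0.025, 0], [0.2, 0.006, -0.002, 0.045, 0], [0.2, 0.006, -0.002, 0.051, 0], [0.2, 0.006, -0.002, 0.051, 0], [1, 0.006, -0.002, 0.051, 0], [1, 0.006, -0.002, 0.051, 0], [1, 0.006, -0.002, 0.051, 0], [1, 0.006, -0.002, 0.051, 0]], squeeze=35)

```text
time_s: 42.02
ee_pos: [521.4, 266.3, -5.5]
ee_rot: [174.9, 5.4, 180.0]
force: [-0.5, -0.1, -0.1]
gripper_width: 49.1
```

>>> arm_command(targets=[[1, 0, 0, 0, 0], [1, 0, 0, 0, 0], [1, 0, 0, 0, 0], [1, 0, 0, 0, 0], [1, 0, 0, 0, 0]])

```text
time_s: 42.43
ee_pos: [521.3, 266.2, -5.5]
ee_rot: [174.9, 5.4, 180.0]
force: [-0.0, -1.1, 1.5]
gripper_width: 26.0
```

```bash

python3 - <<'E'
from h import *
im=grab('wrist','w33');crop(im,200,160,440,360,3.3,'w33c');plan(600,95,60,164)
E
```

```text
t 42.48 pos [521.4 266.2  -5.5] [174.92   5.42 179.99] w 26.1 F [-0.8 -0.2  0.6] | PLAN [-0.169  -0.3308 -0.1453] 0.3554
```

>>> arm_command(targets=[[1, 0, 0, -0.05, 0], [1, 0, 0, -0.12, 0], [1, 0, 0, -0.19, 0], [1, 0, 0, -0.24, 0], [1, -0.05, -0.08, -0.25, 0.1], [1, -0.1, -0.16, -0.25, 0.2], [1, -0.15, -0.24, -0.25, 0.355], [1, -0.16, -0.32, -0.24, 0.355]])

```text
time_s: 43.15
ee_pos: [590.3, 109.3, 110.3]
ee_rot: [173.5, 4.0, 163.9]
force: [1.1, -0.1, -2.3]
gripper_width: 25.8
```

```bash

python3 - <<'E'
from h import *
plan(592,98,20,164)
E
```

```text
t 43.15 pos [590.3 109.3 110.3] [173.48   4.05 163.86] w 25.8 F [ 1.1 -0.1 -2.3] | PLAN [ 0.0033 -0.0412  0.1772] -0.0031
```

>>> arm_command(targets=[[1, 0.003, -0.015, 0.06, 0], [1, 0.003, -0.03, 0.12, 0], [1, 0.003, -0.041, 0.17, 0], [1, 0.003, -0.041, 0.177, 0], [1, 0.003, -0.041, 0.177, 0]])

```text
time_s: 43.57
ee_pos: [590.5, 97.9, 18.1]
ee_rot: [173.6, 3.8, 163.8]
force: [-0.8, -0.2, -2.7]
gripper_width: 26.1
```

```bash

python3 - <<'E'
from h import *
plan(592,98,-9,164)
E
```

```text
t 43.57 pos [590.5  97.9  18.1] [173.57   3.78 163.84] w 26.1 F [-0.8 -0.2 -2.7] | PLAN [ 0.0009 -0.005   0.0541] -0.0035
```

>>> arm_command(targets=[[1, 0, -0.003, 0.03, 0], [1, 0, -0.005, 0.048, 0], [1, 0, -0.005, 0.054, 0], [1, 0, -0.005, 0.054, 0], [0.6, 0, -0.005, 0.054, 0], [0.4, 0, -0.005, 0.054, 0], [0.4, 0, -0.005, 0.054, 0], [0.4, 0, -0.005, 0.054, 0]])

```text
time_s: 44.23
ee_pos: [593.1, 98.0, -8.0]
ee_rot: [173.5, 3.9, 163.8]
force: [-0.4, 0.4, -0.8]
gripper_width: 49.8
```

>>> arm_command(targets=[[0.4, 0, 0, -0.04, 0], [0.4, 0, 0, -0.1, 0], [0.3, 0, 0, -0.18, 0], [0.3, 0, 0, -0.26, 0], [0.2, 0, 0, -0.3, 0]])

```text
time_s: 44.65
ee_pos: [580.7, 84.4, 146.3]
ee_rot: [173.4, 4.3, 163.8]
force: [-0.1, 0.5, 0.3]
gripper_width: 68.0
```

```bash

python3 - <<'E'
from h import *
grab('wrist','w34');plan(474,268,110,180);tilt()
E
```

```text
t 44.70 pos [582.3  84.4 149.1] [173.27   4.59 163.79] w 71.5 F [1.1 0.3 2.5] | PLAN [0.3157 0.2839 0.0869] -0.3601
tilt 8.14 dir 39.6 q [  4.3  17.6  97.6   5.5  58.2 -72.4]
```

>>> arm_command(targets=[[0.2, 0.06, 0.05, -0.02, -0.1], [0.2, 0.12, 0.1, 0, -0.2], [0.2, 0.18, 0.15, 0.03, -0.36], [0.2, 0.25, 0.2, 0.05, -0.36], [0.2, 0.3, 0.25, 0.07, -0.36], [0.2, 0.316, 0.284, 0.08, -0.36], [0.2, 0.316, 0.284, 0.08, -0.36], [0.2, 0.316, 0.284, 0.08, -0.36]])

```text
time_s: 45.37
ee_pos: [473.1, 268.4, 113.4]
ee_rot: [174.8, 6.3, -179.9]
force: [-0.3, -0.0, 0.3]
gripper_width: 73.2
```

```bash

python3 - <<'E'
from h import *
plan(477,273,22,182)
st=env.state(); print(Rot.from_euler('xyz',st['ee_rot'],degrees=True).as_matrix().round(3))
E
```

```text
t 45.37 pos [473.1 268.4 113.4] [ 174.84    6.29 -179.87] w 73.2 F [-0.3 -0.   0.3] | PLAN [ 0.0123 -0.0073  0.1825] -0.0416
[[-0.994 -0.012  0.109]
 [-0.002  0.996  0.09 ]
 [-0.11   0.089 -0.99 ]]
```

>>> arm_command(targets=[[0.2, 0.004, -0.003, 0.06, -0.04], [0.2, 0.008, -0.006, 0.12, -0.04], [0.2, 0.012, -0.008, 0.17, -0.04], [0.2, 0.012, -0.007, 0.182, -0.04], [0.2, 0.012, -0.007, 0.182, -0.04]])

```text
time_s: 45.78
ee_pos: [476.8, 271.6, 20.9]
ee_rot: [175.1, 6.3, -178.2]
force: [-0.2, 0.0, 0.6]
gripper_width: 73.2
```

```bash

python3 - <<'E'
from h import *
im=grab('wrist','w35');plan(478,274,-6,182)
E
```

```text
t 45.83 pos [477.9 272.4  22.5] [ 175.05    6.44 -178.14] w 72.9 F [ 0.8 -0.5  0.4] | PLAN [ 0.006  -0.0017  0.0567] -0.0032
```

>>> arm_command(targets=[[0.2, 0.002, -0.001, 0.02, 0], [0.2, 0.004, -0.002, 0.04, 0], [0.2, 0.005, -0.002, 0.055, 0], [0.2, 0.005, -0.002, 0.056, 0], [1, 0.005, -0.002, 0.056, 0], [1, 0.005, -0.002, 0.056, 0], [1, 0.005, -0.002, 0.056, 0], [1, 0.005, -0.002, 0.056, 0]], squeeze=40)

```text
time_s: 46.5
ee_pos: [478.7, 274.0, -5.2]
ee_rot: [175.0, 6.5, -178.1]
force: [-0.2, 0.1, -0.0]
gripper_width: 49.0
```

>>> arm_command(targets=[[1, 0, 0, 0, 0], [1, 0, 0, 0, 0], [1, 0, 0, 0, 0], [1, 0, 0, 0, 0], [1, 0, 0, 0, 0]])

```text
time_s: 46.92
ee_pos: [479.0, 274.4, -4.8]
ee_rot: [175.0, 6.5, -178.1]
force: [-0.8, 1.8, 3.9]
gripper_width: 26.6
```

>>> arm_command(targets=[[1, 0, 0, -0.05, 0], [1, 0, 0, -0.12, 0], [1, 0, 0, -0.19, 0], [1, 0, 0, -0.26, 0], [1, 0, 0, -0.34, 0.04], [1, 0, 0, -0.42, 0.1], [1, -0.05, -0.08, -0.5, 0.2], [1, -0.1, -0.16, -0.54, 0.3]])

```text
time_s: 47.58
ee_pos: [488.9, 194.9, 251.2]
ee_rot: [173.5, 5.3, 168.4]
force: [1.0, 0.7, -2.0]
gripper_width: 26.2
```

```bash

python3 - <<'E'
from h import *
im=grab('wrist','w36');crop(im,200,160,440,360,3.3,'w36c');plan(690,-198,480,164);tilt()
E
```

```text
t 47.63 pos [495.  188.5 254.1] [173.64   5.91 167.9 ] w 26.3 F [ 5.4 -4.6  1.1] | PLAN [-0.587  -0.6263 -0.4657] 0.0867
tilt 8.68 dir 35.2 q [ 17.9   7.5  95.6   2.8  68.6 -61.2]
```

```bash

python3 - <<'E'
from h import *
plan(620,-100,480,164);plan(560,-407,480,164)
E
```

```text
t 47.63 pos [495.  188.5 254.1] [173.64   5.91 167.9 ] w 26.3 F [ 5.4 -4.6  1.1] | PLAN [-0.41  -0.463 -0.466] 0.0867
t 47.63 pos [495.  188.5 254.1] [173.64   5.91 167.9 ] w 26.3 F [ 5.4 -4.6  1.1] | PLAN [-0.4212 -1.0848 -0.5341] 0.0867
```

>>> arm_command(targets=[[1, -0.02, -0.03, -0.08, 0.08], [1, -0.05, -0.07, -0.16, 0.08], [1, -0.12, -0.14, -0.24, 0.08], [1, -0.2, -0.22, -0.32, 0.08], [1, -0.28, -0.3, -0.4, 0.08], [1, -0.36, -0.4, -0.46, 0.08], [1, -0.41, -0.46, -0.466, 0.08], [1, -0.41, -0.46, -0.466, 0.08]])

```text
time_s: 48.3
ee_pos: [591.4, -40.4, 450.6]
ee_rot: [173.3, 5.4, 164.3]
force: [1.2, 0.9, -1.6]
gripper_width: 26.0
```

```bash

python3 - <<'E'
from h import *
plan(575,-415,480,164);tilt()
E
```

```text
t 48.30 pos [591.4 -40.4 450.6] [173.33   5.42 164.31] w 26.0 F [ 1.2  0.9 -1.6] | PLAN [-0.176  -0.7203 -0.1269] 0.0068
tilt 8.59 dir 35.4 q [ -8.6  14.1  59.9   6.   99.7 -81.9]
```

>>> arm_command(targets=[[1, -0.176, -0.72, -0.13, 0], [1, -0.176, -0.72, -0.13, 0], [1, -0.176, -0.72, -0.13, 0], [1, -0.176, -0.72, -0.13, 0], [1, -0.176, -0.72, -0.13, 0], [1, -0.176, -0.72, -0.13, 0], [1, -0.176, -0.72, -0.13, 0], [1, -0.176, -0.72, -0.13, 0]])

```text
time_s: 48.97
ee_pos: [576.0, -372.4, 476.7]
ee_rot: [173.3, 5.3, 164.3]
force: [1.1, -0.2, -1.4]
gripper_width: 26.2
```

```bash

python3 - <<'E'
from h import *
plan(640,-465,560);tilt()
st=env.state(); print((Rot.from_euler('xyz',st['ee_rot'],degrees=True).as_matrix().T@[.69,-.5,.55]).round(2))
E
```

```text
t 48.97 pos [ 576.  -372.4  476.7] [173.31   5.28 164.27] w 26.2 F [ 1.1 -0.2 -1.4] | PLAN [-0.188  -0.125  -0.1656] 0
tilt 8.51 dir 36.2 q [ -38.1   29.2   32.7    9.1  115.5 -108.6]
[-0.85 -0.24 -0.51]
```

>>> arm_command(targets=[[1, -0.85, -0.25, -0.5, 0], [1, -0.85, -0.25, -0.5, 0], [1, -0.85, -0.25, -0.5, 0], [1, -0.85, -0.25, -0.5, 0], [1, -0.85, -0.25, -0.5, 0]])

```text
time_s: 49.38
ee_pos: [626.7, -406.9, 481.3]
ee_rot: [173.7, 6.8, 164.1]
force: [-0.2, 0.8, -1.0]
gripper_width: 26.1
```

>>> arm_command(targets=[[1, -0.85, -0.25, -0.5, 0], [1, -0.85, -0.25, -0.5, 0]])

```text
time_s: 49.55
ee_pos: [639.1, -415.4, 479.0]
ee_rot: [174.2, 8.6, 163.9]
force: [0.0, 0.7, -2.3]
gripper_width: 26.0
```

>>> arm_command(targets=[[1, -0.85, -0.25, -0.5, 0], [1, -0.85, -0.25, -0.5, 0]])

```text
time_s: 49.72
ee_pos: [651.1, -424.4, 477.2]
ee_rot: [174.7, 10.4, 163.8]
force: [0.1, 0.5, -1.4]
gripper_width: 25.7
```

```bash

python3 - <<'E'
from h import *
plan(640,-465,560);tilt()
st=env.state(); print((Rot.from_euler('xyz',st['ee_rot'],degrees=True).as_matrix().T@[.69,-.5,.55]).round(2))
E
```

```text
t 49.72 pos [ 651.1 -424.4  477.2] [174.68  10.45 163.81] w 25.7 F [ 0.1  0.5 -1.4] | PLAN [-0.0312 -0.0687 -0.1697] 0
tilt 11.71 dir 11.0 q [ -38.    40.1   12.3   10.1  119.5 -106.7]
[-0.89 -0.25 -0.42]
```

>>> arm_command(targets=[[1, -0.9, -0.25, -0.55, 0], [1, -0.9, -0.25, -0.55, 0]])

```text
time_s: 49.88
ee_pos: [661.2, -431.7, 478.4]
ee_rot: [175.2, 12.3, 163.7]
force: [-0.5, -0.3, -2.7]
gripper_width: 25.6
```

>>> arm_command(targets=[[1, -0.9, -0.25, -0.55, 0], [1, -0.9, -0.25, -0.55, 0]])

```text
time_s: 50.05
ee_pos: [669.8, -438.0, 481.8]
ee_rot: [175.6, 14.1, 163.6]
force: [-0.6, -0.7, -2.6]
gripper_width: 25.6
```

>>> arm_command(targets=[[1, -0.9, -0.25, -0.55, 0], [1, -0.9, -0.25, -0.55, 0]])

```text
time_s: 50.22
ee_pos: [677.2, -444.1, 487.2]
ee_rot: [176.1, 16.0, 163.5]
force: [-0.5, -0.6, -1.5]
gripper_width: 25.9
```

>>> arm_command(targets=[[1, -0.9, -0.25, -0.55, 0], [1, -0.9, -0.25, -0.55, 0]])

```text
time_s: 50.38
ee_pos: [683.1, -449.7, 494.7]
ee_rot: [176.6, 18.0, 163.3]
force: [0.6, -0.3, -1.0]
gripper_width: 26.0
```

>>> arm_command(targets=[[1, -0.9, -0.25, -0.55, 0], [1, -0.9, -0.25, -0.55, 0]])

```text
time_s: 50.55
ee_pos: [687.7, -454.6, 504.2]
ee_rot: [177.1, 19.9, 163.2]
force: [-0.8, -0.8, -1.0]
gripper_width: 25.6
```

```bash

python3 - <<'E'
from h import *
plan(640,-465,560);tilt()
E
```

```text
t 50.55 pos [ 687.7 -454.6  504.2] [177.14  19.92 163.24] w 25.6 F [-0.8 -0.8 -1. ] | PLAN [ 0.0422 -0.0408 -0.1362] 0
tilt 20.12 dir -8.4 q [ -38.6   39.1   12.3   10.6  110.7 -107. ]
```

>>> arm_command(targets=[[1, -0.9, -0.25, -0.55, 0], [1, -0.9, -0.25, -0.55, 0]])

```text
time_s: 50.72
ee_pos: [690.9, -458.9, 515.5]
ee_rot: [177.7, 21.9, 163.1]
force: [0.2, -0.1, -1.4]
gripper_width: 26.1
```

>>> arm_command(targets=[[1, -0.9, -0.25, -0.55, 0], [1, -0.9, -0.25, -0.55, 0]])

```text
time_s: 50.88
ee_pos: [692.9, -462.5, 528.5]
ee_rot: [178.2, 23.9, 163.1]
force: [-0.1, 1.0, -1.5]
gripper_width: 25.8
```

>>> arm_command(targets=[[1, -0.9, -0.25, -0.55, 0], [1, -0.9, -0.25, -0.55, 0]])

```text
time_s: 51.05
ee_pos: [693.5, -465.6, 542.9]
ee_rot: [178.7, 25.9, 163.0]
force: [-0.3, -0.4, -1.6]
gripper_width: 26.1
```

```bash

python3 - <<'E'
from h import *
plan(560,-150,450,164);tilt()
E
```

```text
t 51.05 pos [ 693.5 -465.6  542.9] [178.73  25.94 163.03] w 26.1 F [-0.3 -0.4 -1.6] | PLAN [ 0.4766  0.5263 -0.0135] -0.0215
tilt 25.97 dir -14.1 q [ -39.2   37.1   12.3   11.2  106.5 -107.1]
```

>>> arm_command(targets=[[1, 0.47, 0.52, -0.01, -0.02], [1, 0.47, 0.52, -0.01, -0.02], [1, 0.47, 0.52, -0.01, -0.02], [1, 0.47, 0.52, -0.01, -0.02], [1, 0.47, 0.52, -0.01, -0.02], [1, 0.47, 0.52, -0.01, -0.02], [1, 0.47, 0.52, -0.01, -0.02], [1, 0.47, 0.52, -0.01, -0.02]])

```text
time_s: 51.72
ee_pos: [578.1, -192.5, 462.0]
ee_rot: [179.1, 26.0, 164.0]
force: [1.0, 0.1, -3.0]
gripper_width: 25.9
```

```bash
cat >> h.py <<'E'
O=np.array([724,-187.]);CY=-16.2
def cup(x,y,z):
    c,s=np.cos(np.radians(CY)),np.sin(np.radians(CY)); return np.array([O[0]+c*x-s*y,O[1]+s*x+c*y,z])
def plc(x,y,z,dep=29,back=0,yaw=None):
    st=env.state();R=Rot.from_euler('xyz',st['ee_rot'],degrees=True).as_matrix()
    t=cup(x,y,z)+(dep-back)*R[:,2]; print('target',t.round(1)); plan(*t,yaw)
E
python3 - <<'E'
from h import *
im=grab('wrist','w40')
plc(-35,9,107,back=200,yaw=163); tilt()
E
```

```text
target [ 621.4 -152.2  261.5]
t 51.77 pos [ 573.  -184.8  458.2] [178.73  25.38 164.12] w 25.6 F [-5.   6.3 -5.9] | PLAN [0.1007 0.0805 0.3896] 0.0249
tilt 25.41 dir -12.9 q [-21.    3.3  76.3   3.6  75.2 -95.6]
```

```bash

python3 - <<'E'
from h import *
st=env.state(); im=cv2.imread('pics/w40.png')[:,:,::-1]; crop(im,220,70,520,250,2.6,'w40c')
c=cam('wrist')
for n,p in [('roofL',(-70,-120,340)),('roofR',(-70,120,340)),('leafoutL',(-85,-119,125)),('leafoutR',(-85,119,125)),('leafinL',(-70,-119,125)),('leafinR',(-70,119,125)),('lipL',(-54,-108,90)),('lipR',(-54,108,90))]:
    print(n,w2pix(c,cup(*p))[0].round(1))
E
```

```text
roofL [223.2 246.2]
roofR [482.8 245.8]
leafoutL [248.6 127.2]
leafoutR [429.  128.5]
leafinL [249.7 137.8]
leafinR [426.6 139. ]
lipL [261.1 137. ]
lipR [410.9 138. ]
```

>>> arm_command(targets=[[1, 0.02, 0.02, 0, 0.02], [1, 0.02, 0.02, 0, 0.02], [1, 0.02, 0.02, 0, 0.02], [1, 0.02, 0.02, 0, 0.02], [1, 0.02, 0.02, 0, 0.02]])

```text
time_s: 52.18
ee_pos: [567.5, -173.6, 454.5]
ee_rot: [178.3, 25.4, 163.1]
force: [0.0, -0.8, -2.7]
gripper_width: 26.1
```

```bash

python3 - <<'E'
from h import *
st=env.state(); c=cam('wrist',st); im=grab('wrist','w41'); crop(im,220,70,520,250,2.6,'w41c')
np.save('st41.npy',np.r_[st['ee_pos'],st['ee_rot']])
print(st['ee_pos'],env.state()['ee_pos'])
for n,p in [('roofL',(-70,-120,340)),('roofR',(-70,120,340)),('leafoutL',(-85,-119,125)),('leafoutR',(-85,119,125)),('leafinL',(-70,-119,125)),('leafinR',(-70,119,125)),('lipL',(-54,-108,90)),('lipR',(-54,108,90))]:
    print(n,((w2pix(c,cup(*p))[0]-[220,70])*2.6).round(0))
E
```

```text
[ 567.46645502 -173.59544831  454.53893312] [ 567.46563333 -173.67019329  454.29326967]
roofL [-14. 486.]
roofR [657. 475.]
leafoutL [ 55. 170.]
leafoutR [522. 165.]
leafinL [ 59. 197.]
leafinR [517. 192.]
lipL [ 90. 193.]
lipR [478. 189.]
```

```bash
sed -i 's/CY=-16.2/CY=-16.9/' h.py
python3 - <<'E'
from h import *
plc(-35,9,107,back=200,yaw=163); tilt()
E
```

```text
target [ 621.6 -151.7  261.4]
t 52.23 pos [ 567.5 -173.7  454.3] [178.32  25.38 163.07] w 26.0 F [ 0.1 -0.  -2.2] | PLAN [0.0834 0.0622 0.3894] 0.0016
tilt 25.43 dir -13.0 q [-19.9   2.4  77.8   3.1  74.5 -93.5]
```

>>> arm_command(targets=[[1, 0.02, 0.015, 0.08, 0], [1, 0.04, 0.03, 0.16, 0], [1, 0.06, 0.045, 0.24, 0], [1, 0.075, 0.055, 0.32, 0], [1, 0.083, 0.062, 0.37, 0], [1, 0.083, 0.062, 0.389, 0], [1, 0.083, 0.062, 0.389, 0], [1, 0.083, 0.062, 0.389, 0]])

```text
time_s: 52.9
ee_pos: [622.8, -152.7, 263.0]
ee_rot: [178.3, 25.5, 163.0]
force: [1.0, 0.4, -1.1]
gripper_width: 26.0
```

```bash

python3 - <<'E'
from h import *
st=env.state(); c=cam('wrist',st); im=grab('wrist','w42')
for n,p in [('leafoutL',(-85,-119,125)),('leafoutR',(-85,119,125)),('leafinL',(-70,-119,125)),('leafinR',(-70,119,125)),('lipL',(-54,-108,90)),('lipR',(-54,108,90))]:
    print(n,w2pix(c,cup(*p))[0].round(0))
plc(-35,9,107)
plc(-35,9,107,back=60)
E
```

```text
leafoutL [167. 185.]
leafoutR [443. 184.]
leafinL [171. 199.]
leafinR [439. 198.]
lipL [196. 192.]
lipR [415. 191.]
target [ 705.4 -171.1   80.9]
t 52.95 pos [ 623.1 -152.8  264.4] [178.31  25.63 163.03] w 25.9 F [-0.4 -0.1 -1.3] | PLAN [0.0072 0.0012 0.4038] 0
target [ 680.  -165.2  134.9]
t 52.95 pos [ 623.1 -152.8  264.4] [178.31  25.63 163.03] w 25.9 F [-0.4 -0.1 -1.3] | PLAN [0.0072 0.0012 0.2838] 0
```

>>> arm_command(targets=[[1, 0.002, 0, 0.07, 0], [1, 0.004, 0, 0.14, 0], [1, 0.006, 0.001, 0.21, 0], [1, 0.007, 0.001, 0.27, 0], [1, 0.007, 0.001, 0.284, 0], [1, 0.007, 0.001, 0.284, 0], [1, 0.007, 0.001, 0.284, 0]])

```text
time_s: 53.53
ee_pos: [681.5, -166.0, 137.7]
ee_rot: [178.3, 25.9, 163.0]
force: [0.3, -0.8, -1.5]
gripper_width: 25.8
```

```bash

python3 - <<'E'
from h import *
im=grab('wrist','w43');im=grab('scene','s43'); crop(im,280,200,440,400,3,'s43c')
plc(-35,9,107)
E
```

```text
target [ 705.5 -171.1   80.9]
t 53.63 pos [ 681.5 -165.9  138.6] [178.3   25.95 163.01] w 25.9 F [-0.6  0.2 -2.2] | PLAN [0.0064 0.0003 0.1253] 0
```

>>> arm_command(targets=[[1, 0.003, 0, 0.04, 0], [1, 0.005, 0, 0.08, 0], [1, 0.006, 0, 0.1, 0], [1, 0.006, 0, 0.105, 0], [1, 0.006, 0, 0.105, 0]])

```text
time_s: 54.05
ee_pos: [701.4, -170.3, 90.7]
ee_rot: [178.3, 26.0, 163.0]
force: [-0.3, -1.1, -1.9]
gripper_width: 25.7
```

```bash

python3 - <<'E'
from h import *
im=grab('wrist','w44');im=grab('scene','s44'); crop(im,280,200,440,400,3,'s44c')
plc(-35,9,107)
E
```

```text
target [ 705.6 -171.1   81. ]
t 54.15 pos [ 701.9 -170.5   91.7] [178.3   26.08 163.02] w 25.6 F [-0.5  0.3 -1.7] | PLAN [0.0028 0.0002 0.0227] 0
```

>>> arm_command(targets=[[1, 0.001, 0, 0.008, 0], [1, 0.002, 0, 0.016, 0], [1, 0.003, 0, 0.023, 0], [1, 0.003, 0, 0.026, 0], [1, 0.003, 0, 0.026, 0]])

```text
time_s: 54.57
ee_pos: [705.9, -171.3, 78.7]
ee_rot: [178.3, 26.0, 163.0]
force: [0.5, -0.8, -2.7]
gripper_width: 26.0
```

>>> arm_command(targets=[[1, 0, 0, 0.004, 0], [1, 0, 0, 0.008, 0], [1, 0, 0, 0.008, 0], [1, 0, 0, 0.008, 0]])

```text
time_s: 54.9
ee_pos: [706.6, -171.5, 77.9]
ee_rot: [178.3, 26.0, 163.0]
force: [-13.9, 3.4, 15.1]
gripper_width: 25.5
```

>>> arm_command(targets=[[1, 0, 0, -0.002, 0], [1, 0, 0, -0.002, 0], [0.65, 0, 0, -0.002, 0], [0.55, 0, 0, -0.002, 0], [0.55, 0, 0, -0.002, 0], [0.55, 0, 0, -0.002, 0]])

```text
time_s: 55.4
ee_pos: [706.6, -171.5, 78.6]
ee_rot: [178.3, 26.1, 163.0]
force: [0.9, 0.2, -0.1]
gripper_width: 41.1
```

```bash

python3 - <<'E'
from h import *
im=grab('wrist','w45');im=grab('scene','s45'); crop(im,280,200,440,400,3,'s45c')
plc(-35,9,107)
E
```

```text
target [ 705.6 -171.1   81. ]
t 55.50 pos [ 706.4 -171.4   78.6] [178.31  26.05 163.03] w 41.2 F [ 0.4 -0.6 -0.2] | PLAN [-0.0004  0.0002 -0.005 ] 0
```

>>> arm_command(targets=[[0.55, 0, 0, -0.04, 0], [0.55, 0, 0, -0.1, 0], [0.55, 0, 0, -0.17, 0], [0.4, 0, 0, -0.25, 0], [0.4, 0, 0, -0.33, 0], [0.3, 0, 0, -0.4, 0], [0.3, 0, 0, -0.46, 0], [0.3, 0, 0, -0.5, 0]])

```text
time_s: 56.17
ee_pos: [599.1, -146.4, 307.4]
ee_rot: [178.3, 26.4, 163.0]
force: [0.2, 0.2, 0.2]
gripper_width: 63.8
```

```bash

python3 - <<'E'
from h import *
im=grab('wrist','w46')
plan(592,98,150,163);tilt()
E
```

```text
t 56.22 pos [ 599.7 -146.6  311.1] [178.29  26.68 163.01] w 63.7 F [-0.   0.3  2.6] | PLAN [0.2856 0.4567 0.2308] 0.0003
tilt 26.73 dir -13.2 q [-15.4   4.9  95.4   1.2  53.  -89.3]
```

```bash
cat >> h.py <<'E'
def tgt(x,y,z,dep=29,back=0,yaw=None):
    st=env.state();R=Rot.from_euler('xyz',st['ee_rot'],degrees=True).as_matrix()
    t=np.array([x,y,z])+(dep-back)*R[:,2]; print('target',t.round(1)); plan(*t,yaw)
E
python3 - <<'E'
from h import *
tgt(590,95.5,20,back=90,yaw=163)
E
```

```text
target [563.3 101.8  74.5]
t 56.22 pos [ 599.7 -146.6  311.1] [178.29  26.68 163.01] w 63.7 F [-0.   0.3  2.6] | PLAN [0.4044 0.4438 0.3398] 0.0003
```

>>> arm_command(targets=[[0.3, 0.05, 0.08, 0, 0], [0.3, 0.1, 0.16, 0, 0], [0.3, 0.15, 0.24, 0, 0], [0.3, 0.2, 0.32, 0.03, 0], [0.3, 0.25, 0.4, 0.06, 0], [0.3, 0.3, 0.444, 0.1, 0], [0.3, 0.35, 0.444, 0.15, 0], [0.3, 0.4, 0.444, 0.2, 0]])

```text
time_s: 56.88
ee_pos: [537.9, 110.2, 145.8]
ee_rot: [178.1, 26.8, 163.1]
force: [-0.0, 0.3, -0.4]
gripper_width: 63.8
```

```bash

python3 - <<'E'
from h import *
st=env.state();c=cam('wrist',st);im=grab('wrist','w47')
print(w2pix(c,[(590,95.5,40),(590,95.5,0),(658,77.5,26)]).round(0))
tgt(590,95.5,20,back=60,yaw=163)
E
```

```text
[[311. 234.]
 [310. 205.]
 [313. 276.]]
target [576.9  98.8  47.9]
t 56.93 pos [527.6 107.1 134.2] [178.87  25.72 163.37] w 63.3 F [-5.9 -1.3 -7.3] | PLAN [-0.0147  0.0083  0.1989] 0.0081
```

>>> arm_command(targets=[[0.3, -0.005, 0.003, 0.06, 0], [0.3, -0.01, 0.006, 0.12, 0], [0.3, -0.015, 0.008, 0.17, 0], [0.3, -0.015, 0.008, 0.185, 0], [0.3, -0.015, 0.008, 0.185, 0]])

```text
time_s: 57.35
ee_pos: [574.1, 98.5, 52.5]
ee_rot: [179.0, 25.6, 163.4]
force: [0.8, -0.8, -0.2]
gripper_width: 63.9
```

```bash

python3 - <<'E'
from h import *
st=env.state();c=cam('wrist',st);im=grab('wrist','w48');crop(im,200,150,440,350,3.3,'w48c')
print(((w2pix(c,[(590,95.5,40),(590,95.5,0),(658,77.5,26)])-[200,150])*3.3).round(0))
tgt(590,95.5,20,yaw=163)
E
```

```text
[[387. 464.]
 [383. 317.]
 [391. 619.]]
target [602.2  92.4  -6.1]
t 57.40 pos [574.3  98.8  54. ] [178.92  25.67 163.35] w 63.6 F [-0.3 -0.2  0.2] | PLAN [0.0006 0.0013 0.1332] 0.0078
```

>>> arm_command(targets=[[0.3, 0.003, 0.004, 0.04, 0], [0.3, 0.005, 0.006, 0.08, 0], [0.3, 0.005, 0.006, 0.115, 0], [0.3, 0.005, 0.006, 0.127, 0], [1, 0.005, 0.006, 0.127, 0], [1, 0.005, 0.006, 0.127, 0], [1, 0.005, 0.006, 0.127, 0], [1, 0.005, 0.006, 0.127, 0]])

```text
time_s: 58.07
ee_pos: [600.2, 95.9, -2.6]
ee_rot: [178.8, 25.8, 163.3]
force: [0.0, -0.4, -0.8]
gripper_width: 39.7
```

>>> arm_command(targets=[[1, 0, 0, 0, 0], [1, 0, 0, 0, 0], [1, 0, 0, 0, 0], [1, 0, 0, 0, 0]])

```text
time_s: 58.4
ee_pos: [600.5, 95.9, -1.6]
ee_rot: [178.8, 25.9, 163.3]
force: [-2.8, -0.6, 7.9]
gripper_width: 25.4
```

```bash

python3 - <<'E'
from h import *
st=env.state();c=cam('wrist',st);im=grab('wrist','w49');crop(im,200,150,440,350,3.3,'w49c')
plan(600,95,-6)
E
```

```text
t 58.45 pos [600.5  95.8  -1.6] [178.83  25.88 163.31] w 25.9 F [-2.6  0.2  6. ] | PLAN [ 0.0042 -0.002   0.0077] 0
```

>>> arm_command(targets=[[1, 0, 0, -0.05, 0], [1, 0, 0, -0.12, 0], [1, 0, 0, -0.2, 0], [1, 0, 0, -0.28, 0], [1, 0, 0, -0.36, 0], [1, 0, 0, -0.44, 0], [1, 0, -0.06, -0.52, 0], [1, 0, -0.14, -0.56, 0]])

```text
time_s: 59.12
ee_pos: [467.3, 68.5, 247.7]
ee_rot: [178.6, 26.1, 163.5]
force: [1.3, -2.2, -1.3]
gripper_width: 26.0
```

```bash

python3 - <<'E'
from h import *
plc(-15,-3,121,dep=25,back=200,yaw=163)
E
```

```text
target [ 633.8 -167.7  278.1]
t 59.12 pos [467.3  68.5 247.7] [178.61  26.09 163.52] w 26.0 F [ 1.3 -2.2 -1.3] | PLAN [-0.4338 -0.3621  0.1361] 0.0115
```

>>> arm_command(targets=[[1, -0.04, -0.07, -0.03, 0.01], [1, -0.08, -0.14, -0.04, 0.01], [1, -0.13, -0.21, -0.03, 0.01], [1, -0.2, -0.28, 0.0, 0.01], [1, -0.27, -0.34, 0.04, 0.01], [1, -0.34, -0.362, 0.09, 0.01], [1, -0.4, -0.362, 0.12, 0.01], [1, -0.434, -0.362, 0.136, 0.01]])

```text
time_s: 59.78
ee_pos: [634.6, -170.4, 276.1]
ee_rot: [178.4, 25.9, 162.9]
force: [0.7, -0.0, -2.8]
gripper_width: 25.4
```

>>> arm_command(targets=[[1, 0, 0, 0, 0], [1, 0, 0, 0, 0]])

```text
time_s: 59.95
ee_pos: [634.5, -171.0, 273.3]
ee_rot: [178.4, 25.6, 162.8]
force: [-0.0, -0.1, -1.8]
gripper_width: 25.9
```

```bash

python3 - <<'E'
from h import *
st=env.state();c=cam('wrist',st);im=grab('wrist','w50');crop(im,140,150,460,300,2.4,'w50c')
plc(-15,-3,121,dep=25,yaw=163); plc(-15,-3,121,dep=25,back=60)
E
```

```text
target [ 719.3 -188.    98.5]
t 60.00 pos [ 633.6 -170.2  274. ] [178.4   25.65 162.85] w 25.8 F [-1.4  0.1 -2.7] | PLAN [-0.0053  0.0056  0.3922] -0.0034
target [ 694.  -182.   152.5]
t 60.00 pos [ 633.6 -170.2  274. ] [178.4   25.65 162.85] w 25.8 F [-1.4  0.1 -2.7] | PLAN [-0.0053  0.0056  0.2722] 0
```

>>> arm_command(targets=[[1, -0.005, 0.006, 0.08, 0], [1, -0.005, 0.006, 0.15, 0], [1, -0.005, 0.006, 0.21, 0], [1, -0.005, 0.006, 0.27, 0], [1, -0.005, 0.006, 0.27, 0], [1, -0.005, 0.006, 0.27, 0]])

```text
time_s: 60.5
ee_pos: [691.6, -180.5, 151.7]
ee_rot: [178.4, 25.4, 162.9]
force: [-0.3, 0.2, -1.2]
gripper_width: 25.6
```

```bash
cat h.py | head -80; python3 - <<'E'
from h import *
from workcell import env
s=env.state();print(s['time_s'],s['ee_pos'],s['ee_rot'],s['force'],s['gripper_width'])
E
```

```text
import numpy as np, cv2
from workcell import env
def grab(n,f):
    im=env.grab_frame(n); cv2.imwrite('pics/'+f+'.png',im[:,:,::-1]); return im
from scipy.spatial.transform import Rotation as Rot
def cam(n,st=None):
    p=env.camera_params(n); K=np.array(p['camera_matrix']); d=np.array(p['dist_coeffs'])
    if n!='wrist': return K,d,np.array(p['R']),np.array(p['t'])
    st=st or env.state()
    T=np.eye(4); T[:3,:3]=Rot.from_euler('xyz',st['ee_rot'],degrees=True).as_matrix(); T[:3,3]=st['ee_pos']
    M=np.linalg.inv(T@np.array(p['hand_eye'])); return K,d,M[:3,:3],M[:3,3]
def pix2w(c,uv,z):
    K,d,R,t=c; uv=np.array(uv,float).reshape(-1,1,2)
    n=cv2.undistortPoints(uv,K,d).reshape(-1,2); r=np.c_[n,np.ones(len(n))]@R; o=-R.T@t
    s=(np.broadcast_to(z,len(r))-o[2])/r[:,2]; return o+s[:,None]*r
def w2pix(c,X):
    K,d,R,t=c; return cv2.projectPoints(np.array(X,float).reshape(-1,3),cv2.Rodrigues(R)[0],t,K,d)[0].reshape(-1,2)
def crop(im,x0,y0,x1,y1,s,f):
    cv2.imwrite('pics/'+f+'.png',cv2.resize(im[y0:y1,x0:x1,::-1],None,fx=s,fy=s,interpolation=cv2.INTER_CUBIC))
def plan(x,y,z,yaw=N
[... 614 characters left out ...]
))
O=np.array([724,-187.]);CY=-16.9
def cup(x,y,z):
    c,s=np.cos(np.radians(CY)),np.sin(np.radians(CY)); return np.array([O[0]+c*x-s*y,O[1]+s*x+c*y,z])
def plc(x,y,z,dep=29,back=0,yaw=None):
    st=env.state();R=Rot.from_euler('xyz',st['ee_rot'],degrees=True).as_matrix()
    t=cup(x,y,z)+(dep-back)*R[:,2]; print('target',t.round(1)); plan(*t,yaw)
def tgt(x,y,z,dep=29,back=0,yaw=None):
    st=env.state();R=Rot.from_euler('xyz',st['ee_rot'],degrees=True).as_matrix()
    t=np.array([x,y,z])+(dep-back)*R[:,2]; print('target',t.round(1)); plan(*t,yaw)
60.5 [ 691.61026857 -180.47001937  151.73365532] [178.40114054  25.38638633 162.89054288] [-0.26848837  0.21526965 -1.15141851] 25.60963803143068
```

>>> arm_command(targets=[[1, 0, 0, 0.04, 0], [1, 0, 0, 0.07, 0], [1, 0, 0, 0.09, 0], [1, 0, 0, 0.09, 0]])

```text
time_s: 60.83
ee_pos: [714.9, -186.3, 118.2]
ee_rot: [178.4, 26.2, 162.9]
force: [0.3, -1.5, 8.3]
gripper_width: 25.6
```

```bash
python3 - <<'E'
from h import *
plc(-15,-3,121)
im=grab('wrist','w51')
im=grab('scene','s51')
E
```

```text
target [ 721.3 -188.5   95. ]
t 60.83 pos [ 714.9 -186.3  118.2] [178.39  26.21 162.87] w 25.6 F [ 0.3 -1.5  8.3] | PLAN [ 0.0084 -0.0018  0.0476] 0
```

View pics/w51.png

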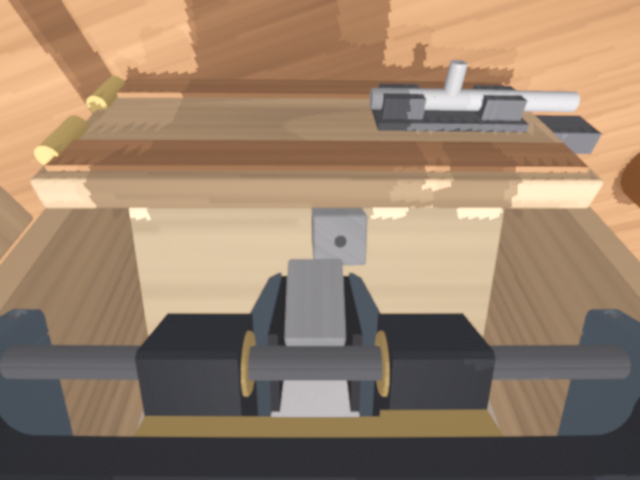

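>>> arm_command(targets=[[1, 0, 0, 0.006, 0], [1, 0, 0, 0.006, 0]])

```text
time_s: 61.1
ee_pos: [716.9, -186.7, 118.4]
ee_rot: [178.4, 26.5, 162.9]
force: [-0.4, 0.6, 0.8]
gripper_width: 26.1
```

>>> arm_command(targets=[[1, 0, 0, 0.01, 0], [1, 0, 0, 0.01, 0], [1, 0, 0, 0.01, 0]])

```text
time_s: 61.35
ee_pos: [721.2, -187.7, 117.2]
ee_rot: [178.4, 26.9, 162.9]
force: [0.8, 0.4, 7.1]
gripper_width: 25.7
```

```bash
python3 - <<'E'
from h import *
tilt()
s=env.state();print(s['force'],s['torque'],s['effort'])
plc(-15,-3,121)
im=grab('scene','s52'); im2=grab('wrist','w52')
E
```

```text
tilt 26.9 dir -13.5 q [-16.   24.3  97.8   2.2  31.  -90.9]
[0.76897055 0.35261818 7.0787807 ] [ 0.09436309 -0.19189354  0.01954975] [-5.94059075e-02 -4.14056575e+01 -1.93167365e+01 -3.99117277e-02
 -1.11495852e+00 -3.63924983e-02]
target [ 721.5 -188.6   95.1]
t 61.35 pos [ 721.2 -187.7  117.2] [178.36  26.86 162.87] w 25.7 F [0.8 0.4 7.1] | PLAN [ 0.019  -0.0027  0.0399] 0
```

View pics/s52.png

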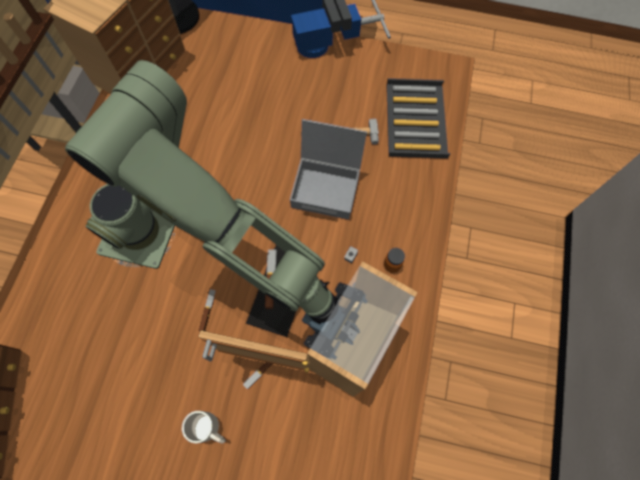

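View pics/w52.png

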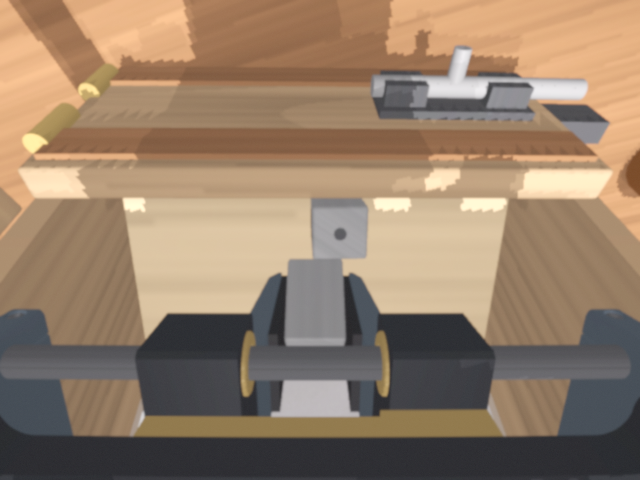

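>>> arm_command(targets=[[1, 0.012, 0, -0.04, 0], [1, 0.024, 0, -0.06, 0], [1, 0.024, 0, -0.06, 0], [1, 0.024, 0, -0.06, 0]])

```text
time_s: 61.78
ee_pos: [697.1, -181.1, 138.5]
ee_rot: [178.4, 26.8, 162.9]
force: [0.4, -0.5, -1.9]
gripper_width: 25.7
```

```bash
python3 - <<'E'
from h import *
tilt()
s=env.state();print(s['force'],s['torque'],s['effort'])
plc(-15,-3,121)
E
```

```text
tilt 26.88 dir -13.5 q [-16.   21.1  99.7   2.1  32.4 -90.9]
[ 0.36557394 -0.53450563 -1.875768  ] [0.15315661 0.22345658 0.02696786] [ 2.06450187e-02 -4.56410480e+01 -2.36038417e+01  5.71128842e-02
 -2.13078104e+00 -1.39027214e-02]
target [ 721.5 -188.6   95.1]
t 61.78 pos [ 697.1 -181.1  138.5] [178.37  26.83 162.88] w 25.7 F [ 0.4 -0.5 -1.9] | PLAN [-0.0064 -0.0029  0.1004] 0
```

>>> arm_command(targets=[[1, 0.002, -0.002, 0.03, 0], [1, 0.002, -0.002, 0.05, 0], [1, 0.002, -0.002, 0.06, 0], [1, 0.002, -0.002, 0.06, 0]])

```text
time_s: 62.12
ee_pos: [715.4, -186.9, 117.8]
ee_rot: [178.3, 27.8, 162.8]
force: [1.0, -0.5, 13.3]
gripper_width: 25.6
```

```bash
python3 - <<'E'
from h import *
tilt()
s=env.state();print(s['force'],s['torque'],s['effort'])
plc(-15,-3,121)
E
```

```text
tilt 27.82 dir -13.6 q [-16.1  23.5  99.5   2.4  29.2 -91.1]
[ 1.00362106 -0.48431073 13.25388845] [-0.13907871 -0.97035694 -0.05003814] [ 4.00049211e-01 -3.56942940e+01 -1.51261801e+01 -3.73954856e-03
  2.90216915e-01 -6.02822774e-02]
target [ 721.9 -188.7   95.4]
t 62.12 pos [ 715.4 -186.9  117.8] [178.33  27.78 162.83] w 25.6 F [ 1.  -0.5 13.3] | PLAN [ 0.009  -0.0009  0.0461] 0
```

>>> arm_command(targets=[[1, 0.004, -0.005, -0.06, 0], [1, 0.0, -0.01, -0.08, 0], [1, -0.004, -0.012, -0.08, 0], [1, -0.004, -0.012, -0.08, 0]])

```text
time_s: 62.45
ee_pos: [697.5, -189.2, 153.6]
ee_rot: [178.3, 27.8, 162.8]
force: [0.1, 0.5, -2.5]
gripper_width: 25.7
```

```bash
python3 - <<'E'
from h import *
tilt()
s=env.state();print(s['force'],s['torque'],s['effort'])
plc(-8,-10,123)
im=grab('wrist','w53')
E
```

```text
tilt 27.82 dir -13.6 q [-16.8  20.2  99.1   2.7  33.  -92. ]
[ 0.14012614  0.46537592 -2.54492368] [0.2278118  0.31210249 0.03774362] [-6.95190509e-02 -4.55707490e+01 -2.44637543e+01  8.30244343e-02
 -2.24541843e+00 -3.73191456e-02]
target [ 726.6 -197.4   97.4]
t 62.45 pos [ 697.5 -189.2  153.6] [178.34  27.78 162.81] w 25.7 F [ 0.1  0.5 -2.5] | PLAN [-0.001  -0.0023  0.1277] 0
```

View pics/w53.png

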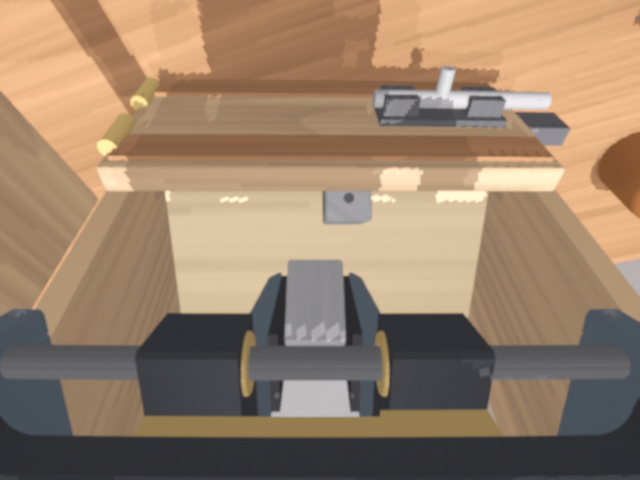

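```bash
python3 - <<'E'
from h import *
# project expected top-rear edge for s values
c=cam('wrist')
st=env.state(); R=Rot.from_euler('xyz',st['ee_rot'],degrees=True).as_matrix()
a=np.radians(25)
def P(s,h,y): return cup(-52+s*np.cos(a)-h*np.sin(a), y, 75+s*np.sin(a)+h*np.cos(a))
for s in (30,40,50): print(s,[w2pix(c,P(s,26,y))[0].round(0) for y in (-8,18)], 'bore',w2pix(c,P(s-20,26,5)).round(0))
print('leaf top',w2pix(c,[cup(-70,-108,125),cup(-70,108,125)]).round(0))
print('rack back',w2pix(c,[P(128,0,-108),P(128,0,108)]).round(0),w2pix(c,[P(0,0,-108),P(0,0,108)]).round(0))
# held block centre lines
ctr=np.array(st['ee_pos'])-29*R[:,2]
for dz in(-20,20):
  print(dz,[w2pix(c,ctr+np.array([np.cos(np.radians(CY))*x-np.sin(np.radians(CY))*y,np.sin(np.radians(CY))*x+np.cos(np.radians(CY))*y,dz]))[0].round(0) for x in(-13,13) for y in (-13,13)])
E
```

```text
30 [array([316., 225.]), array([359., 225.])] bore [[338. 192.]]
40 [array([316., 241.]), array([358., 240.])] bore [[338. 209.]]
50 [array([316., 256.]), array([357., 255.])] bore [[337. 225.]]
leaf top [[124. 195.]
 [536. 192.]]
rack back [[183. 341.]
 [465. 336.]] [[159. 171.]
 [491. 169.]]
-20 [array([288., 264.]), array([341., 263.]), array([290., 297.]), array([338., 296.])]
20 [array([285., 334.]), array([348., 333.]), array([288., 365.]), array([344., 364.])]
```

>>> arm_command(targets=[[1, -0.001, -0.002, 0.04, 0], [1, -0.001, -0.002, 0.07, 0], [1, -0.001, -0.002, 0.09, 0], [1, -0.001, -0.002, 0.09, 0]])

```text
time_s: 62.83
ee_pos: [716.1, -194.3, 107.5]
ee_rot: [178.3, 27.2, 162.8]
force: [-0.5, -0.0, -2.2]
gripper_width: 25.9
```

```bash
python3 - <<'E'
from h import *
tilt()
s=env.state();print(s['force'],s['torque'],s['effort'])
plc(-8,-10,123)
E
```

```text
tilt 27.26 dir -13.5 q [-16.8  24.5  99.3   3.1  29.  -92.3]
[-0.49497315 -0.01209928 -2.17574454] [ 0.19443635  0.35901639 -0.01542574] [-3.89692595e-02 -4.78756642e+01 -2.36787021e+01  8.67104810e-02
 -2.51136862e+00 -2.21925031e-02]
target [ 726.4 -197.4   97.2]
t 62.83 pos [ 716.1 -194.3  107.5] [178.33  27.21 162.82] w 25.9 F [-0.5 -0.  -2.2] | PLAN [-0.0097 -0.0007  0.028 ] 0
```

>>> arm_command(targets=[[1, -0.006, 0, 0.01, 0], [1, -0.006, 0, 0.016, 0], [1, -0.006, 0, 0.016, 0]])

```text
time_s: 63.08
ee_pos: [722.2, -195.8, 100.9]
ee_rot: [178.3, 27.1, 162.8]
force: [0.2, 0.0, -2.2]
gripper_width: 26.1
```

```bash
python3 - <<'E'
from h import *
tilt()
s=env.state();print(s['force'],s['torque'],s['effort'])
plc(-8,-10,123)
E
```

```text
tilt 27.2 dir -13.5 q [-16.8  25.4  98.8   3.1  28.6 -92.3]
[ 0.2097313   0.01361967 -2.18529655] [ 0.23299565  0.31103532 -0.01558606] [ 1.09105204e-03 -4.75770664e+01 -2.28736925e+01  7.91799906e-02
 -2.28133343e+00 -1.60180859e-02]
target [ 726.3 -197.3   97.2]
t 63.08 pos [ 722.2 -195.8  100.9] [178.33  27.15 162.82] w 26.1 F [ 0.2  0.  -2.2] | PLAN [-0.0044 -0.0008  0.0105] 0
```

>>> arm_command(targets=[[1, 0, 0, 0.006, 0], [1, 0, 0, 0.01, 0], [1, 0, 0, 0.01, 0]])

```text
time_s: 63.33
ee_pos: [724.5, -196.4, 96.4]
ee_rot: [178.3, 27.1, 162.8]
force: [0.6, -0.1, -2.4]
gripper_width: 26.0
```

>>> arm_command(targets=[[1, 0, 0, 0.006, 0], [1, 0, 0, 0.008, 0], [1, 0, 0, 0.008, 0]])

```text
time_s: 63.58
ee_pos: [726.6, -197.0, 93.7]
ee_rot: [178.3, 27.2, 162.8]
force: [-1.1, 0.5, 1.7]
gripper_width: 26.3
```

>>> arm_command(targets=[[0.62, 0, 0, 0.002, 0], [0.6, 0, 0, 0.002, 0], [0.58, 0, 0, 0.0, 0], [0.55, 0, 0, 0, 0], [0.55, 0, 0, 0, 0]])

```text
time_s: 64.0
ee_pos: [726.8, -197.0, 93.9]
ee_rot: [178.3, 27.3, 162.8]
force: [0.1, 0.3, 0.1]
gripper_width: 41.2
```

>>> arm_command(targets=[[0.55, 0, 0, -0.03, 0], [0.55, 0, 0, -0.1, 0], [0.55, 0, 0, -0.18, 0], [0.55, 0, 0, -0.26, 0], [0.55, 0.0, 0, -0.34, 0], [0.55, 0, 0, -0.42, 0], [0.55, 0, 0, -0.42, 0]])

```text
time_s: 64.58
ee_pos: [634.0, -174.9, 292.4]
ee_rot: [178.3, 28.2, 162.8]
force: [0.7, -0.8, 1.2]
gripper_width: 41.0
```

```bash
python3 - <<'E'
from h import *
tilt()
tgt(658,77.5,13,25,60,163)
im=grab('wrist','w54');im=grab('scene','s54');im=grab('top','t54')
E
```

```text
tilt 28.28 dir -13.7 q [-17.4   8.5  94.5   2.3  48.8 -91.7]
target [641.9  81.4  43.8]
t 64.58 pos [ 634.  -174.9  292.4] [178.34  28.24 162.81] w 41.0 F [ 0.7 -0.8  1.2] | PLAN [0.3555 0.4833 0.3876] -0.0042
```

View pics/w54.png

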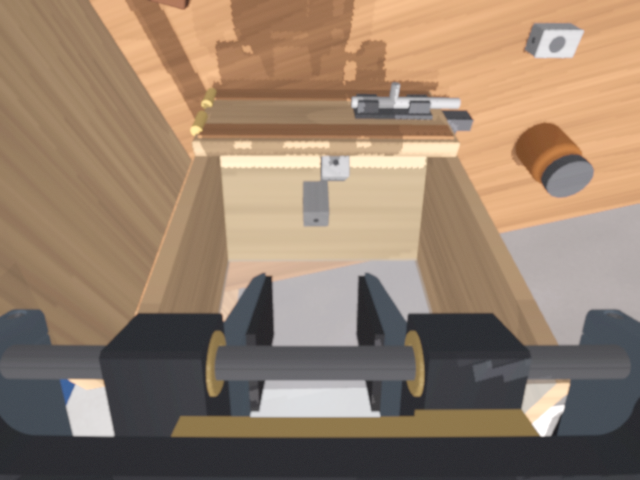

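View pics/t54.png

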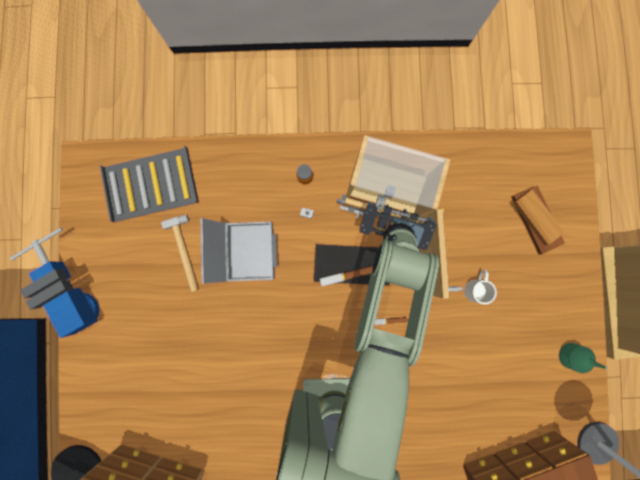

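>>> arm_command(targets=[[0.3, 0.08, 0.0, 0, 0], [0.3, 0.16, 0.04, 0.0, 0], [0.3, 0.2, 0.12, 0.02, 0], [0.3, 0.24, 0.2, 0.06, 0], [0.3, 0.27, 0.27, 0.1, 0], [0.3, 0.3, 0.34, 0.15, 0], [0.3, 0.32, 0.41, 0.2, 0], [0.3, 0.34, 0.48, 0.22, 0]])

```text
time_s: 65.4
ee_pos: [600.1, 74.9, 114.9]
ee_rot: [178.5, 27.0, 162.9]
force: [1.5, -0.5, -0.1]
gripper_width: 63.9
```

>>> arm_command(targets=[[0.3, 0, 0.01, 0.08, 0], [0.3, 0, 0.01, 0.08, 0], [0.3, 0, 0.01, 0.08, 0]])

```text
time_s: 65.65
ee_pos: [616.9, 75.5, 74.4]
ee_rot: [178.8, 26.6, 163.1]
force: [-0.6, 0.3, 1.0]
gripper_width: 63.9
```

```bash
python3 - <<'E'
from h import *
tilt()
tgt(658,77.5,13,25,60,163)
im=grab('wrist','w55')
c=cam('wrist'); print(w2pix(c,[658,77.5,13]))
E
```

```text
tilt 26.58 dir -14.3 q [ 12.6  18.8 114.8 -28.6  25.1 -37. ]
target [642.8  81.4  44.3]
t 65.65 pos [616.9  75.5  74.4] [178.85  26.56 163.11] w 63.9 F [-0.6  0.3  1. ] | PLAN [-0.0145  0.0249  0.075 ] 0.0024
[[331.58157793 254.52608736]]
```

View pics/w55.png

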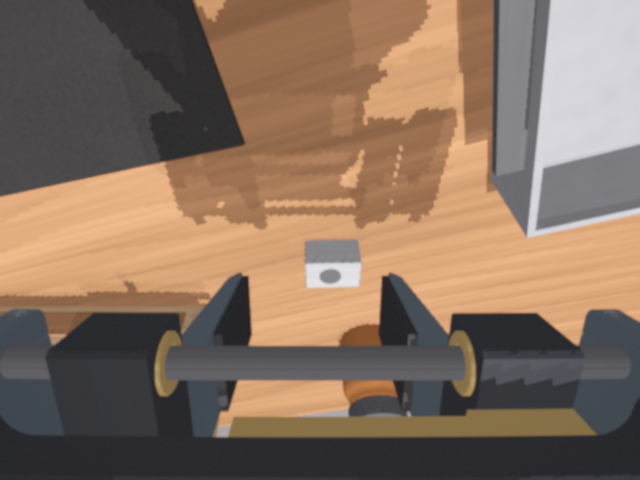

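```bash
python3 - <<'E'
from h import *
c=cam('wrist')
print(pix2w(c,[(330,276),(305,262),(361,261),(306,287),(360,287)],26).round(1))
print(pix2w(c,[(305,241),(360,240)],0).round(1))
E
```

```text
[[666.5  73.4  26. ]
 [646.8  60.3  26. ]
 [657.8  98.4  26. ]
 [673.   52.9  26. ]
 [685.5  91.9  26. ]]
[[650.5  59.2   0. ]
 [662.1  99.6   0. ]]
```

```bash
python3 - <<'E'
from h import *
tgt(664,76,13,22,0,163)
tgt(664,76,13,22,20,163)
E
```

```text
target [673.6  73.6  -6.6]
t 65.70 pos [617.9  75.   77.1] [178.69  26.8  162.97] w 63.9 F [ 0.6  1.3 -0.4] | PLAN [-0.0203  0.0253  0.1986] -0.0007
target [664.9  75.8  11.2]
t 65.70 pos [617.9  75.   77.1] [178.69  26.8  162.97] w 63.9 F [ 0.6  1.3 -0.4] | PLAN [-0.0203  0.0253  0.1586] -0.0007
```

>>> arm_command(targets=[[0.3, -0.02, 0.025, 0.03, 0], [0.3, -0.02, 0.025, 0.08, 0], [0.3, -0.02, 0.025, 0.13, 0], [0.3, -0.02, 0.025, 0.16, 0], [0.3, -0.02, 0.025, 0.16, 0]])

```text
time_s: 66.12
ee_pos: [664.8, 73.7, 9.8]
ee_rot: [178.8, 26.7, 162.9]
force: [-0.8, -0.6, -0.2]
gripper_width: 63.9
```

```bash
python3 - <<'E'
from h import *
tgt(664,76,13,22,0,163)
im=grab('wrist','w56')
E
```

```text
target [673.6  73.5  -6.6]
t 66.12 pos [664.8  73.7   9.8] [178.76  26.73 162.86] w 63.9 F [-0.8 -0.6 -0.2] | PLAN [-0.0003  0.0041  0.0371] -0.0031
```

View pics/w56.png

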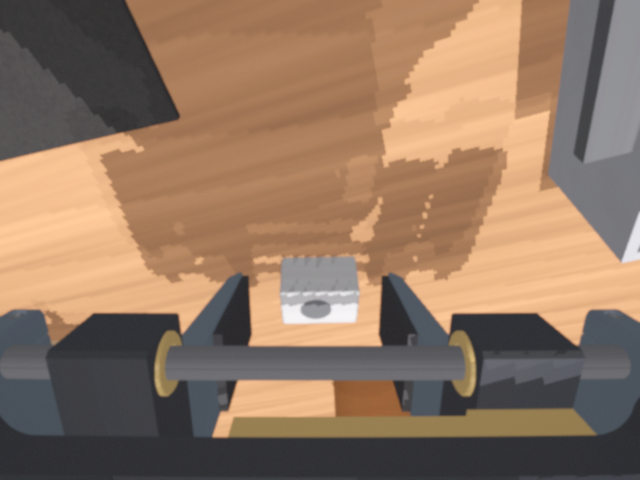

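>>> arm_command(targets=[[0.3, 0, 0.003, 0.02, 0], [0.3, 0, 0.003, 0.034, 0], [0.3, 0, 0.003, 0.034, 0]])

```text
time_s: 66.42
ee_pos: [673.0, 73.0, -2.9]
ee_rot: [178.7, 26.9, 162.8]
force: [0.1, -0.3, -0.4]
gripper_width: 63.7
```

>>> arm_command(squeeze=40, targets=[[1, 0, 0, 0, 0], [1, 0, 0, 0, 0], [1, 0, 0, 0, 0], [1, 0, 0, 0, 0], [1, 0, 0, 0, 0], [1, 0, 0, 0, 0], [1, 0, 0, 0, 0]])

```text
time_s: 67.0
ee_pos: [673.3, 73.3, -2.2]
ee_rot: [178.6, 26.9, 162.8]
force: [-3.2, 1.5, 5.9]
gripper_width: 39.3
```

>>> arm_command(targets=[[1, 0, 0, -0.06, 0], [1, 0, 0, -0.14, 0], [1, 0, 0, -0.22, 0], [1, 0, 0, -0.3, 0], [1, 0, 0, -0.38, 0], [1, 0, 0, -0.44, 0], [1, 0, 0, -0.44, 0]])

```text
time_s: 67.58
ee_pos: [577.3, 99.0, 200.3]
ee_rot: [178.3, 27.4, 162.7]
force: [0.0, 0.5, -1.1]
gripper_width: 39.5
```

```bash
python3 - <<'E'
from h import *
tilt()
plc(-36,11,150,22,150,163)
E
```

```text
tilt 27.45 dir -13.6 q [ 16.8   7.5 109.1 -20.7  41.2 -43.3]
target [ 635.4 -152.2  263.6]
t 67.58 pos [577.3  99.  200.3] [178.27  27.4  162.69] w 39.5 F [ 0.   0.5 -1.1] | PLAN [-0.2894 -0.4451 -0.0059] -0.0069
```

>>> arm_command(targets=[[1, -0.05, -0.05, -0.02, 0], [1, -0.1, -0.11, -0.03, 0], [1, -0.14, -0.18, -0.04, 0], [1, -0.18, -0.25, -0.05, 0], [1, -0.22, -0.32, -0.05, 0], [1, -0.25, -0.38, -0.04, 0], [1, -0.27, -0.44, -0.03, 0], [1, -0.289, -0.445, -0.006, 0]])

```text
time_s: 68.25
ee_pos: [634.1, -157.5, 262.6]
ee_rot: [178.4, 27.3, 162.5]
force: [-0.1, -0.6, -2.3]
gripper_width: 39.8
```

>>> arm_command(targets=[[1, 0, 0, 0, 0], [1, 0, 0, 0, 0], [1, 0, 0, 0, 0]])

```text
time_s: 68.5
ee_pos: [633.2, -157.1, 260.7]
ee_rot: [178.4, 27.1, 162.5]
force: [0.1, -0.1, -2.3]
gripper_width: 39.6
```

```bash
python3 - <<'E'
from h import *
tilt()
plc(-36,11,150,22,0,163)
im=grab('wrist','w57');crop(im,180,80,500,300,2.4,'w57c')
c=cam('wrist')
a=np.radians(25)
def P(s,h,y): return cup(-52+s*np.cos(a)-h*np.sin(a), y, 75+s*np.sin(a)+h*np.cos(a))
print('leaf top',w2pix(c,[cup(-70,-108,125),cup(-70,108,125)]).round(0))
for s in (0,20,40,60,80,100,128): print(s,w2pix(c,[P(s,0,0),P(s,26,0),P(s,40,0)]).round(0).tolist())
E
```

```text
tilt 27.16 dir -14.1 q [-15.2   9.4  97.4   0.7  46.  -88.4]
target [ 702.5 -168.5  130.4]
t 68.50 pos [ 633.2 -157.1  260.7] [178.43  27.12 162.46] w 39.6 F [ 0.1 -0.1 -2.3] | PLAN [-0.005   0.012   0.2956] -0.012
leaf top [[181. 186.]
 [433. 183.]]
0 [[307.0, 170.0], [308.0, 174.0], [308.0, 176.0]]
20 [[308.0, 190.0], [308.0, 195.0], [308.0, 199.0]]
40 [[308.0, 210.0], [308.0, 216.0], [308.0, 220.0]]
60 [[308.0, 229.0], [308.0, 236.0], [308.0, 241.0]]
80 [[308.0, 247.0], [309.0, 255.0], [309.0, 261.0]]
100 [[309.0, 264.0], [309.0, 274.0], [309.0, 280.0]]
128 [[309.0, 288.0], [309.0, 299.0], [309.0, 306.0]]
```

View pics/w57c.png

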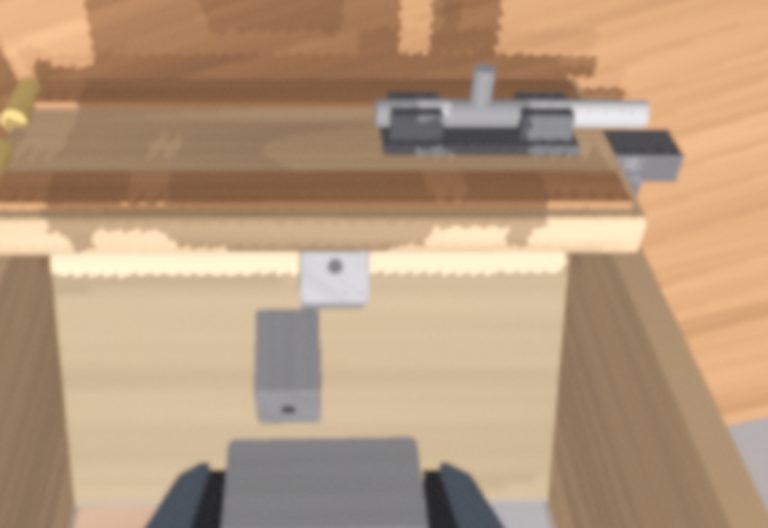

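```bash
python3 - <<'E'
from h import *
c=cam('wrist'); K,d,R,t=c; o=-R.T@t
cc,ss=np.cos(np.radians(CY)),np.sin(np.radians(CY))
v=o[:2]-O; print('cam local',(cc*v[0]+ss*v[1]).round(1),(-ss*v[0]+cc*v[1]).round(1),o[2].round(1))
def box(xc,zc,ang,L,H,y): # rect corners: L along tangent(ang), H along normal
    a=np.radians(ang);T=np.array([np.cos(a),np.sin(a)]);N=np.array([-np.sin(a),np.cos(a)])
    for n,i,j in(('botF',-1,-1),('topF',-1,1),('botR',1,-1),('topR',1,1)):
        q=np.array([xc,zc])+i*L/2*T+j*H/2*N
        print('  ',n,q.round(1),w2pix(c,[cup(q[0],y-13,q[1]),cup(q[0],y+13,q[1])]).round(0).tolist())
print('b1 standing');box(-48,99,25,26,40,10)
print('b2 standing s=53');box(-12.5,115.4,25,26,40,-10)
print('b2 upright');box(-8,121,0,26,40,-10)
print('b2 lying s=20+33');a=np.radians(25);box(-52+53*.906-13*.423,75+53*.423+13*.906,25,40,26,-10)
E
```

```text
cam local -257.6 -1.2 395.1
b1 standing
   botF [-51.3  75.4] [[304.0, 171.0], [331.0, 171.0]]
   topF [-68.2 111.6] [[304.0, 177.0], [334.0, 177.0]]
   botR [-27.8  86.4] [[305.0, 197.0], [331.0, 197.0]]
   topR [-44.7 122.6] [[305.0, 206.0], [333.0, 206.0]]
b2 standing s=53
   botF [-15.8  91.8] [[285.0, 210.0], [311.0, 210.0]]
   topF [-32.7 128. ] [[283.0, 220.0], [311.0, 220.0]]
   botR [  7.7 102.8] [[286.0, 234.0], [311.0, 234.0]]
   topR [ -9.2 139. ] [[284.0, 247.0], [312.0, 247.0]]
b2 upright
   botF [-21. 101.] [[285.0, 212.0], [311.0, 211.0]]
   topF [-21. 141.] [[283.0, 239.0], [312.0, 239.0]]
   botR [  5. 101.] [[286.0, 231.0], [311.0, 231.0]]
   topR [  5. 141.] [[285.0, 259.0], [312.0, 258.0]]
b2 lying s=20+33
   botF [-22.1  89. ] [[285.0, 203.0], [311.0, 203.0]]
   topF [-33.1 112.5] [[284.0, 209.0], [311.0, 209.0]]
   botR [ 14.1 105.9] [[286.0, 241.0], [311.0, 240.0]]
   topR [  3.2 129.4] [[285.0, 249.0], [312.0, 249.0]]
```

```bash
python3 - <<'E'
from h import *
plc(-16,12,113,22,0,163)
plc(-16,12,113,22,60,163)
E
```

```text
target [ 721.9 -173.3   93.4]
t 68.55 pos [ 633.4 -156.6  261.4] [178.43  27.19 162.5 ] w 39.4 F [-0.3 -0.7 -1.7] | PLAN [-0.0056  0.011   0.381 ] -0.011
target [ 695.3 -166.6  146.8]
t 68.55 pos [ 633.4 -156.6  261.4] [178.43  27.19 162.5 ] w 39.4 F [-0.3 -0.7 -1.7] | PLAN [-0.0056  0.011   0.261 ] -0.011
```

>>> arm_command(targets=[[1, -0.002, 0.005, 0.06, 0], [1, -0.004, 0.011, 0.13, 0], [1, -0.006, 0.011, 0.2, 0], [1, -0.006, 0.011, 0.26, 0], [1, -0.006, 0.011, 0.26, 0], [1, -0.006, 0.011, 0.26, 0]])

```text
time_s: 69.05
ee_pos: [694.5, -165.2, 145.3]
ee_rot: [178.4, 27.0, 162.6]
force: [0.3, -0.8, -1.6]
gripper_width: 39.6
```

```bash
python3 - <<'E'
from h import *
tilt()
plc(-16,12,113,22,0,163)
im=grab('wrist','w58')
E
```

```text
tilt 27.0 dir -14.0 q [-14.4  20.1 100.1   0.4  32.8 -87.6]
target [ 721.9 -173.3   93.4]
t 69.05 pos [ 694.5 -165.2  145.3] [178.44  26.96 162.6 ] w 39.6 F [ 0.3 -0.8 -1.6] | PLAN [-0.0039 -0.0022  0.1185] -0.009
```

View pics/w58.png

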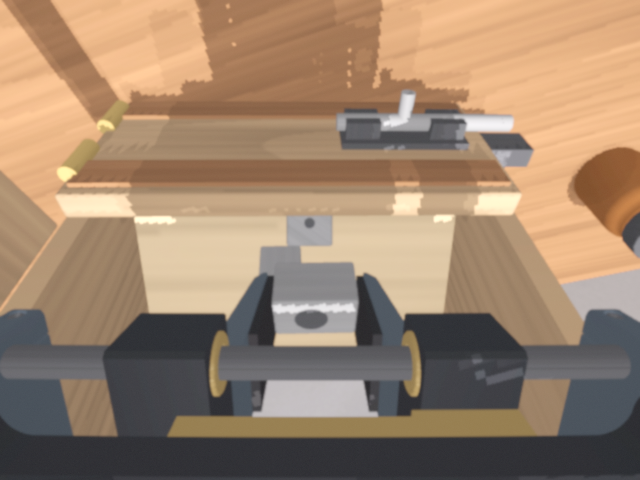

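Clear so far. b3 hovers behind b1; continue in steps.

>>> arm_command(targets=[[1, -0.003, -0.002, 0.025, 0], [1, -0.003, -0.002, 0.05, 0], [1, -0.003, -0.002, 0.07, 0], [1, -0.003, -0.002, 0.07, 0]])

```text
time_s: 69.43
ee_pos: [714.8, -171.3, 119.6]
ee_rot: [178.4, 27.6, 162.6]
force: [-0.1, 0.3, 3.8]
gripper_width: 39.5
```

```bash
python3 - <<'E'
from h import *
tilt()
plc(-16,12,113,22,0,163)
im=grab('wrist','w59')
E
```

```text
tilt 27.64 dir -14.0 q [-14.5  23.1  99.8   0.5  29.4 -87.9]
target [ 722.1 -173.3   93.5]
t 69.43 pos [ 714.8 -171.3  119.6] [178.39  27.6  162.57] w 39.5 F [-0.1  0.3  3.8] | PLAN [ 0.0107 -0.001   0.0533] -0.0096
```

View pics/w59.png

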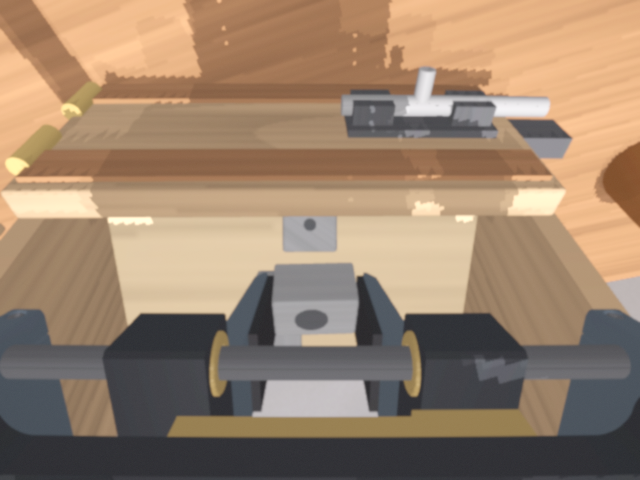

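>>> arm_command(targets=[[1, 0.008, 0.004, -0.03, 0], [1, 0.014, 0.008, -0.01, 0], [1, 0.014, 0.008, 0.01, 0], [1, 0.014, 0.008, 0.025, 0], [1, 0.014, 0.008, 0.025, 0]])

```text
time_s: 69.9
ee_pos: [716.8, -164.2, 109.7]
ee_rot: [178.1, 27.8, 162.5]
force: [-14.8, 16.5, 25.7]
gripper_width: 42.0
```

```bash
python3 - <<'E'
from h import *
tilt()
plc(-16,12,113,22,0,163)
E
```

```text
tilt 27.88 dir -13.5 q [-13.9  23.7 100.7   0.4  27.8 -87.1]
target [ 722.2 -173.3   93.6]
t 69.90 pos [ 716.8 -164.2  109.7] [178.11  27.82 162.46] w 42.0 F [-14.8  16.5  25.7] | PLAN [ 0.0012 -0.0153  0.0354] -0.0121
```

>>> arm_command(targets=[[1, 0, 0, -0.03, 0], [1, 0, 0, -0.08, 0], [1, 0, 0, -0.1, 0], [1, 0, 0, -0.1, 0]])

```text
time_s: 70.23
ee_pos: [694.8, -158.9, 155.5]
ee_rot: [178.1, 28.0, 162.5]
force: [0.8, -0.3, -2.0]
gripper_width: 41.4
```

```bash
python3 - <<'E'
from h import *
tilt()
plc(-16,12,113,22,0,163)
im=grab('wrist','w60')
E
```

```text
tilt 28.06 dir -13.5 q [-13.9  19.2 100.5   0.3  32.3 -87.1]
target [ 722.2 -173.3   93.6]
t 70.23 pos [ 694.8 -158.9  155.5] [178.1   28.   162.45] w 41.4 F [ 0.8 -0.3 -2. ] | PLAN [ 0.0043 -0.0155  0.1375] -0.0121
```

View pics/w60.png

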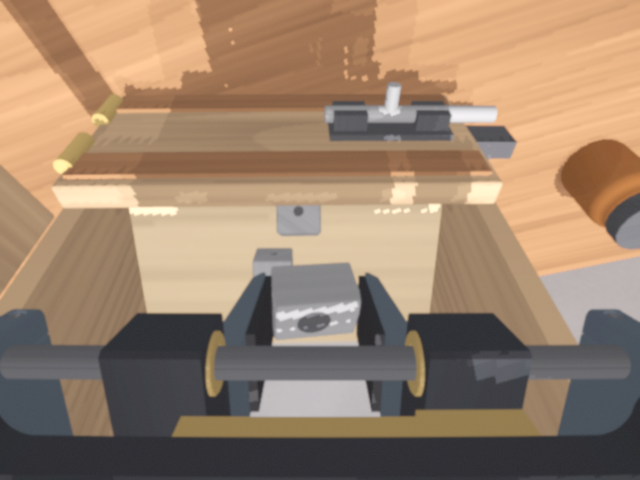

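>>> arm_command(targets=[[1, 0, 0, -0.06, 0], [1, 0, 0, -0.13, 0], [1, 0, 0, -0.2, 0], [1, 0, 0, -0.2, 0], [1, 0, 0, -0.2, 0]])

```text
time_s: 70.7
ee_pos: [649.4, -148.3, 242.7]
ee_rot: [178.1, 28.0, 162.4]
force: [0.4, 0.5, -2.8]
gripper_width: 41.7
```

```bash
python3 - <<'E'
from h import *
im=grab('wrist','w61');crop(im,160,80,480,300,2.4,'w61c')
c=cam('wrist')
def box(xc,zc,ang,L,H,y):
    a=np.radians(ang);T=np.array([np.cos(a),np.sin(a)]);N=np.array([-np.sin(a),np.cos(a)])
    for n,i,j in(('botF',-1,-1),('topF',-1,1),('botR',1,-1),('topR',1,1)):
        q=np.array([xc,zc])+i*L/2*T+j*H/2*N
        p=w2pix(c,[cup(q[0],y-13,q[1]),cup(q[0],y+13,q[1])]); print('  ',n,q.round(1),((p-[160,80])*2.4).round(0).tolist())
print('b1 standing');box(-48,99,25,26,40,10)
print('b2 standing s=53');box(-12.5,115.4,25,26,40,-10)
print('b2 upright');box(-8,121,0,26,40,-10)
E
```

```text
b1 standing
   botF [-51.3  75.4] [[311.0, 218.0], [379.0, 217.0]]
   topF [-68.2 111.6] [[307.0, 235.0], [383.0, 234.0]]
   botR [-27.8  86.4] [[313.0, 285.0], [379.0, 284.0]]
   topR [-44.7 122.6] [[310.0, 309.0], [383.0, 308.0]]
b2 standing s=53
   botF [-15.8  91.8] [[264.0, 318.0], [329.0, 317.0]]
   topF [-32.7 128. ] [[254.0, 346.0], [328.0, 345.0]]
   botR [  7.7 102.8] [[267.0, 380.0], [331.0, 379.0]]
   topR [ -9.2 139. ] [[258.0, 414.0], [329.0, 413.0]]
b2 upright
   botF [-21. 101.] [[261.0, 323.0], [329.0, 322.0]]
   topF [-21. 141.] [[255.0, 395.0], [328.0, 394.0]]
   botR [  5. 101.] [[267.0, 372.0], [331.0, 371.0]]
   topR [  5. 141.] [[261.0, 445.0], [330.0, 443.0]]
```

View pics/w61c.png

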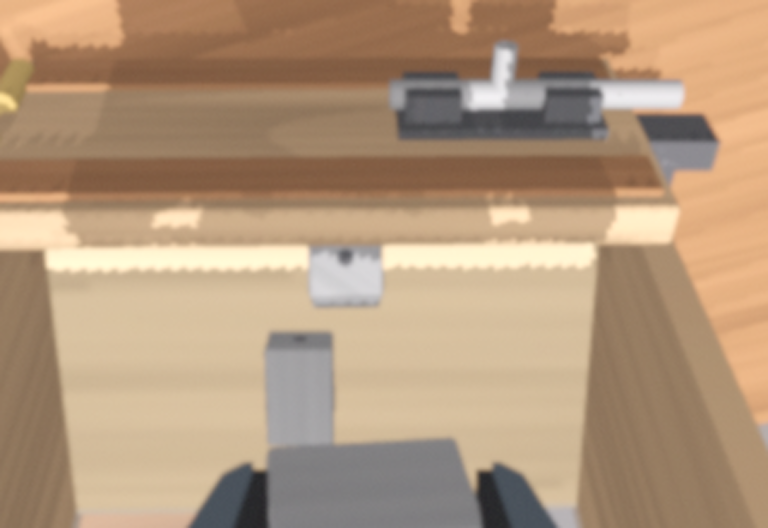

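```bash
python3 - <<'E'
from h import *
tilt()
plc(-31,15,127,22,0,163)
E
```

```text
tilt 27.8 dir -13.5 q [-14.   11.1  98.5   0.3  42.6 -87. ]
target [ 708.7 -166.   107.5]
t 70.75 pos [ 648.6 -148.1  240.4] [178.12  27.74 162.44] w 41.5 F [-0.3  0.4 -1.9] | PLAN [ 0.0128 -0.0076  0.2935] -0.0125
```

>>> arm_command(targets=[[1, 0.006, -0.004, 0.06, 0], [1, 0.013, -0.008, 0.13, 0], [1, 0.013, -0.008, 0.2, 0], [1, 0.013, -0.008, 0.25, 0], [1, 0.013, -0.008, 0.27, 0], [1, 0.013, -0.008, 0.27, 0], [1, 0.013, -0.008, 0.27, 0]])

```text
time_s: 71.33
ee_pos: [706.6, -166.4, 118.4]
ee_rot: [178.1, 28.1, 162.4]
force: [-1.2, -1.7, 8.8]
gripper_width: 40.3
```

```bash
python3 - <<'E'
from h import *
tilt()
plc(-31,15,127,22,0,163)
im=grab('wrist','w62')
E
```

```text
tilt 28.14 dir -13.6 q [-14.3  22.3 101.6   0.7  28.  -87.8]
target [ 708.8 -166.1  107.6]
t 71.33 pos [ 706.6 -166.4  118.4] [178.14  28.08 162.43] w 40.3 F [-1.2 -1.7  8.8] | PLAN [0.0066 0.0012 0.0211] -0.0126
```

View pics/w62.png

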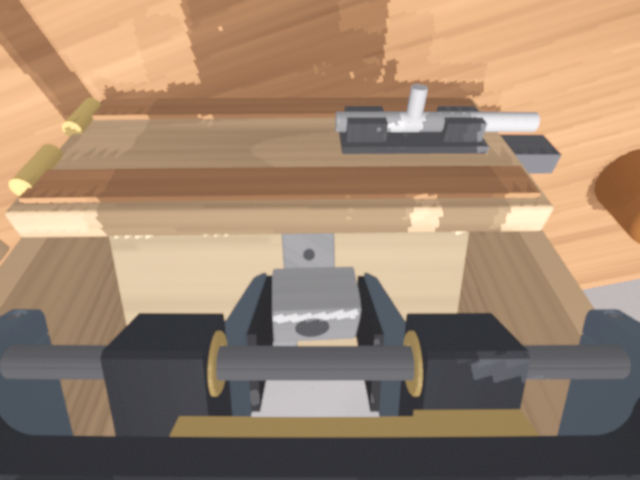

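>>> arm_command(targets=[[1, -0.006, 0, -0.012, 0], [1, -0.016, 0, -0.008, 0], [1, -0.016, 0, 0.004, 0], [1, -0.016, 0, 0.012, 0], [1, -0.016, 0, 0.012, 0]])

```text
time_s: 71.8
ee_pos: [714.5, -168.7, 113.6]
ee_rot: [178.2, 27.8, 162.4]
force: [-0.4, -0.2, -2.1]
gripper_width: 40.3
```

```bash
python3 - <<'E'
from h import *
tilt()
plc(-31,15,127,22,0,163)
E
```

```text
tilt 27.81 dir -13.6 q [-14.4  23.4 100.5   0.7  28.3 -87.8]
target [ 708.7 -166.1  107.5]
t 71.80 pos [ 714.5 -168.7  113.6] [178.15  27.76 162.44] w 40.3 F [-0.4 -0.2 -2.1] | PLAN [0.0169 0.0014 0.0048] -0.0125
```

Free now; slightly lower, feeling for contact.

>>> arm_command(targets=[[1, 0.0, 0, 0.008, 0], [1, 0, 0, 0.014, 0], [1, 0, 0, 0.014, 0]])

```text
time_s: 72.05
ee_pos: [716.7, -169.0, 110.3]
ee_rot: [178.1, 27.8, 162.4]
force: [-15.1, 4.4, 18.8]
gripper_width: 40.5
```

>>> arm_command(targets=[[1, 0.002, 0, -0.006, 0], [0.5, 0.002, 0, -0.006, 0], [0.48, 0.002, 0, -0.006, 0], [0.44, 0.002, 0, -0.006, 0], [0.44, 0.002, 0, -0.006, 0], [0.44, 0.002, 0, -0.006, 0], [0.44, 0.002, 0, -0.006, 0]])

```text
time_s: 72.63
ee_pos: [714.6, -168.4, 112.1]
ee_rot: [178.1, 27.8, 162.4]
force: [-0.0, 0.4, 0.2]
gripper_width: 50.9
```

```bash
python3 - <<'E'
from h import *
im=grab('wrist','w63')
E
```

```text
(no output)
```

View pics/w63.png

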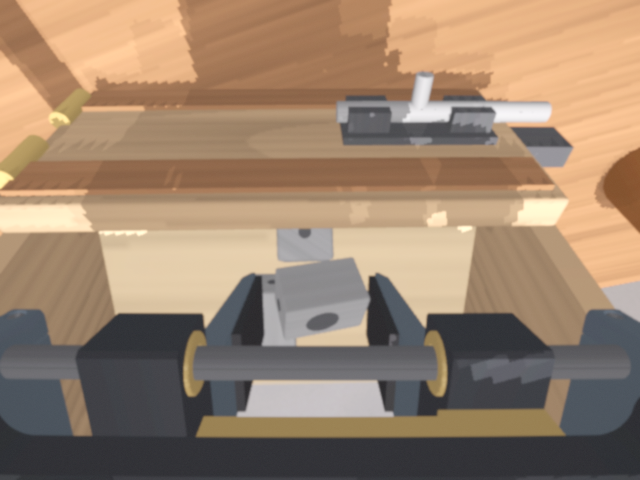

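>>> arm_command(targets=[[0.42, 0, 0, -0.02, 0], [0.42, 0, 0, -0.06, 0], [0.42, 0, 0, -0.13, 0], [0.42, 0, 0, -0.2, 0], [0.42, 0, 0, -0.28, 0], [0.42, 0, 0, -0.36, 0], [0.42, 0, 0, -0.36, 0]])

```text
time_s: 73.27
ee_pos: [634.0, -149.1, 282.3]
ee_rot: [178.1, 28.7, 162.4]
force: [1.0, -0.2, 0.2]
gripper_width: 52.8
```

```bash
python3 - <<'E'
from h import *
tilt();plan(600,-150,330)
im=grab('wrist','w64');crop(im,160,60,480,300,2.4,'w64c')
E
```

```text
tilt 28.74 dir -13.6 q [-14.5   8.   96.7   0.6  46.6 -87.7]
t 73.27 pos [ 634.  -149.1  282.3] [178.1   28.68 162.42] w 52.8 F [ 1.  -0.2  0.2] | PLAN [ 0.0107 -0.0185 -0.1152] 0
```

View pics/w64c.png

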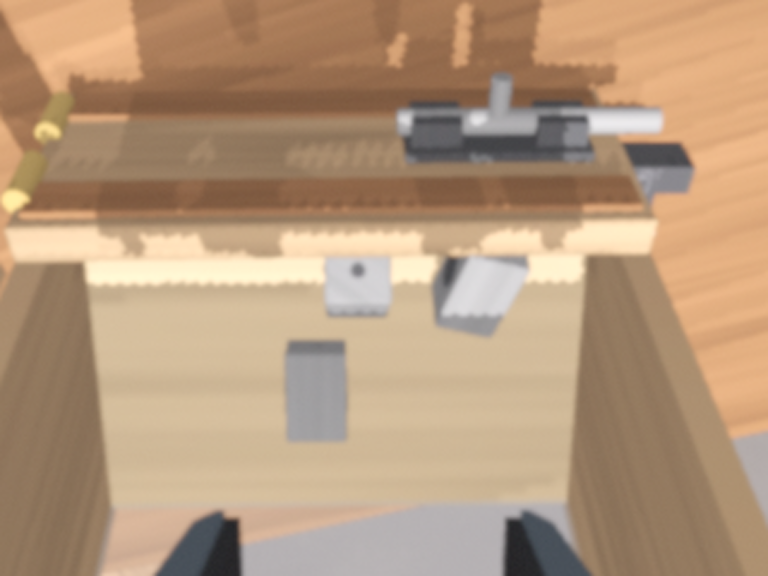

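```bash
python3 - <<'E'
from h import *
c=cam('top')
im=cv2.imread('pics/t54.png')[:,:,::-1]; crop(im,380,180,520,320,4,'t54c')
print(pix2w(c,[(438,209),(447,297),(440,297)],338).round(0))
plan(520,-160,390)
E
```

```text
[[ 624. -286.  338.]
 [ 391. -299.  338.]
 [ 391. -281.  338.]]
t 73.32 pos [ 633.7 -149.   278.4] [178.11  28.4  162.43] w 52.9 F [ 0.3 -0.1 -0.4] | PLAN [ 0.0788 -0.0799 -0.2991] 0
```

View pics/t54c.png

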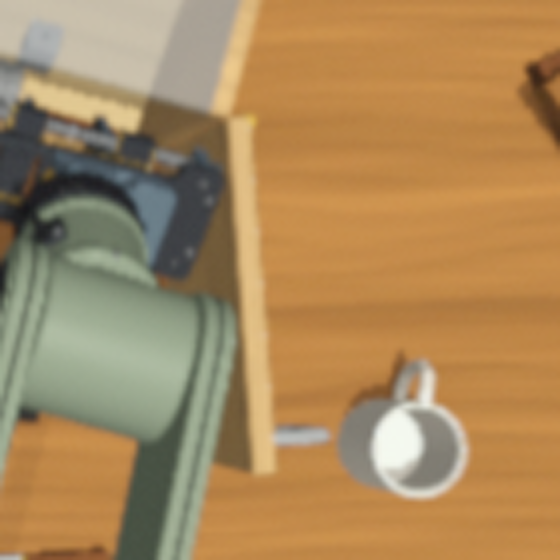

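>>> arm_command(targets=[[0.7, 0.02, -0.0, -0.08, 0], [1, 0.04, -0.02, -0.16, 0], [1, 0.06, -0.04, -0.24, 0], [1, 0.08, -0.06, -0.3, 0], [1, 0.09, -0.08, -0.32, 0], [1, 0.09, -0.08, -0.32, 0]])

```text
time_s: 73.82
ee_pos: [509.0, -158.4, 399.7]
ee_rot: [178.2, 28.7, 162.4]
force: [0.8, -0.1, -0.4]
gripper_width: 15.6
```

```bash
python3 - <<'E'
from h import *
tilt();plan(484,-350,400)
E
```

```text
tilt 28.76 dir -13.9 q [-20.7  -5.5  94.2   3.7  62.7 -94.4]
t 73.82 pos [ 509.  -158.4  399.7] [178.18  28.71 162.35] w 15.6 F [ 0.8 -0.1 -0.4] | PLAN [-0.0604 -0.3812  0.0203] 0
```

>>> arm_command(targets=[[1, -0.01, -0.07, 0, 0], [1, -0.02, -0.15, 0, 0], [1, -0.04, -0.22, 0.01, 0], [1, -0.05, -0.3, 0.015, 0], [1, -0.06, -0.37, 0.02, 0], [1, -0.06, -0.38, 0.02, 0], [1, -0.06, -0.38, 0.02, 0]])

```text
time_s: 74.4
ee_pos: [483.7, -351.4, 396.5]
ee_rot: [178.0, 28.4, 162.1]
force: [0.0, 0.1, -0.4]
gripper_width: 0.7
```

```bash
python3 - <<'E'
from h import *
tilt();plan(484,-350,284)
im=grab('wrist','w65');im=grab('top','t65')
E
```

```text
tilt 28.48 dir -13.7 q [ -45.8    2.6   86.7   16.    66.8 -121.6]
t 74.40 pos [ 483.7 -351.4  396.5] [177.99  28.41 162.06] w 0.7 F [ 0.   0.1 -0.4] | PLAN [ 0.1072 -0.004   0.1977] 0
```

View pics/w65.png

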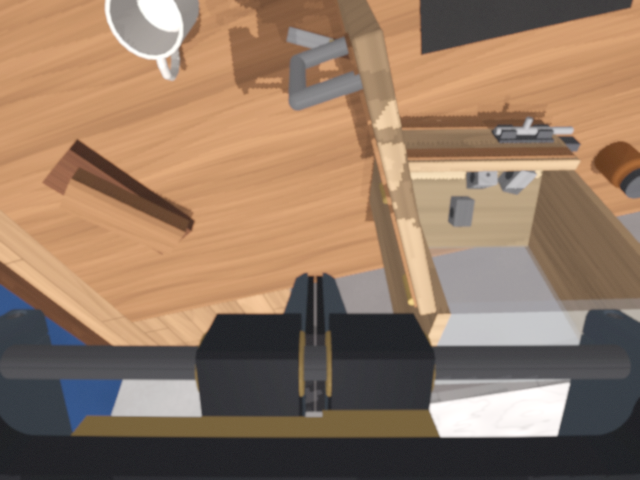

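View pics/t65.png

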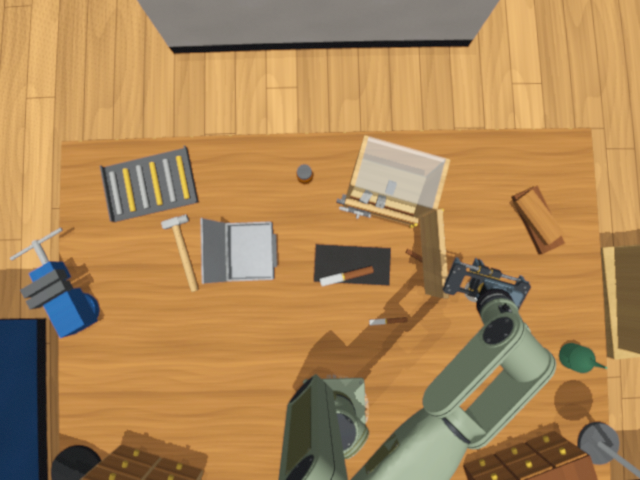

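>>> arm_command(targets=[[1, 0.03, 0, 0.06, 0], [1, 0.06, 0, 0.11, 0], [1, 0.09, 0, 0.16, 0], [1, 0.107, -0.002, 0.195, 0], [1, 0.107, -0.002, 0.195, 0]])

```text
time_s: 74.92
ee_pos: [483.0, -342.2, 281.4]
ee_rot: [177.7, 28.0, 162.3]
force: [0.1, 0.3, -0.9]
gripper_width: 0.4
```

```bash
python3 - <<'E'
from h import *
tilt();
H=np.array([624,-281.])
for b in (175,165,150,135,120,105,90,80,74):
    a=np.radians(b); u=np.array([np.cos(a),np.sin(a)]); n=np.array([-np.sin(a),np.cos(a)])
    p=H+140*u+28*n; print(b,p.round(0)); plan(p[0],p[1],284)
E
```

```text
tilt 28.1 dir -12.9 q [ -45.2    4.3  100.8   18.6   52.1 -126.6]
175 [ 482. -297.]
t 74.92 pos [ 483.  -342.2  281.4] [177.72  28.02 162.3 ] w 0.4 F [ 0.1  0.3 -0.9] | PLAN [ 0.0235  0.0867 -0.015 ] 0
165 [ 482. -272.]
t 74.92 pos [ 483.  -342.2  281.4] [177.72  28.02 162.3 ] w 0.4 F [ 0.1  0.3 -0.9] | PLAN [ 0.0378  0.134  -0.0208] 0
150 [ 489. -235.]
t 74.92 pos [ 483.  -342.2  281.4] [177.72  28.02 162.3 ] w 0.4 F [ 0.1  0.3 -0.9] | PLAN [ 0.0453  0.2082 -0.0218] 0
135 [ 505. -202.]
t 74.92 pos [ 483.  -342.2  281.4] [177.72  28.02 162.3 ] w 0.4 F [ 0.1  0.3 -0.9] | PLAN [ 0.0355  0.2817 -0.0137] 0
120 [ 530. -174.]
t 74.92 pos [ 483.  -342.2  281.4] [177.72  28.02 162.3 ] w 0.4 F [ 0.1  0.3 -0.9] | PLAN [0.0093 0.3494 0.003 ] 0
105 [ 561. -153.]
t 74.92 pos [ 483.  -342.2  281.4] [177.72  28.02 162.3 ] w 0.4 F [ 0.1  0.3 -0.9] | PLAN [-0.0316  0.4069  0.0271] 0
90 [ 596. -141.]
t 74.92 pos [ 483.  -342.2  281.4] [177.72  28.02 162.3 ] w 0.4 F [ 0.1  0.3 -0.9] | PLAN [-0.0845  0.4501  0.057 ] 0
80 [ 621. -138.]
t 74.92 pos [ 483.  -342.2  281.4] [177.72  28.02 162.3 ] w 0.4 F [ 0.1  0.3 -0.9] | PLAN [-0.1247  0.4694  0.0791] 0
74 [ 636. -139.]
t 74.92 pos [ 483.  -342.2  281.4] [177.72  28.02 162.3 ] w 0.4 F [ 0.1  0.3 -0.9] | PLAN [-0.15    0.4771  0.0929] 0
```

>>> arm_command(targets=[[1, 0.012, 0.045, -0.008, 0], [1, 0.024, 0.087, -0.015, 0], [1, 0.038, 0.134, -0.02, 0], [1, 0.044, 0.17, -0.022, 0], [1, 0.045, 0.208, -0.022, 0], [1, 0.04, 0.245, -0.018, 0], [1, 0.035, 0.282, -0.014, 0], [1, 0.035, 0.282, -0.014, 0]])

```text
time_s: 75.58
ee_pos: [507.1, -198.4, 286.6]
ee_rot: [177.7, 28.2, 162.5]
force: [-0.2, -0.4, -0.7]
gripper_width: 0.6
```

```bash
python3 - <<'E'
from h import *
tilt();
im=grab('top','t66')
H=np.array([624,-281.])
for b in (125,115,105,95,88,80,76,72):
    a=np.radians(b); u=np.array([np.cos(a),np.sin(a)]); n=np.array([-np.sin(a),np.cos(a)])
    p=H+140*u+28*n; print(b,p.round(0)); plan(p[0],p[1],284)
E
```

```text
tilt 28.31 dir -12.5 q [ -27.1   -1.9  106.6    9.2   48.1 -104.7]
125 [ 521. -182.]
t 75.63 pos [ 506.6 -199.6  286.3] [177.74  28.19 162.55] w 0.2 F [ 0.1 -0.1  0.4] | PLAN [-0.0126  0.0409  0.0135] 0
115 [ 539. -166.]
t 75.63 pos [ 506.6 -199.6  286.3] [177.74  28.19 162.55] w 0.2 F [ 0.1 -0.1  0.4] | PLAN [-0.0354  0.0829  0.0274] 0
105 [ 561. -153.]
t 75.63 pos [ 506.6 -199.6  286.3] [177.74  28.19 162.55] w 0.2 F [ 0.1 -0.1  0.4] | PLAN [-0.0643  0.1197  0.0443] 0
95 [ 584. -144.]
t 75.63 pos [ 506.6 -199.6  286.3] [177.74  28.19 162.55] w 0.2 F [ 0.1 -0.1  0.4] | PLAN [-0.0985  0.1501  0.0639] 0
88 [ 601. -140.]
t 75.63 pos [ 506.6 -199.6  286.3] [177.74  28.19 162.55] w 0.2 F [ 0.1 -0.1  0.4] | PLAN [-0.1251  0.1671  0.0788] 0
80 [ 621. -138.]
t 75.63 pos [ 506.6 -199.6  286.3] [177.74  28.19 162.55] w 0.2 F [ 0.1 -0.1  0.4] | PLAN [-0.1574  0.1818  0.0968] 0
76 [ 631. -138.]
t 75.63 pos [ 506.6 -199.6  286.3] [177.74  28.19 162.55] w 0.2 F [ 0.1 -0.1  0.4] | PLAN [-0.1742  0.1872  0.106 ] 0
72 [ 641. -139.]
t 75.63 pos [ 506.6 -199.6  286.3] [177.74  28.19 162.55] w 0.2 F [ 0.1 -0.1  0.4] | PLAN [-0.1914  0.1912  0.1154] 0
```

View pics/t66.png

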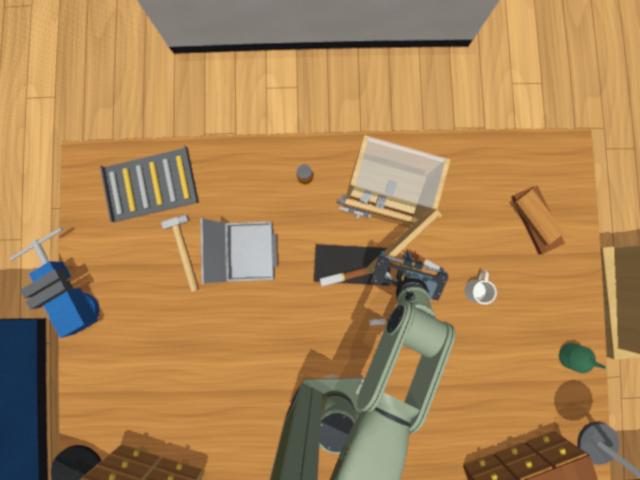

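>>> arm_command(targets=[[1, -0.013, 0.04, 0.013, 0], [1, -0.035, 0.083, 0.027, 0], [1, -0.064, 0.12, 0.044, 0], [1, -0.098, 0.15, 0.064, 0], [1, -0.125, 0.167, 0.079, 0], [1, -0.14, 0.175, 0.088, 0], [1, -0.14, 0.175, 0.088, 0]])

```text
time_s: 76.22
ee_pos: [612.0, -138.7, 284.0]
ee_rot: [177.7, 28.2, 162.6]
force: [-0.7, -0.4, 0.2]
gripper_width: 0.2
```

```bash
python3 - <<'E'
from h import *
tilt();
im=grab('top','t67');im=grab('wrist','w67')
H=np.array([624,-281.])
for b in (82,78,74,70):
    a=np.radians(b); u=np.array([np.cos(a),np.sin(a)]); n=np.array([-np.sin(a),np.cos(a)])
    p=H+140*u+28*n; print(b,p.round(0)); plan(p[0],p[1],284)
E
```

```text
tilt 28.33 dir -12.6 q [-14.3   5.9  98.8   1.1  47.  -88. ]
82 [ 616. -138.]
t 76.32 pos [ 609.9 -139.1  283.6] [177.75  28.15 162.55] w 0.5 F [ 0.2 -0.3  0.1] | PLAN [-0.0098  0.0046  0.0045] 0
78 [ 626. -138.]
t 76.32 pos [ 609.9 -139.1  283.6] [177.75  28.15 162.55] w 0.5 F [ 0.2 -0.3  0.1] | PLAN [-0.0265  0.0106  0.0137] 0
74 [ 636. -139.]
t 76.32 pos [ 609.9 -139.1  283.6] [177.75  28.15 162.55] w 0.5 F [ 0.2 -0.3  0.1] | PLAN [-0.0435  0.0153  0.023 ] 0
70 [ 646. -140.]
t 76.32 pos [ 609.9 -139.1  283.6] [177.75  28.15 162.55] w 0.5 F [ 0.2 -0.3  0.1] | PLAN [-0.0607  0.0187  0.0324] 0
```

View pics/w67.png

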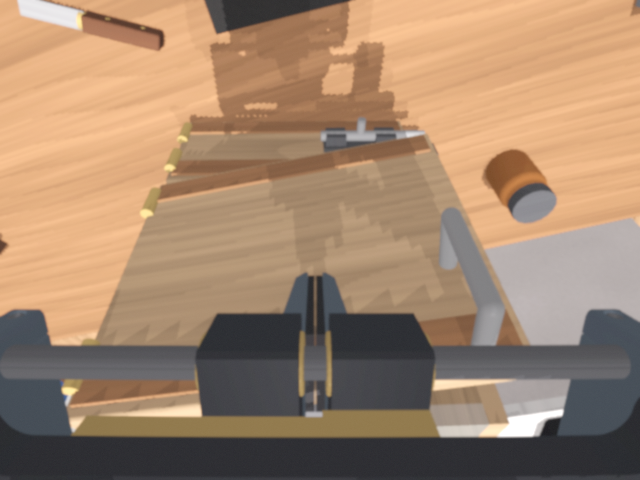

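>>> arm_command(targets=[[1, -0.02, 0.006, 0.01, 0], [1, -0.035, 0.01, 0.018, 0], [1, -0.035, 0.01, 0.018, 0], [1, -0.035, 0.01, 0.018, 0]])

```text
time_s: 76.65
ee_pos: [630.6, -140.3, 284.2]
ee_rot: [177.8, 28.2, 162.5]
force: [0.4, 0.3, 0.4]
gripper_width: 0.2
```

>>> arm_command(targets=[[1, -0.012, 0.001, 0.006, 0], [1, -0.012, 0.001, 0.006, 0]])

```text
time_s: 76.82
ee_pos: [638.0, -142.1, 284.5]
ee_rot: [177.7, 28.2, 162.5]
force: [-0.1, -0.7, 0.6]
gripper_width: 0.6
```

```bash
python3 - <<'E'
from h import *
im=grab('wrist','w68')
E
```

```text
(no output)
```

View pics/w68.png

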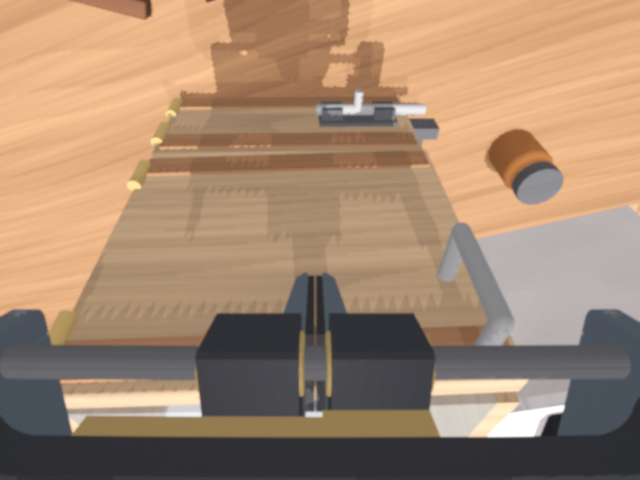

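>>> arm_command(targets=[[1, -0.012, 0.001, 0.006, 0], [1, -0.012, 0.001, 0.006, 0]])

```text
time_s: 77.03
ee_pos: [645.1, -143.6, 284.8]
ee_rot: [177.7, 28.2, 162.5]
force: [0.3, -0.3, 0.9]
gripper_width: 0.4
```

>>> arm_command(targets=[[1, -0.009, 0, 0.004, 0], [1, -0.009, 0, 0.004, 0]])

```text
time_s: 77.2
ee_pos: [646.4, -144.0, 284.4]
ee_rot: [177.8, 27.7, 162.5]
force: [-14.7, 4.6, 7.2]
gripper_width: 0.2
```

>>> arm_command(targets=[[1, 0.02, 0, -0.02, 0], [1, 0.04, 0, -0.08, 0], [1, 0.05, 0, -0.14, 0], [1, 0.06, 0, -0.2, 0], [1, 0.06, 0, -0.27, 0], [1, 0.06, 0, -0.27, 0], [1, 0.06, 0, -0.27, 0]])

```text
time_s: 77.78
ee_pos: [560.0, -122.3, 393.1]
ee_rot: [177.7, 28.1, 162.5]
force: [0.6, -0.9, 0.0]
gripper_width: 0.5
```

```bash
python3 - <<'E'
from h import *
tilt(); plan(500,-140,380)
im=grab('wrist','w69');im=grab('top','t69');crop(im,300,120,480,300,4,'t69c')
c=cam('top')
E
```

```text
tilt 28.19 dir -12.7 q [-13.8  -1.3  91.    0.6  62.1 -87. ]
t 77.78 pos [ 560.  -122.3  393.1] [177.74  28.1  162.53] w 0.5 F [ 0.6 -0.9  0. ] | PLAN [ 0.104  -0.0688 -0.0285] 0
```

View pics/w69.png

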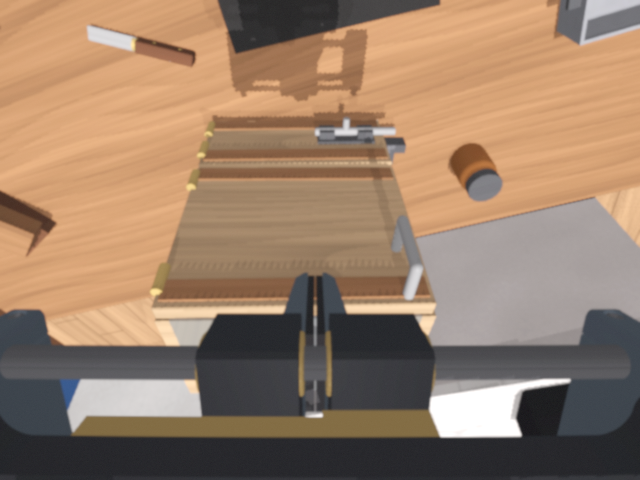

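View pics/t69c.png

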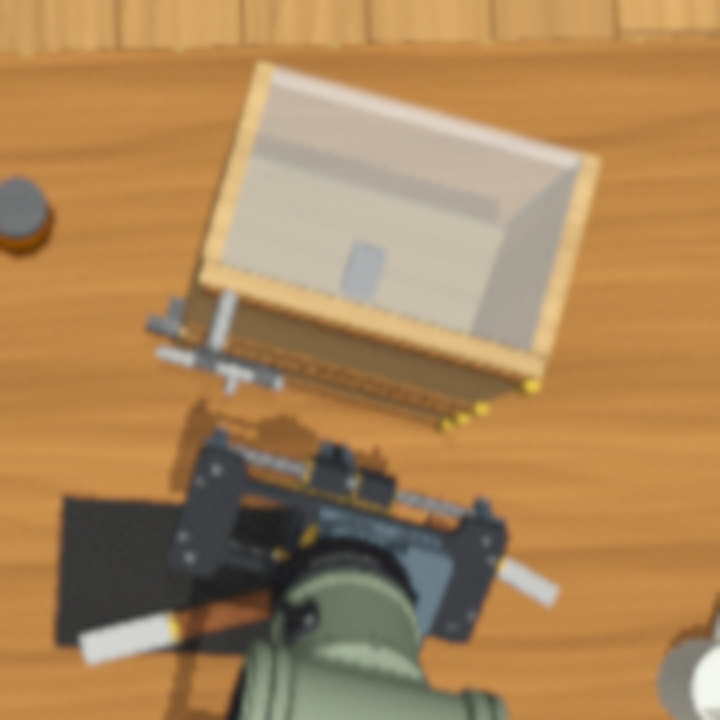

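```bash
python3 - <<'E'
from h import *
plan(380,-380,380)
E
```

```text
t 77.88 pos [ 559.5 -122.2  388.9] [177.77  27.68 162.54] w 0.3 F [-0.4  0.6  0.4] | PLAN [ 0.1745 -0.5964 -0.0947] 0
```

>>> arm_command(targets=[[0.5, 0.05, -0.05, -0.05, 0], [0.5, 0.09, -0.1, -0.08, 0], [0.5, 0.12, -0.17, -0.1, 0], [0.5, 0.15, -0.25, -0.1, 0], [0.5, 0.17, -0.33, -0.1, 0], [0.5, 0.17, -0.41, -0.1, 0], [0.5, 0.17, -0.5, -0.1, 0], [0.5, 0.17, -0.58, -0.1, 0]])

```text
time_s: 78.55
ee_pos: [382.0, -372.8, 381.8]
ee_rot: [177.6, 27.6, 162.4]
force: [1.4, -0.4, 0.2]
gripper_width: 45.2
```

>>> arm_command(targets=[[0.5, 0, -0.05, 0, 0], [0.5, 0, -0.05, 0, 0], [0.5, 0, -0.05, 0, 0]])

```text
time_s: 78.8
ee_pos: [374.3, -398.0, 377.8]
ee_rot: [177.4, 27.3, 162.1]
force: [0.6, 0.4, 1.2]
gripper_width: 45.6
```

```bash
python3 - <<'E'
from h import *
tilt(); plan(380,-380,380)
im=grab('top','t70');crop(im,300,120,480,300,4,'t70c');im=grab('scene','s70')
E
```

```text
tilt 27.45 dir -12.2 q [ -61.2    0.5   91.1   21.6   70.9 -137.9]
t 78.80 pos [ 374.3 -398.   377.8] [177.38  27.33 162.13] w 45.6 F [0.6 0.4 1.2] | PLAN [-0.0018  0.0379 -0.0022] 0
```

View pics/t70c.png

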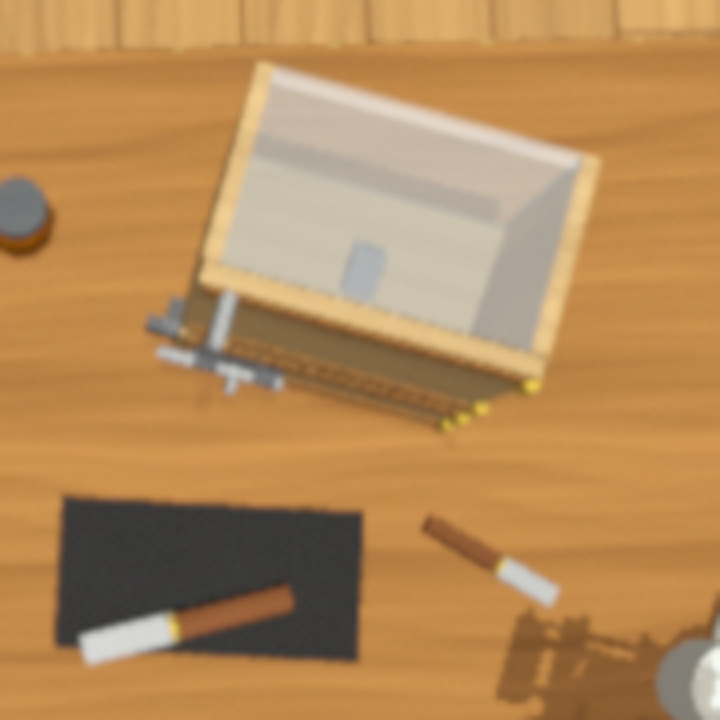

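View pics/s70.png

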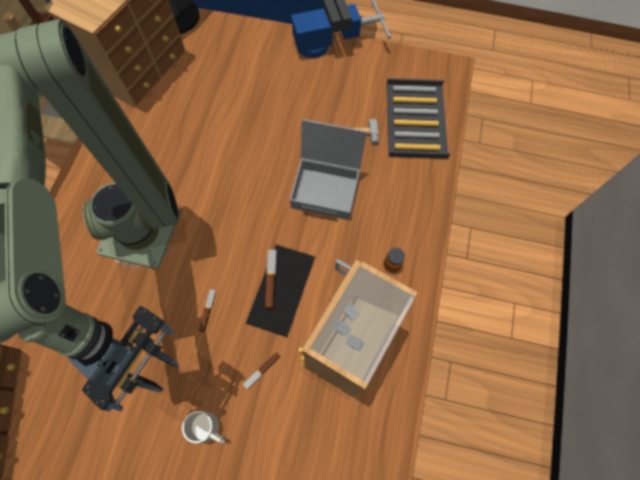

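```bash
python3 - <<'E'
from h import *
c=cam('top')
for th in (0,3,5):
    b=np.radians(74-0.9+th); u=np.array([np.cos(b),np.sin(b)]); n=np.array([-np.sin(b),np.cos(b)])
    p=np.array([624,-281])+215*u+50*n
    print(th,((w2pix(c,[[*p,328],[*p,272]])-[300,120])*4).round(0).tolist(), 'leaf edge',((w2pix(c,[[*(np.array([624,-281])+238*u+15*n),338],[*(np.array([624,-281])+15*n),338]])-[300,120])*4).round(0).tolist())
im=cv2.imread('pics/t70.png')[:,:,::-1]; crop(im,335,180,445,232,7,'t70d')
E
```

```text
0 [[214.0, 345.0], [207.0, 357.0]] leaf edge [[195.0, 284.0], [540.0, 378.0]]
3 [[214.0, 362.0], [207.0, 373.0]] leaf edge [[192.0, 302.0], [541.0, 379.0]]
5 [[214.0, 374.0], [208.0, 384.0]] leaf edge [[190.0, 314.0], [542.0, 379.0]]
```

View pics/t70d.png

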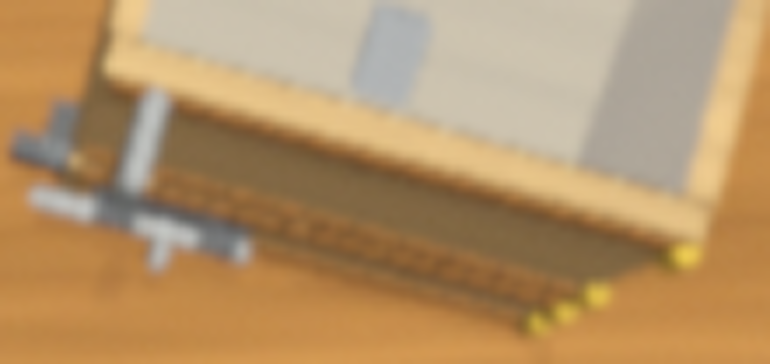

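```bash
python3 - <<'E'
from h import *
s=env.state();print(s['time_s'],s['force'],s['qvel'])
print(env.job_done())
E
```

```text
78.9 [-0.05315537  0.39582498  0.5829264 ] [ 1.21291685 -1.351091   -0.22148477 -0.09669632 -0.0744406  -0.08028398]
the job is handed in; nothing more can be done
None
```

The job is done and handed in at about 79 s of the 208 s allowed; no verdict was reported.

**What I did:** I prised the lid up with the blade under its lip, swung it open and laid the blade back on the mat. I opened only the top leaf, to about 110°. I put all three bearing blocks on the rack while it stood open, then pushed it shut with closed fingers until about 15 N showed it was seated.

**Last checks:**
- **Blocks:** all three are on the rack in the last scene picture. In the last top picture only one is visible through the clear roof; the leaf hides the other two.
- **Top leaf:** its edge matches the position calculated for 0 rad in the top picture to within about 10 pixels of the enlarged crop.
- **Bottom leaf and bolt:** they look untouched. I judged this by eye only.
- **Blade:** something knocked it slightly askew during the run, but its handle lies wholly on the mat, with the balance point about 35 mm inside the edge.
- **Jar, hammer and mug:** they look where they were, also judged by eye.
- **Arm:** clear of everything, no force on the tool.

**What did not go cleanly:**
- Placing the second block first met the first block and had to be redone further back.
- The third block jammed briefly against the second at a total of about 34 N, below the 40 N limit, and tipped it onto its back. On release the third block slid to the front lip, beside the first.

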